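# Clear the bulb-planting bench: tip out the bulb pail, clip up the dibbers

## Robot

A 7-joint arm with a two-finger parallel gripper is mounted at the origin on the work surface. World frame = base frame: x ahead of the robot, y to its left, z up, the work surface at z = 0. Lengths are in m, angles in rad, forces in N, time in s.
With the tool pointing down it reaches from about 0.4 to 0.85 m from the base axis. Payload 4.5 kg.
Tool frame: the origin (TCP) lies on the mounting face of the last link; the fingertips stand 166 mm ahead of it and the grasp point (between the pads) lies 147 mm ahead of it; y points along the fingers, z is the direction in which the jaws open and shut, and the axes are right-handed (so a half turn about y gives the same grasp; the last joint's range is limited). The gripper opens to 88 mm and grips with 3 to 60 N. Pads are 18 mm wide; open, the fingers measure 123 mm over their backs; the gripper's body (75 mm by 187 mm) begins 45 mm behind the grasp point.
Start: joints at [-1.308, 0.689, -0.195, 1.565, 0.157, 0.902, -0.215], TCP at [0.142, 0.609, 0.405] pointing down, gripper open.
Joint ranges: [-3.01, 3.01], [-0.46, 2.08], [-1.47, 1.51], [0.13, 2.56], [-1, 4.14], [0.04, 2.09], [-2.66, 2.66]. Speed limits (rad/s): [2.57, 2.57, 3.14, 3.14, 3.14, 3.14, 3.14].

## Interface

Orientations are given as a unit quaternion [x, y, z, w].
In Python, from plant import r gives the robot as it stands.
- The arm moves only by the tool arm_command, never from a script. Its argument "deltas" is a list of rows, each an object of numbers: "dx", "dy", "dz": the shift along the tool's x, y, z each as a share of 1000 mm, from -1 to 1; "wx", "wy", "wz": the turn, a rotation vector about the tool's x, y, z each as a share of 45 degrees, from -1 to 1. In form: [{"dx": .., "dy": .., "dz": .., "wx": .., "wy": .., "wz": ..}, ...]. A call has exactly 5 rows; each row is the pose to reach, as a shift and turn from the pose commanded when the call began, along the tool's axes at that moment; what a row does not reach only later rows make up. A row lasts 1/10 s, in which the tool goes at most 50 mm and 8.59 degrees, less where a joint would pass 70% of its speed; a pose out of reach is approached as far as the arm can. A call with a number of a shift or a turn outside -1 to 1 is refused whole. A call with a gripper value outside its range is refused whole. "claw" is the opening, from -1 (shut) to 1 (fully open), set as the call begins (left out, the last holds). The fingers move at their own pace and stop on an object; "grip_force" is the grip in N (left out, the last holds). Time passes only in rows, so rows that repeat a pose let the fingers close, or fill a call up. It gives the time, the measured TCP pose, the force and the opening at its end, in the units of the state.
- r.get_state(): the state, without advancing time (a new reading comes with each control period).
- r.snapshot(name): name is "scene" or "side" or "wrist"; returns the picture (420x560x3 uint8, red, green, blue); there is no depth.
- r.get_calibration(name): a dict with "vertical_fov" (degrees; the focal length in pixels is half the picture's height over the tangent of half this angle, whatever the lens; pixels are square), "cx", "cy" (the principal point, pixels), "R" (3x3) and "t" (3): a world point X has camera coordinates R X + t. Camera axes: x right, y down, z forward; pixel columns grow to the right and rows downward; lengths in m; the calibration is good to about 2 mm. A picture is of the moment at which its call begins: read the wrist's pose just before it. get_calibration takes no time and is no camera call; for the wrist camera it gives the pose at the moment of the call.
- r.finish_job(): hands the job in, once; it reports no verdict.
The state is a dict: "clock": time; "q": joint angles; "qd": joint speeds; "joint_torque": joint torques, N m; "tool_pos": TCP position; "eef_rot": TCP orientation; "contact_force": force on the tool from outside, world axes, zero at the start; "moment": the same for the moment, N m; "opening": opening from 0.0 (shut) to 1.0 (fully open).
Only numpy, scipy, OpenCV 4.12 (cv2) and the standard library are available. Lean on these libraries where they do the work, as an engineer would, in place of code of your own. Each camera call takes 0.05 s, during which the arm holds its last target.

## Task

Clear up the planting bench: carry the yellow pail by its bail over to the black tray, then take it by the red grip at its bottom rim and tip it so that all the flower bulbs end up in the tray, and leave the empty pail standing upright, centred on the round green mat. Snap every orange dibber lying on the bench down into the rack, one to a pair of green spring clips, in any order and either way round, pressed fully home. Leave the clay pot, the bottle and the wooden block where they are.

Things in the scene. Friction and masses are not known exactly. Their poses are not given: they have to be found in the camera images.
- pail: Yellow round open pail, 120 mm tall, flaring from 110 mm outer diameter at the bottom to 170 mm at the mouth, walls 4 mm, floor 6 mm, about 0.35 kg empty. Origin: centre of its underside. z: its axis, up when it stands; x: away from the red grip (the red grip is on its -x side); y: along the bail's grip bar.
- pail_mouth (a point): Centre of the pail's mouth, 120 mm above its underside.
- heel_grip (a point): Point on the red grip: 112 mm from the pail's axis on its -x side, 31 mm above its underside, mid-width, mid-thickness. Pinch the grip here across its 24 mm width, with the gripper's body leaning away from the pail, whose wide mouth leaves little room above.
- bail_grip (a point): Middle of the bail's black grip bar: a level round bar 18 mm in diameter and 64 mm long along the pail's y, 85 mm above the bail's hinge line (which runs along the pail's y, 110 mm above the underside). The two ends of the bar run out into 6 mm steel wires.
- bail (a joint): Angle of the bail, rad: 0 = standing straight up along the pail's axis, positive = leaning towards the pail's +x. Stiff hinge: it stays where it is left, but turns easily under the pail's weight.
- bulb0: Brown flower bulb, round, 42 mm in diameter with a pointed neck 14 mm long, 40 g, lying in the pail at the start (or absent). The bulbs roll out once the pail is tipped to about 100 degrees, some only after a shake. Origin: centre of the round part.
- bulb1: Brown flower bulb, round, 42 mm in diameter with a pointed neck 14 mm long, 40 g, lying in the pail at the start (or absent). The bulbs roll out once the pail is tipped to about 100 degrees, some only after a shake. Origin: centre of the round part.
- bulb2: Brown flower bulb, round, 42 mm in diameter with a pointed neck 14 mm long, 40 g, lying in the pail at the start (or absent). The bulbs roll out once the pail is tipped to about 100 degrees, some only after a shake. Origin: centre of the round part.
- bulb3: Brown flower bulb, round, 42 mm in diameter with a pointed neck 14 mm long, 40 g, lying in the pail at the start (or absent). The bulbs roll out once the pail is tipped to about 100 degrees, some only after a shake. Origin: centre of the round part.
- tray_in (a point): Centre of the inner floor of the black open tray, which is fixed, 240 mm (x) by 280 mm (y) outside, with walls 5 mm thick and 60 mm high; this point is 5 mm above the bench. Axes: the tray's.
- mat: Round green mat, 180 mm in diameter, 4 mm thick, fixed on the bench beside the tray, on the tray's -x side. Origin: centre of its underside.
- dibber0: Dibber (planting stick) lying on the bench (or absent): orange eight-sided handle, 22 mm across flats, from 50 mm behind its origin to 60 mm ahead of it, ending in a flat steel crossguard (36 mm wide along y, 22 mm high, 4 mm thick) with a steel point running on 36 mm beyond; 70 g. Origin: on the handle's axis. x: along the axis, towards the steel point; z up as it lies flat on the crossguard.
- dibber1: Dibber (planting stick) lying on the bench (or absent): orange eight-sided handle, 22 mm across flats, from 50 mm behind its origin to 60 mm ahead of it, ending in a flat steel crossguard (36 mm wide along y, 22 mm high, 4 mm thick) with a steel point running on 36 mm beyond; 70 g. Origin: on the handle's axis. x: along the axis, towards the steel point; z up as it lies flat on the crossguard.
- dibber2: Dibber (planting stick) lying on the bench (or absent): orange eight-sided handle, 22 mm across flats, from 50 mm behind its origin to 60 mm ahead of it, ending in a flat steel crossguard (36 mm wide along y, 22 mm high, 4 mm thick) with a steel point running on 36 mm beyond; 70 g. Origin: on the handle's axis. x: along the axis, towards the steel point; z up as it lies flat on the crossguard.
- dibber3: Dibber (planting stick) lying on the bench (or absent): orange eight-sided handle, 22 mm across flats, from 50 mm behind its origin to 60 mm ahead of it, ending in a flat steel crossguard (36 mm wide along y, 22 mm high, 4 mm thick) with a steel point running on 36 mm beyond; 70 g. Origin: on the handle's axis. x: along the axis, towards the steel point; z up as it lies flat on the crossguard.
- rack: Clip rack, fixed: wooden board 110 mm (x) by 250 mm (y), 14 mm thick, with two aluminium rails along y at 35 mm either side of its middle (tops 34 mm above the bench), each carrying four green spring clips open upwards, up to 58 mm above the bench. Origin: centre of its underside. Between the two rails a 56 mm wide channel leaves room for the fingers.
- slot0 (a point): Clip pair 0 of 4 (62 mm apart along the rack's y): where a dibber's origin lies when it is pressed fully home, 45 mm above the bench; x: along the dibber (either way round). Laid level over the clips it rests about 15 mm higher; gripped at mid-handle, between the rails, and pressed straight down with 10 to 20 N it snaps in.
- slot1 (a point): Clip pair 1 of 4 (62 mm apart along the rack's y): where a dibber's origin lies when it is pressed fully home, 45 mm above the bench; x: along the dibber (either way round). Laid level over the clips it rests about 15 mm higher; gripped at mid-handle, between the rails, and pressed straight down with 10 to 20 N it snaps in.
- slot2 (a point): Clip pair 2 of 4 (62 mm apart along the rack's y): where a dibber's origin lies when it is pressed fully home, 45 mm above the bench; x: along the dibber (either way round). Laid level over the clips it rests about 15 mm higher; gripped at mid-handle, between the rails, and pressed straight down with 10 to 20 N it snaps in.
- slot3 (a point): Clip pair 3 of 4 (62 mm apart along the rack's y): where a dibber's origin lies when it is pressed fully home, 45 mm above the bench; x: along the dibber (either way round). Laid level over the clips it rests about 15 mm higher; gripped at mid-handle, between the rails, and pressed straight down with 10 to 20 N it snaps in.
- pot: Terracotta clay pot, 100 mm across, 90 mm tall, a bystander. Origin: centre of its underside.
- bottle: Clear bottle with a green cap, 64 mm across, 170 mm tall, a bystander. Origin: centre of its underside.
- block: Wooden tamping block, 100 by 70 by 50 mm, a bystander. Origin: centre of its underside.
- heel: Red bottom-rim grip, a flat tongue fixed rigidly to the pail, 24 mm wide (along the pail's y), 14 mm thick, standing out from the wall to 126 mm from the pail's axis on its -x side. Firmly pinched (60 N or more) the pail turns with the gripper; loosely pinched it swings, mouth down. Origin and axes: the pail's.
There are look-alikes about, which are no part of the job. Of the things like the mat, leave any that is purple; of the rest the larger one is meant. There is more than one size of the pail; the job needs the larger.

How it is judged:
On the way, in this order (a step that is already met when the one before it is completed fails the run):
1. the pail is lifted upright by its bail (contact force between the fingers and bail above 0.5 N and height (world z) of pail above 0.012 m and angle between pail's own z axis and vertical below 0.5 rad), for 0.2 s.
2. the pail is tipped right over on its side or further, its mouth over the tray, held by the red grip at its bottom rim (contact force between the fingers and heel above 0.5 N and angle between pail's own z axis and vertical above 1.4 rad and horizontal distance between pail_mouth and tray_in below 0.19 m), for 0.2 s.
At the end, for the whole second after the job is handed in: Every bulb lies in the tray; the pail stands upright (0.1 rad) at rest, its centre within 40 mm of the mat's; every dibber is snapped home in a clip pair: its origin within 20 mm of the slot point and less than 6 mm above it, axis within 0.12 rad of the slot's (x of bulb0 in the frame of tray_in between -0.115 and 0.115 m and y of bulb0 in the frame of tray_in between -0.135 and 0.135 m and z of bulb0 in the frame of tray_in between 0 and 0.075 m and linear speed of each of bulb0, bulb1, bulb2, bulb3 below 0.1 m/s and x of bulb1 in the frame of tray_in between -0.115 and 0.115 m and y of bulb1 in the frame of tray_in between -0.135 and 0.135 m and z of bulb1 in the frame of tray_in between 0 and 0.075 m and x of bulb2 in the frame of tray_in between -0.115 and 0.115 m and y of bulb2 in the frame of tray_in between -0.135 and 0.135 m and z of bulb2 in the frame of tray_in between 0 and 0.075 m and x of bulb3 in the frame of tray_in between -0.115 and 0.115 m and y of bulb3 in the frame of tray_in between -0.135 and 0.135 m and z of bulb3 in the frame of tray_in between 0 and 0.075 m and ((distance between dibber0 and slot0 below 0.02 m and z of dibber0 in the frame of slot0 below 0.006 m and angle between the x axis of dibber0 and the x axis of slot0, either way round below 0.12 rad) or (distance between dibber0 and slot1 below 0.02 m and z of dibber0 in the frame of slot1 below 0.006 m and angle between the x axis of dibber0 and the x axis of slot1, either way round below 0.12 rad) or (distance between dibber0 and slot2 below 0.02 m and z of dibber0 in the frame of slot2 below 0.006 m and angle between the x axis of dibber0 and the x axis of slot2, either way round below 0.12 rad) or (distance between dibber0 and slot3 below 0.02 m and z of dibber0 in the frame of slot3 below 0.006 m and angle between the x axis of dibber0 and the x axis of slot3, either way round below 0.12 rad)) and ((distance between dibber1 and slot0 below 0.02 m and z of dibber1 in the frame of slot0 below 0.006 m and angle between the x axis of dibber1 and the x axis of slot0, either way round below 0.12 rad) or (distance between dibber1 and slot1 below 0.02 m and z of dibber1 in the frame of slot1 below 0.006 m and angle between the x axis of dibber1 and the x axis of slot1, either way round below 0.12 rad) or (distance between dibber1 and slot2 below 0.02 m and z of dibber1 in the frame of slot2 below 0.006 m and angle between the x axis of dibber1 and the x axis of slot2, either way round below 0.12 rad) or (distance between dibber1 and slot3 below 0.02 m and z of dibber1 in the frame of slot3 below 0.006 m and angle between the x axis of dibber1 and the x axis of slot3, either way round below 0.12 rad)) and ((distance between dibber2 and slot0 below 0.02 m and z of dibber2 in the frame of slot0 below 0.006 m and angle between the x axis of dibber2 and the x axis of slot0, either way round below 0.12 rad) or (distance between dibber2 and slot1 below 0.02 m and z of dibber2 in the frame of slot1 below 0.006 m and angle between the x axis of dibber2 and the x axis of slot1, either way round below 0.12 rad) or (distance between dibber2 and slot2 below 0.02 m and z of dibber2 in the frame of slot2 below 0.006 m and angle between the x axis of dibber2 and the x axis of slot2, either way round below 0.12 rad) or (distance between dibber2 and slot3 below 0.02 m and z of dibber2 in the frame of slot3 below 0.006 m and angle between the x axis of dibber2 and the x axis of slot3, either way round below 0.12 rad)) and ((distance between dibber3 and slot0 below 0.02 m and z of dibber3 in the frame of slot0 below 0.006 m and angle between the x axis of dibber3 and the x axis of slot0, either way round below 0.12 rad) or (distance between dibber3 and slot1 below 0.02 m and z of dibber3 in the frame of slot1 below 0.006 m and angle between the x axis of dibber3 and the x axis of slot1, either way round below 0.12 rad) or (distance between dibber3 and slot2 below 0.02 m and z of dibber3 in the frame of slot2 below 0.006 m and angle between the x axis of dibber3 and the x axis of slot2, either way round below 0.12 rad) or (distance between dibber3 and slot3 below 0.02 m and z of dibber3 in the frame of slot3 below 0.006 m and angle between the x axis of dibber3 and the x axis of slot3, either way round below 0.12 rad)) and angle between pail's own z axis and vertical below 0.1 rad and horizontal distance between pail and mat below 0.04 m and height (world z) of pail below 0.015 m and linear speed of pail below 0.03 m/s); the robot touches nothing.
It fails at once if the clay pot is knocked or moved by more than 30 mm (distance of pot from where it was at the start of the episode above 0.03 m or angle between pot's own z axis and vertical above 0.5 rad).
It fails at once if the bottle is knocked or moved by more than 30 mm (distance of bottle from where it was at the start of the episode above 0.03 m or angle between bottle's own z axis and vertical above 0.5 rad).
It fails at once if the wooden block is knocked or moved by more than 30 mm (distance of block from where it was at the start of the episode above 0.03 m or angle between block's own z axis and vertical above 0.5 rad).
Of bulb0, bulb1, bulb2, bulb3 only 2 to 4 are there at a start; the rules pass over those that are not, and their reading is None.
Of dibber0, dibber1, dibber2, dibber3 only 3 to 4 are there at a start; the rules pass over those that are not, and their reading is None.
At some moment in a run one of dibber0, dibber1, dibber2, dibber3 may be knocked a few centimetres aside while the robot is not near it.
It also fails if it takes over 192 s, if anything falls off the work surface, if the arm or the gripper's body presses on something with over 40 N, if the wrist force passes 120 N, or if a joint passes its speed limit or range.

## Working session

There is one attempt and no reset: what is moved stays moved. The work goes in short steps, Python scripts to look and compute and a tool call to move; the robot and the scene stay as the last step left them, time stands still between calls to the robot, and variables do not carry over. Pictures are saved under pics/ and viewed, and the job is handed in when it is done.

Besides the shell and the picture viewer there is one more tool, called after ">>>" by a JSON object that holds its "name" and its "arguments", one argument or row to a line. arm_command: Moves the arm, as the interface text tells. Shift numbers are shares of 1000 mm and turn numbers shares of 45 degrees, none past 1 either way. Its arguments: {"type":"object","properties":{"deltas":{"type":"array","items":{"type":"object","properties":{"dx":{"type":"number","minimum":-1,"maximum":1},"dy":{"type":"number","minimum":-1,"maximum":1},"dz":{"type":"number","minimum":-1,"maximum":1},"wx":{"type":"number","minimum":-1,"maximum":1},"wy":{"type":"number","minimum":-1,"maximum":1},"wz":{"type":"number","minimum":-1,"maximum":1}}}},"claw":{"type":"number"},"grip_force":{"type":"number"}},"required":["deltas"]}

```bash
ls -la; mkdir -p pics
python3 - <<'E'
from plant import r
import cv2,numpy as np
s=r.get_state(); print({k:np.round(v,3) for k,v in s.items()})
for n in ["scene","side","wrist"]:
    c=r.get_calibration(n); print(n,c)
    cv2.imwrite(f"pics/{n}0.png",cv2.cvtColor(r.snapshot(n),cv2.COLOR_RGB2BGR))
E
```

```text
total 12
drwxr-xr-x  3 agent agent 4096 Dec  6 06:42 .
drwxr-xr-x 23 root  root  4096 Dec  6 06:42 ..
drwxr-xr-x  2 agent agent 4096 Dec  6 06:42 pics
{'clock': np.float64(0.0), 'q': array([-1.308,  0.69 , -0.195,  1.566,  0.157,  0.903, -0.215]), 'qd': array([-0.   ,  0.001, -0.001, -0.001, -0.002, -0.   ,  0.001]), 'joint_torque': array([ 0.0000e+00, -5.2757e+01, -1.2670e+00, -1.5342e+01, -5.3000e-02,
        7.0000e-03,  0.0000e+00]), 'tool_pos': array([0.142, 0.608, 0.404]), 'eef_rot': array([ 0.703, -0.081,  0.081, -0.702]), 'contact_force': array([ 0.348, -0.116,  0.494]), 'moment': array([-0.005,  0.008,  0.001]), 'opening': np.float64(1.003)}
scene {'vertical_fov': 49.36998150238066, 'cx': 285.0633529261741, 'cy': 214.63324744764142, 'R': array([[ 0.03483707,  0.99923458, -0.01779402],
       [ 0.80661623, -0.03862485, -0.58981215],
       [-0.59004799,  0.00619438, -0.80734441]]), 't': array([ 0.03258591, -0.3640646 ,  1.67258657])}
side {'vertical_fov': 47.919028578364326, 'cx': 282.19137003841195, 'cy': 205.03613744171207, 'R': array([[ 0.91970723, -0.39221992,  0.01738246],
       [-0.23150944, -0.57755489, -0.78283697],
       [ 0.31708358,  0.71595662, -0.62198402]]), 't': array([-0.49112759,  0.21659516,  1.46089793])}
wrist {'vertical_fov': 66.67672313593138, 'cx': 283.5039718939446, 'cy': 211.83082066477877, 'R': array([[ 0.22636518,  0.97404069, -0.00188015],
       [ 0.93325333, -0.21633273,  0.28677232],
       [ 0.27892117, -0.06666993, -0.95799692]]), 't': array([-0.62496897, -0.04035284,  0.38989262])}
```

View pics/scene0.png

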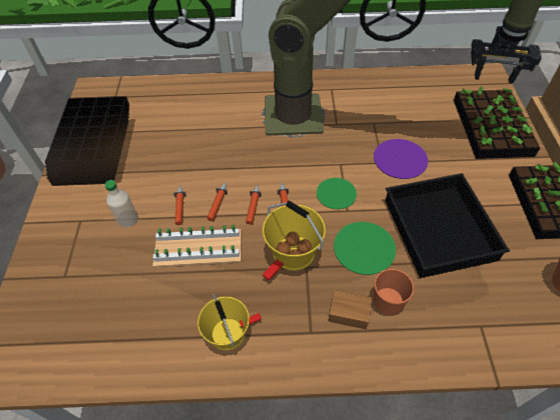

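View pics/side0.png

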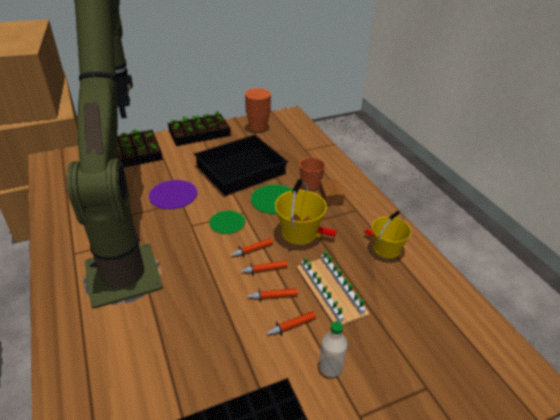

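View pics/wrist0.png

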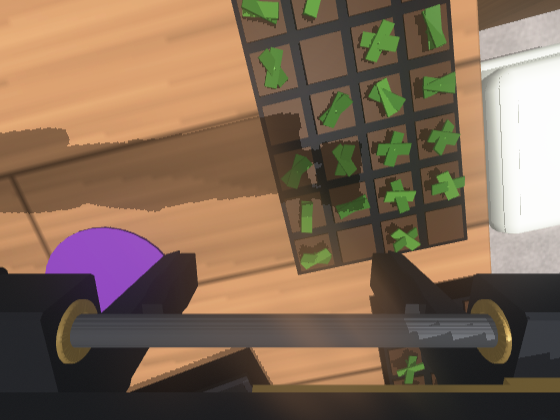

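The scene view shows the large pail at (293,238) holding the bulbs. Its red grip is at (272,272), and the bail leans towards the upper left. The large green mat is at (365,247), the tray at (445,222), the rack at (198,246), and four dibbers lie around (180–285,205). I'll zoom in to measure.

```bash
cat > h.py <<'E'
import numpy as np,cv2
from scipy.spatial.transform import Rotation as Ro
def K(c,H=420):
    f=H/2/np.tan(np.radians(c["vertical_fov"])/2); return f,c["cx"],c["cy"]
def ray(c,u,v):
    f,cx,cy=K(c); R=np.array(c["R"]);t=np.array(c["t"])
    d=R.T@np.array([(u-cx)/f,(v-cy)/f,1]); return -R.T@t,d/np.linalg.norm(d)
def onz(c,u,v,z):
    o,d=ray(c,u,v); return o+d*(z-o[2])/d[2]
def proj(c,X):
    f,cx,cy=K(c); p=np.array(c["R"])@np.asarray(X)+np.array(c["t"]); return np.array([f*p[0]/p[2]+cx,f*p[1]/p[2]+cy])
def tri(c1,p1,c2,p2):
    o1,d1=ray(c1,*p1);o2,d2=ray(c2,*p2)
    A=np.stack([d1,-d2],1); s=np.linalg.lstsq(A,o2-o1,rcond=None)[0]
    a=o1+d1*s[0];b=o2+d2*s[1]; return (a+b)/2,np.linalg.norm(a-b)
def crop(src,dst,u0,v0,u1,v1,k):
    im=cv2.imread(src)[v0:v1,u0:u1]; im=cv2.resize(im,None,fx=k,fy=k,interpolation=cv2.INTER_CUBIC)
    for u in range((u0+9)//10*10,u1,10):
        cv2.line(im,((u-u0)*k,0),((u-u0)*k,6 if u%50 else 14),(255,255,255),1)
        if u%20==0: cv2.putText(im,str(u),((u-u0)*k,24),0,.35,(255,255,255),1)
    for v in range((v0+9)//10*10,v1,10):
        cv2.line(im,(0,(v-v0)*k),(6,(v-v0)*k),(255,255,255),1)
        if v%20==0: cv2.putText(im,str(v),(8,(v-v0)*k+4),0,.35,(255,255,255),1)
    cv2.imwrite(dst,im)
E
python3 - <<'E'
from h import *
crop("pics/scene0.png","pics/s0a.png",140,170,340,300,4)
crop("pics/side0.png","pics/d0a.png",220,170,420,340,4)
crop("pics/scene0.png","pics/s0b.png",310,130,510,280,4)
E
```

```text
(no output)
```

View pics/s0a.png

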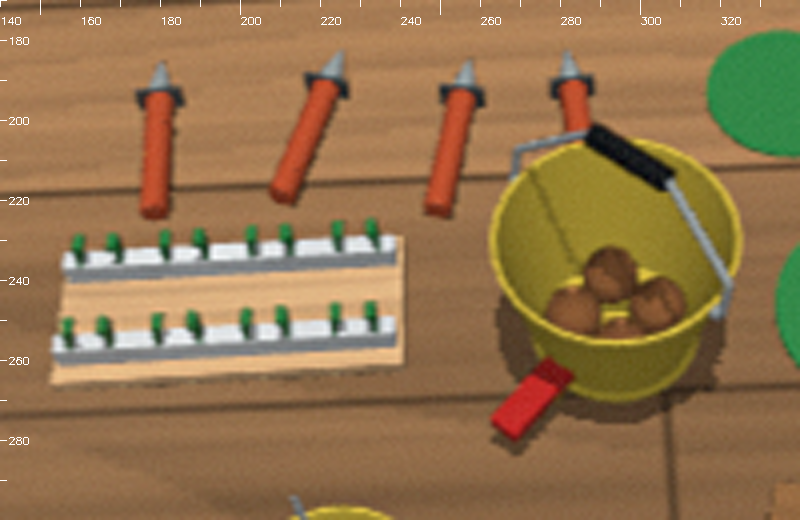

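View pics/d0a.png

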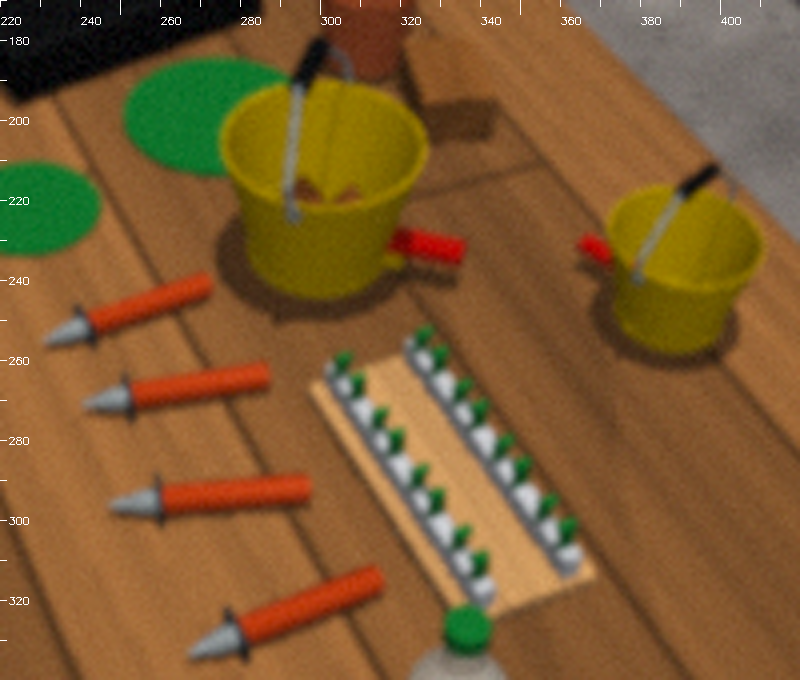

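View pics/s0b.png

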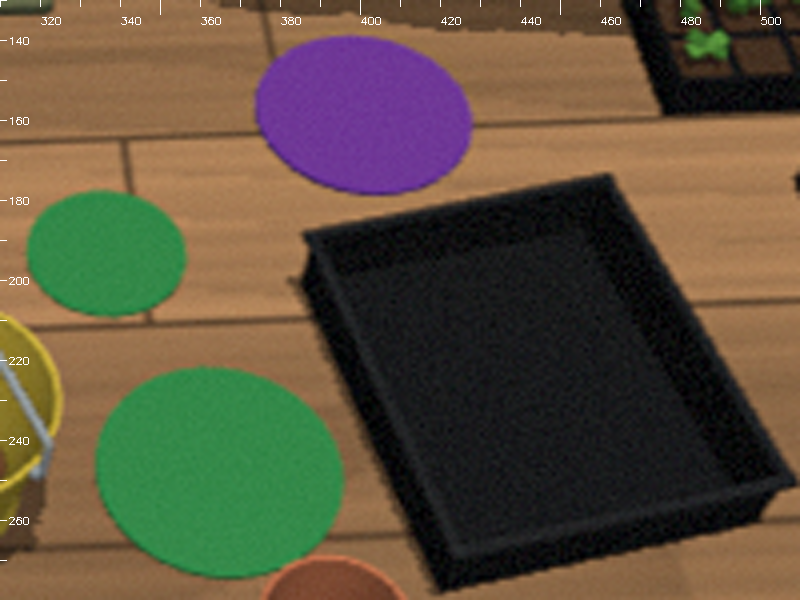

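Run:
```python
from h import *
from plant import r
from scipy.optimize import least_squares as ls
S=r.get_calibration("scene");D=r.get_calibration("side")
Rz=lambda a:Ro.from_euler('z',a).as_matrix()
# pail
def bail(a,y): return np.array([85*np.sin(a),y,110+85*np.cos(a)])/1000
th=np.linspace(0,2*np.pi,400)
def ext(c,p,Rm):
    P=np.array([proj(c,p+Rm@np.array([.085*np.cos(t),.085*np.sin(t),.12])) for t in th[::4]])
    return [P[:,0].min(),P[:,0].max(),P[:,1].min()]
def res(x):
    p=np.array([x[0],x[1],0]);Rm=Rz(x[2]);o=[]
    ends=[p+Rm@bail(x[3],s*.032) for s in(1,-1)]
    if True:
        A,B=[proj(S,e) for e in ends]
        o+=list(A-np.array([305.5,214]))+list(B-np.array([289,203])) if (A[0]>B[0]) else list(B-np.array([305.5,214]))+list(A-np.array([289,203]))
        A,B=[proj(D,e) for e in ends]
        if A[1]>B[1]:A,B=B,A
        o+=list(A-np.array([300.5,181]))+list(B-np.array([294.5,191.5]))
    h=p+Rm@np.array([-.126,0,.031]); 
    o+=list(proj(S,h)-np.array([266,276])); o+=list(proj(D,h)-np.array([335.5,232]))
    o+=list(np.array(ext(S,p,Rm))-[262.3,325.7,204.7]); o+=list(np.array(ext(D,p,Rm))-[275,327.5,189.5])
    return o
g=onz(S,293,230,.12); h=onz(S,266,276,.031)
y0=np.arctan2(g[1]-h[1],g[0]-h[0])
f=ls(res,[g[0],g[1],y0,.8]); print("pail",f.x,np.round(f.fun,1))
def mat(c,e):
    def rr(x):
        P=np.array([proj(c,[x[0]+x[2]*np.cos(t),x[1]+x[2]*np.sin(t),.004]) for t in th])
        return np.array([P[:,0].min(),P[:,0].max(),P[:,1].min(),P[:,1].max()])-e
    return ls(rr,[*onz(c,e[0]/2+e[1]/2,e[2]/2+e[3]/2,0)[:2],.09])
m=mat(S,[333.8,396,221.7,274.5]); print("mat",m.x,m.fun)
m=mat(S,[316.8,356.5,177.8,209.3]); print("small",m.x,m.fun)
# tray rim outer corners z=.06 : TL TR BR BL
C=[onz(S,*p,.06) for p in [(385.5,187.5),(460.5,173.5),(508,249.5),(421,269.5)]]
print("tray",np.round(C,3),np.mean(C,0),[np.linalg.norm(C[i]-C[(i+1)%4]) for i in range(4)])
# rack board z=.014 corners  BL, BR; TR
C=[onz(S,*p,.014) for p in [(152.5,266),(240.5,259.5),(240,228)]]
print("rack",np.round(C,3),np.linalg.norm(C[0]-C[1]),np.linalg.norm(C[1]-C[2]))
# dibbers: butt end centre, tip
for bs,ts,bd,td in [((178,222),(180,185.5),(314,315),(268,333.5)),((210,219),(224.5,183),(296,292.5),(248,297)),((249,222),(256.5,185),(286,263),(241,272)),(None,(282,183),(271.5,241),(232,256))]:
    if bs: print("butt",tri(S,bs,D,bd),onz(S,*bs,.011))
    T=tri(S,ts,D,td);print(" tip",T,onz(S,*ts,.011),onz(D,*td,.011),"buttD",onz(D,*bd,.011))
```

```text
pail [ 0.58581163 -0.02624447  2.44002604  0.16661956] [-8.  -4.8  8.5  6.2 -3.3  5.8  2.7 -4.7  0.1  1.8  0.2  1.9  0.4  0.2
 -0.7 -0.4 -1.2  0.7]
mat [0.57971108 0.1790958  0.08990083] [-0.08076114  0.07997076  0.09920209 -0.09158931]
small [0.37549852 0.11789591 0.06317521] [-0.15629787  0.15556142  0.20588317 -0.19556041]
tray [[0.406 0.259 0.06 ]
 [0.361 0.499 0.06 ]
 [0.64  0.556 0.06 ]
 [0.691 0.307 0.06 ]] [0.52456621 0.40553432 0.06      ] [np.float64(0.2439647325025766), np.float64(0.28463457512300483), np.float64(0.25461093029902504), np.float64(0.28968162346646664)]
rack [[ 0.621 -0.429  0.014]
 [ 0.611 -0.181  0.014]
 [ 0.502 -0.184  0.014]] 0.248886899848126 0.10900987004475284
butt (array([ 0.47236759, -0.37242616,  0.01518527]), np.float64(0.00041691434098565605)) [ 0.46918428 -0.37346531  0.011     ]
 tip (array([ 0.32894966, -0.38098247,  0.01528308]), np.float64(0.0008749881752622462)) [ 0.32492574 -0.38194697  0.011     ] [ 0.33034492 -0.37846473  0.011     ] buttD [ 0.47417308 -0.36972126  0.011     ]
butt (array([ 0.46177167, -0.27605555,  0.01132115]), np.float64(0.0024689610162881744)) [ 0.46258947 -0.27692658  0.011     ]
 tip (array([ 0.32314434, -0.23860879,  0.01293799]), np.float64(0.00013109676587114497)) [ 0.32155649 -0.23896314  0.011     ] [ 0.32362526 -0.2369631   0.011     ] buttD [ 0.46127934 -0.27461994  0.011     ]
butt (array([ 0.48120863, -0.15679328,  0.01529867]), np.float64(0.002852503004484937)) [ 0.47940188 -0.15812779  0.011     ]
 tip (array([ 0.33692218, -0.13585581,  0.01280481]), np.float64(0.000679492794758297)) [ 0.33507945 -0.13576445  0.011     ] [ 0.33758181 -0.13458031  0.011     ] buttD [ 0.48232831 -0.15147879  0.011     ]
 tip (array([ 0.33297192, -0.05516396,  0.01116139]), np.float64(0.0041446525129179715)) [ 0.33079239 -0.05379914  0.011     ] [ 0.33393171 -0.05735788  0.011     ] buttD [ 0.47817998 -0.03942268  0.011     ]
```

Run:
```python
from h import *
from plant import r
from scipy.optimize import least_squares as ls
S=r.get_calibration("scene");D=r.get_calibration("side")
print(tri(S,(305.5,214.5),D,(300.5,181)),tri(S,(287.5,202.5),D,(294.5,191.5)),tri(S,(297,209),D,(297.5,186)))
print("hinges",tri(S,(319.5,246),D,(308,190)),tri(S,(268.5,213),D,(293,223)))
print(tri(S,(266,276),D,(335.5,232)),tri(S,(277,263),D,(320,229)))
crop("pics/scene0.png","pics/s0c.png",255,190,335,285,8)
crop("pics/side0.png","pics/d0c.png",265,170,345,250,8)
```

```text
(array([0.59570988, 0.00222122, 0.19804711]), np.float64(0.00029277278279170397)) (array([ 0.55462336, -0.0419373 ,  0.19769268]), np.float64(0.0005094449796963204)) (array([ 0.57607159, -0.01818691,  0.19694512]), np.float64(0.0009959101147989056))
hinges (array([0.64427822, 0.03759608, 0.1234951 ]), np.float64(0.0014972740650586165)) (array([ 0.52806237, -0.09493441,  0.11852385]), np.float64(0.0004242014169974349))
(array([ 0.68100757, -0.1072018 ,  0.03938666]), np.float64(0.0004506443529282104)) (array([ 0.64052901, -0.07544219,  0.03907625]), np.float64(0.0032487140351423627))
```

View pics/s0c.png

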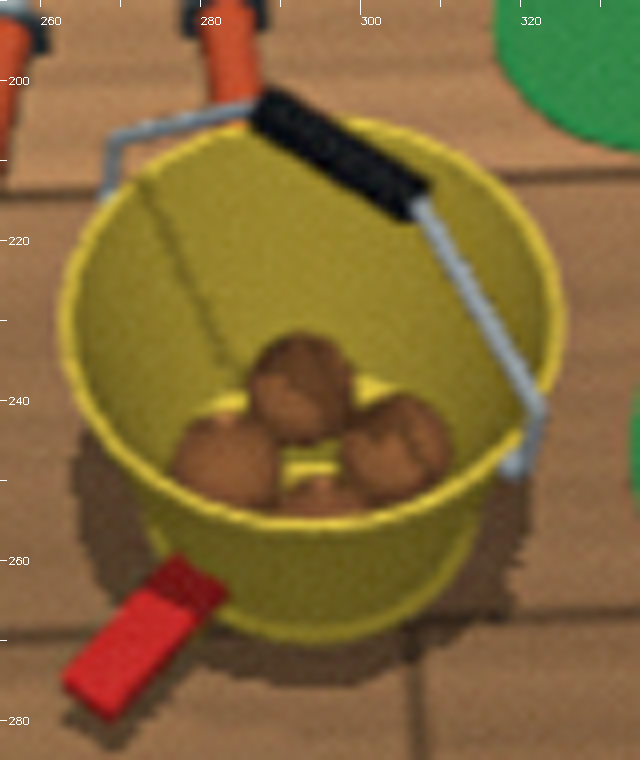

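View pics/d0c.png

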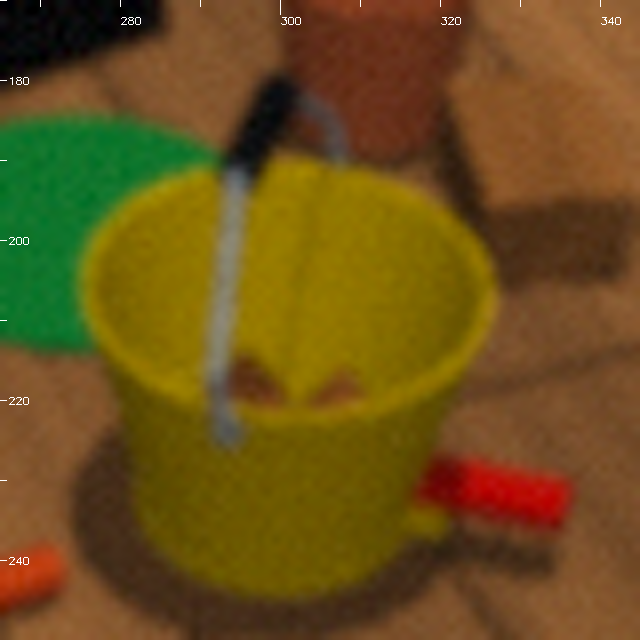

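```bash
cat >> h.py <<'E'
def st():
    from plant import r
    s=r.get_state()
    open("log.txt","a").write(repr([list(map(float,s["q"])),list(map(float,s["tool_pos"])),list(map(float,s["eef_rot"]))])+"\n")
    return s
def down(yaw_jaw,tilt=0):
    """tool rotation: y down, z(jaw) horizontal at angle yaw_jaw"""
    z=np.array([np.cos(yaw_jaw),np.sin(yaw_jaw),0]);y=np.array([0,0,-1.]);x=np.cross(y,z)
    return np.stack([x,y,z],1)
def go(grasp,Rm):
    """deltas from the present pose to have grasp point at grasp w/ rotation Rm"""
    s=st(); R0=Ro.from_quat(s["eef_rot"]).as_matrix(); p0=np.array(s["tool_pos"])
    p=np.array(grasp)-.147*Rm[:,1]
    d=R0.T@(p-p0); w=Ro.from_matrix(R0.T@Rm).as_rotvec()/(np.pi/4)
    print("t %.2f"%s["clock"],"grasp now",np.round(p0+.147*R0[:,1],4),"d",np.round(d,4),"w",np.round(w,3),"rotdeg",np.round(np.linalg.norm(w)*45,1),"F",np.round(s["contact_force"],1),"op",round(float(s["opening"]),3),"q",np.round(s["q"],2))
E
python3 - <<'E'
from h import *
from plant import r
from scipy.optimize import least_squares as ls
S=r.get_calibration("scene");D=r.get_calibration("side")
s=st();print(np.round(Ro.from_quat(s["eef_rot"]).as_matrix(),3))
Rz=lambda a:Ro.from_euler('z',a).as_matrix()
th=np.linspace(0,2*np.pi,100)
def bail(a,y): return np.array([.085*np.sin(a),y,.110+.085*np.cos(a)])
def ext(c,p,Rm):
    P=np.array([proj(c,p+Rm@np.array([.085*np.cos(t),.085*np.sin(t),.12])) for t in th])
    return [P[:,0].min(),P[:,0].max(),P[:,1].min()]
def res(x):
    p=np.array([x[0],x[1],0]);Rm=Rz(x[2]);o=[]
    A,B=[p+Rm@bail(x[3],q*.032) for q in(-1,1)]
    o+=list(proj(S,A)-[305.5,214.5])+list(proj(S,B)-[288,203])+list(proj(D,A)-[300.5,181])+list(proj(D,B)-[294.5,191.5])
    h=p+Rm@np.array([-.126,0,.038]); 
    o+=list(proj(S,h)-np.array([265.8,277])); o+=list(proj(D,h)-np.array([335.5,230]))
    o+=list(np.array(ext(S,p,Rm))-[262.3,325.7,204.7]); o+=list(np.array(ext(D,p,Rm))-[275,327.5,189.5])
    return o
f=ls(res,[.586,-.026,2.4,.15]); print("pail",f.x,np.round(f.fun,1))
p=np.array([*f.x[:2],0]);b=p+Rz(f.x[2])@bail(f.x[3],0);print("bar",b)
for a in (f.x[2],f.x[2]+np.pi,):
    go(b+[0,0,.12],down(a))
E
```

```text
[[ 0.974 -0.     0.227]
 [-0.227 -0.001  0.974]
 [ 0.    -1.    -0.001]]
pail [ 0.58661467 -0.02681647  2.45545091  0.16757744] [ 1.9  0.9 -0.7  0.6 -0.6  0.3  0.3  1.1  0.5  0.2  0.8  2.   0.2 -0.
 -0.5 -0.1 -0.8  0.8]
bar [ 0.57564558 -0.01783421  0.1938093 ]
t 0.15 grasp now [0.1417 0.6083 0.2571] d [ 0.5646 -0.056  -0.5117] w [ 2.000e-03 -1.418e+00 -1.000e-03] rotdeg 63.8 F [-1.4  0.1  0. ] op 0.997 q [-1.31  0.69 -0.19  1.57  0.16  0.9  -0.22]
t 0.15 grasp now [0.1417 0.6083 0.2571] d [ 0.5646 -0.056  -0.5117] w [1.000e-03 2.582e+00 2.000e-03] rotdeg 116.2 F [-1.4  0.1  0. ] op 0.997 q [-1.31  0.69 -0.19  1.57  0.16  0.9  -0.22]
```

>>> {"name": "arm_command", "arguments": {
  "deltas": [
    {"dx": 0.036, "dy": -0.008, "dz": -0.033, "wy": -0.16},
    {"dx": 0.072, "dy": -0.016, "dz": -0.065, "wy": -0.32},
    {"dx": 0.108, "dy": -0.025, "dz": -0.098, "wy": -0.48},
    {"dx": 0.144, "dy": -0.033, "dz": -0.13, "wy": -0.64},
    {"dx": 0.18, "dy": -0.04, "dz": -0.163, "wy": -0.8}
  ],
  "claw": 1
}}

```text
invalid input at $.deltas[0]: expected keys dx, dy, dz, wx, wy, wz
```

Run:
```python
from h import *
go([.5756,-.0178,.30],down(2.435))
```

```text
t 0.15 grasp now [0.1417 0.6083 0.2571] d [ 0.5646 -0.0422 -0.5117] w [ 2.000e-03 -1.392e+00 -1.000e-03] rotdeg 62.6 F [-1.4  0.1  0. ] op 0.997 q [-1.31  0.69 -0.19  1.57  0.16  0.9  -0.22]
```

>>> {"name": "arm_command", "arguments": {
  "deltas": [
    {"dx": 0.036, "dy": -0.008, "dz": -0.033, "wx": 0, "wy": -0.16, "wz": 0},
    {"dx": 0.072, "dy": -0.016, "dz": -0.065, "wx": 0, "wy": -0.32, "wz": 0},
    {"dx": 0.108, "dy": -0.025, "dz": -0.098, "wx": 0, "wy": -0.48, "wz": 0},
    {"dx": 0.144, "dy": -0.033, "dz": -0.13, "wx": 0, "wy": -0.64, "wz": 0},
    {"dx": 0.18, "dy": -0.04, "dz": -0.163, "wx": 0, "wy": -0.8, "wz": 0}
  ],
  "claw": 1
}}

```text
clock: 0.65
tool_pos: [0.2809, 0.4075, 0.4449]
eef_rot: [0.693, 0.142, -0.142, -0.693]
contact_force: [0.8, 0.6, 0.3]
opening: 1.004
```

Run:
```python
from h import *
go([.5756,-.0178,.30],down(2.435))
```

```text
t 0.65 grasp now [0.281  0.4074 0.2979] d [ 0.1032 -0.0019 -0.507 ] w [ 0.    -0.585  0.   ] rotdeg 26.3 F [0.8 0.6 0.3] op 1.004 q [-0.78  0.49 -0.43  1.89  0.27  0.82  0.63]
```

>>> {"name": "arm_command", "arguments": {
  "deltas": [
    {"dx": 0.01, "dy": 0, "dz": -0.048, "wx": 0, "wy": -0.11, "wz": 0},
    {"dx": 0.02, "dy": 0, "dz": -0.097, "wx": 0, "wy": -0.23, "wz": 0},
    {"dx": 0.03, "dy": 0, "dz": -0.145, "wx": 0, "wy": -0.35, "wz": 0},
    {"dx": 0.04, "dy": 0, "dz": -0.194, "wx": 0, "wy": -0.47, "wz": 0},
    {"dx": 0.05, "dy": -0.002, "dz": -0.242, "wx": 0, "wy": -0.585, "wz": 0}
  ]
}}

```text
clock: 1.15
tool_pos: [0.4211, 0.2036, 0.4465]
eef_rot: [0.642, 0.295, -0.296, -0.642]
contact_force: [0.8, 0.7, 0.7]
opening: 1.003
```

Run:
```python
from h import *
go([.5756,-.0178,.30],down(2.435))
```

```text
t 1.15 grasp now [0.421  0.2035 0.2995] d [-0.0677 -0.0004 -0.2614] w [-0.    -0.002 -0.001] rotdeg 0.1 F [0.8 0.7 0.7] op 1.003 q [-0.17  0.47 -0.57  1.95  0.34  0.82  1.51]
```

>>> {"name": "arm_command", "arguments": {
  "deltas": [
    {"dx": -0.012, "dy": 0, "dz": -0.046, "wx": 0, "wy": 0, "wz": 0},
    {"dx": -0.024, "dy": 0, "dz": -0.093, "wx": 0, "wy": 0, "wz": 0},
    {"dx": -0.037, "dy": 0, "dz": -0.14, "wx": 0, "wy": 0, "wz": 0},
    {"dx": -0.049, "dy": 0, "dz": -0.187, "wx": 0, "wy": 0, "wz": 0},
    {"dx": -0.061, "dy": 0, "dz": -0.234, "wx": 0, "wy": 0, "wz": 0}
  ]
}}

```text
clock: 1.65
tool_pos: [0.5583, 0.0045, 0.4466]
eef_rot: [-0.643, -0.294, 0.294, 0.643]
contact_force: [0.5, 1.1, -1.1]
opening: 0.999
```

Run:
```python
from h import *
from plant import r
go([.5756,-.0178,.30],down(2.435))
cv2.imwrite("pics/w1.png",cv2.cvtColor(r.snapshot("wrist"),cv2.COLOR_RGB2BGR))
W=r.get_calibration("wrist")
print(proj(W,[.5756,-.0178,.1938]))
```

```text
t 1.65 grasp now [0.5583 0.0045 0.2996] d [-0.0056 -0.0004 -0.0277] w [-0.    -0.007 -0.   ] rotdeg 0.3 F [ 0.5  1.1 -1.1] op 0.999 q [ 0.24  0.59 -0.55  1.71  0.37  0.95  1.98]
[261.01734886 215.4506447 ]
```

View pics/w1.png

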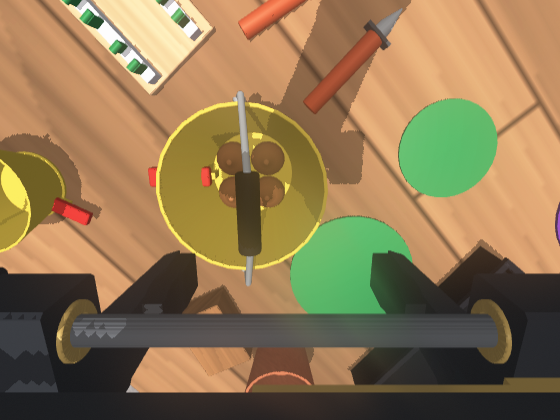

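Run:
```python
from h import *
from plant import r
W=r.get_calibration("wrist")
a=onz(W,245,172,.194);b=onz(W,251,255,.194);c=onz(W,249,213,.194);d=a-b
print(a,b,c,np.linalg.norm(d),np.arctan2(d[1],d[0])+np.pi/2)
```

```text
[ 0.56182053 -0.05004017  0.194     ] [0.60362619 0.0009798  0.194     ] [ 0.58107738 -0.02529796  0.194     ] 0.06596022386769038 -0.6864576700989802
```

Run:
```python
from h import *
go([.5795,-.023,.194],down(2.455))
```

```text
t 1.70 grasp now [ 0.5629 -0.0054  0.2987] d [-0.0023  0.1049 -0.0244] w [ 0.008 -0.048 -0.004] rotdeg 2.2 F [ 5.2 -5.7 -0.8] op 1.002 q [ 0.25  0.59 -0.54  1.7   0.37  0.95  1.98]
```

>>> {"name": "arm_command", "arguments": {
  "deltas": [
    {"dx": -0.002, "dy": 0.01, "dz": -0.025, "wx": 0, "wy": -0.02, "wz": 0},
    {"dx": -0.002, "dy": 0.04, "dz": -0.025, "wx": 0, "wy": -0.04, "wz": 0},
    {"dx": -0.002, "dy": 0.075, "dz": -0.025, "wx": 0, "wy": -0.045, "wz": 0},
    {"dx": -0.002, "dy": 0.105, "dz": -0.025, "wx": 0, "wy": -0.045, "wz": 0},
    {"dx": -0.002, "dy": 0.105, "dz": -0.025, "wx": 0, "wy": -0.045, "wz": 0}
  ]
}}

```text
clock: 2.2
tool_pos: [0.5735, -0.0116, 0.338]
eef_rot: [-0.636, -0.303, 0.309, 0.639]
contact_force: [-0.6, 0.1, 0.2]
opening: 0.997
```

>>> {"name": "arm_command", "arguments": {
  "deltas": [
    {"dx": 0, "dy": 0, "dz": 0, "wx": 0, "wy": 0, "wz": 0},
    {"dx": 0, "dy": 0, "dz": 0, "wx": 0, "wy": 0, "wz": 0},
    {"dx": 0, "dy": 0, "dz": 0, "wx": 0, "wy": 0, "wz": 0},
    {"dx": 0, "dy": 0, "dz": 0, "wx": 0, "wy": 0, "wz": 0},
    {"dx": 0, "dy": 0, "dz": 0, "wx": 0, "wy": 0, "wz": 0}
  ],
  "claw": -1,
  "grip_force": 40
}}

```text
clock: 2.7
tool_pos: [0.5754, -0.0112, 0.3425]
eef_rot: [0.638, 0.306, -0.305, -0.637]
contact_force: [-0.1, 0.3, -0.3]
opening: 0.569
```

Run:
```python
from h import *
from plant import r
go([.5795,-.023,.194],down(2.455))
cv2.imwrite("pics/w2.png",cv2.cvtColor(r.snapshot("scene"),cv2.COLOR_RGB2BGR))
```

```text
t 2.70 grasp now [ 0.5756 -0.0112  0.1955] d [-0.0066  0.0015 -0.0106] w [0.001 0.013 0.001] rotdeg 0.6 F [-0.1  0.3 -0.3] op 0.569 q [ 0.22  0.74 -0.49  1.77  0.48  0.75  1.95]
```

View pics/w2.png

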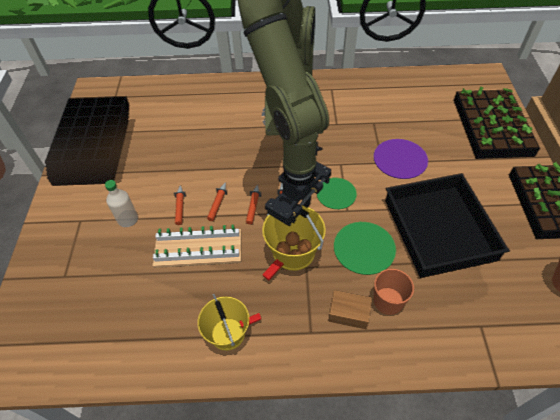

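>>> {"name": "arm_command", "arguments": {
  "deltas": [
    {"dx": 0, "dy": 0, "dz": 0, "wx": 0, "wy": 0, "wz": 0},
    {"dx": 0, "dy": 0, "dz": 0, "wx": 0, "wy": 0, "wz": 0},
    {"dx": 0, "dy": 0, "dz": 0, "wx": 0, "wy": 0, "wz": 0},
    {"dx": 0, "dy": 0, "dz": 0, "wx": 0, "wy": 0, "wz": 0},
    {"dx": 0, "dy": 0, "dz": 0, "wx": 0, "wy": 0, "wz": 0}
  ]
}}

```text
clock: 3.25
tool_pos: [0.5753, -0.0112, 0.3415]
eef_rot: [-0.638, -0.306, 0.306, 0.638]
contact_force: [0.2, -0.6, -0.2]
opening: 0.181
```

>>> {"name": "arm_command", "arguments": {
  "deltas": [
    {"dx": 0, "dy": 0, "dz": 0, "wx": 0, "wy": 0, "wz": 0},
    {"dx": 0, "dy": 0, "dz": 0, "wx": 0, "wy": 0, "wz": 0},
    {"dx": 0, "dy": 0, "dz": 0, "wx": 0, "wy": 0, "wz": 0},
    {"dx": 0, "dy": 0, "dz": 0, "wx": 0, "wy": 0, "wz": 0},
    {"dx": 0, "dy": 0, "dz": 0, "wx": 0, "wy": 0, "wz": 0}
  ]
}}

```text
clock: 3.75
tool_pos: [0.5752, -0.0113, 0.3416]
eef_rot: [-0.638, -0.306, 0.306, 0.638]
contact_force: [0.8, 0.2, -2.8]
opening: 0.188
```

>>> {"name": "arm_command", "arguments": {
  "deltas": [
    {"dx": 0, "dy": -0.008, "dz": 0, "wx": 0, "wy": 0, "wz": 0},
    {"dx": 0, "dy": -0.02, "dz": 0, "wx": 0, "wy": 0, "wz": 0},
    {"dx": 0, "dy": -0.035, "dz": 0, "wx": 0, "wy": 0, "wz": 0},
    {"dx": 0, "dy": -0.05, "dz": 0, "wx": 0, "wy": 0, "wz": 0},
    {"dx": 0, "dy": -0.06, "dz": 0, "wx": 0, "wy": 0, "wz": 0}
  ]
}}

```text
clock: 4.25
tool_pos: [0.5752, -0.011, 0.4034]
eef_rot: [0.638, 0.306, -0.305, -0.637]
contact_force: [0.5, 0.4, -4.8]
opening: 0.181
```

>>> {"name": "arm_command", "arguments": {
  "deltas": [
    {"dx": 0, "dy": 0, "dz": 0, "wx": 0, "wy": 0, "wz": 0},
    {"dx": 0, "dy": 0, "dz": 0, "wx": 0, "wy": 0, "wz": 0},
    {"dx": 0, "dy": 0, "dz": 0, "wx": 0, "wy": 0, "wz": 0},
    {"dx": 0, "dy": 0, "dz": 0, "wx": 0, "wy": 0, "wz": 0},
    {"dx": 0, "dy": 0, "dz": 0, "wx": 0, "wy": 0, "wz": 0}
  ]
}}

```text
clock: 4.75
tool_pos: [0.5751, -0.0112, 0.4012]
eef_rot: [-0.637, -0.305, 0.306, 0.638]
contact_force: [-0.1, 0.2, -6.1]
opening: 0.183
```

Run:
```python
from h import *
from plant import r
go([.5756,-.0112,.2555],down(2.455))
for n in ("scene","side"):
  cv2.imwrite(f"pics/{n}3.png",cv2.cvtColor(r.snapshot(n),cv2.COLOR_RGB2BGR))
L=[eval(l) for l in open("log.txt")];print(len(L))
```

```text
t 4.75 grasp now [ 0.5749 -0.0112  0.2542] d [ 0.0003 -0.0014 -0.0004] w [-0.001  0.013 -0.001] rotdeg 0.6 F [-0.1  0.2 -6.1] op 0.183 q [ 0.25  0.67 -0.53  1.71  0.42  0.88  2.  ]
10
```

View pics/side3.png

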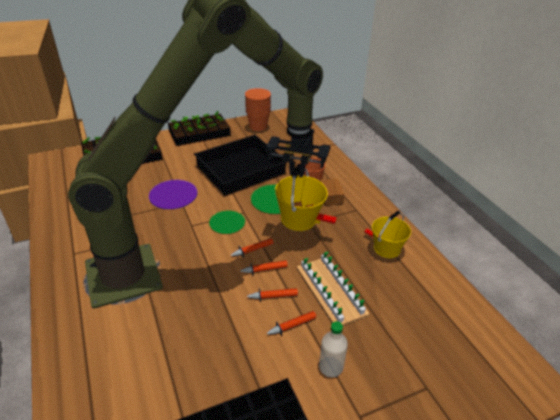

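View pics/scene3.png

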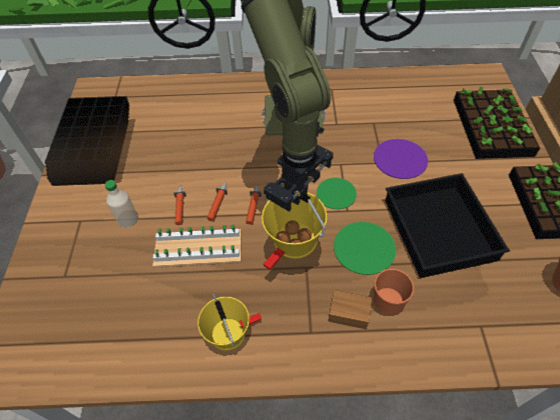

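```bash
cat > kin.py <<'E'
from h import *
from scipy.optimize import least_squares as ls
import itertools,json
def fk(q,x,sg):
    p=np.zeros(3);R=np.eye(3)
    ax='zyzyzyz'
    off=x[:24].reshape(8,3); c=x[24:32]
    p=off[0].copy()
    for i in range(7):
        R=R@Ro.from_euler(ax[i],sg[i]*q[i]+c[i]).as_matrix(); p=p+R@off[i+1]
    # tool y = flange z ; extra constant rotation
    M=np.array([[1,0,0],[0,0,-1],[0,1,0]]).T  # y_tool->z
    R=R@np.array([[1,0,0],[0,0,1],[0,-1,0]]).T if False else R@np.array([[1,0,0],[0,0,-1],[0,1,0]])
    return p,R
def data():
    L=[eval(l) for l in open("log.txt")]
    return L
E
python3 - <<'E'
from kin import *
L=data()
best=[]
for sg in itertools.product([1,-1],repeat=4):   # signs of z joints; y sign fixed by offsets
    s=[sg[0],1,sg[1],1,sg[2],1,sg[3]]
    def unpack(y):
        x=np.zeros(32); x[2]=y[0]; x[3*3+2]=y[1]; x[5*3+2]=y[2]; x[7*3+2]=y[3]; x[24]=y[4];x[26]=y[5];x[28]=y[6];x[30]=y[7]
        return x
    def res(y):
        x=unpack(y);o=[]
        for q,p,e in L:
            P,R=fk(q,x,s); Rm=Ro.from_quat(e).as_matrix()
            o+=list((P-p)*5)+list((Ro.from_matrix(R.T@Rm).as_rotvec()))
        o+=list(.001*(y[5:7]))
        return np.array(o)
    for c7 in (0,1.57,3.14,-1.57):
      for c1 in (0,1.57,3.14,-1.57):
        f=ls(res,[.3,.4,.4,.1,c1,0,0,c7],max_nfev=40)
        best.append((f.cost,s,f.x))
best.sort(key=lambda b:b[0])
for b in best[:5]: print(b[0],b[1],np.round(b[2],3))
E
```

```text
0.0016176518078847924 [-1, 1, -1, 1, -1, 1, -1] [ 0.046  0.571  0.337 -0.125 -0.062 -0.021  0.014 -1.658]
0.001617651807884877 [-1, 1, -1, 1, -1, 1, -1] [ 0.046  0.571  0.337 -0.125 -0.062 -0.021  0.014 -1.658]
0.0016176518078850732 [-1, 1, -1, 1, -1, 1, -1] [ 0.046  0.571  0.337 -0.125 -0.062 -0.021  0.014 -1.658]
0.001617651807885129 [-1, 1, -1, 1, -1, 1, -1] [ 0.046  0.571  0.337 -0.125 -0.062 -0.021  0.014 -1.658]
0.00161765180788521 [-1, 1, -1, 1, -1, 1, -1] [ 0.046  0.571  0.337 -0.125 -0.062 -0.021  0.014 -1.658]
```

```bash
cat > fitkin.py <<'E'
from kin import *
L=data(); s=[-1,1,-1,1,-1,1,-1]
c=np.zeros(8);c[6]=-np.pi/2
def unpack(y):
    x=np.zeros(32);x[24:]=c
    o=x[:24].reshape(8,3)
    o[0,2]=y[0];o[3]=y[1:4];o[5]=y[4:7];o[7,2]=y[7]; o[1,0]=y[8]; o[6,0]=y[9]
    return x
def res(y):
    x=unpack(y);o=[]
    for q,p,e in L:
        P,R=fk(q,x,s); o+=list((P-np.array(p)))
    o+=list(.002*(y-np.array([.33,0,0,.4,0,0,.4,.1,0,0])))
    return np.array(o)
f=ls(res,[.33,0,0,.4,0,0,.4,.1,0,0])
print(np.round(f.x,4)); print(np.round(np.abs(f.fun)*1000,1).max())
for q,p,e in L: 
    P,R=fk(q,unpack(f.x),s); print(np.round((P-p)*1000,1),np.round(Ro.from_matrix(R.T@Ro.from_quat(e).as_matrix()).magnitude(),4))
np.save("kinx.npy",unpack(f.x))
E
python3 fitkin.py
```

```text
[ 9.040e-02 -8.500e-03 -4.450e-02  5.809e-01  6.800e-03 -2.000e-04
  3.423e-01 -8.520e-02 -1.020e-02 -7.300e-03]
2.7
[-0.7 -1.4  1.6] 0.0
[-0.7 -1.4  1.6] 0.0
[-0.7 -1.4  1.6] 0.0
[-0.7 -1.4  1.6] 0.0
[-1.3 -1.4  1.1] 0.0
[0.3 0.2 0.1] 0.0
[ 2.1 -0.2 -1.9] 0.0
[ 1.2  1.4 -1.9] 0.0
[ 2.  -0.8 -1.6] 0.0
[ 2.7 -0.5 -2.2] 0.0
```

Run:
```python
from h import *
from plant import r
S=r.get_calibration("scene");D=r.get_calibration("side")
print(tri(S,(290,37),D,(101,180)),tri(S,(294,100),D,(113,215)))
print(tri(S,(0,0),D,(96,195)),proj(S,[0,0,.3]),proj(D,[0,0,.3]),proj(D,[0,0,.25]))
```

```text
(array([ 0.01690055, -0.00499212,  0.34441473]), np.float64(0.031461457099645804)) (array([0.042956  , 0.02314519, 0.16399183]), np.float64(0.10331799478759263))
(array([ 0.09673327, -0.66539576,  0.64750891]), np.float64(0.2665247714793068)) [293.76671651  41.82630153] [101.99404415 198.26605659] [105.97233987 212.59701071]
```

```bash
cat >> kin.py <<'E'
SG=[-1,1,-1,1,-1,1,-1]
LO=np.array([-3.01,-.46,-1.47,.13,-1,.04,-2.66]);HI=np.array([3.01,2.08,1.51,2.56,4.14,2.09,2.66])
def kx():
    return np.load("kinx.npy")
def ik(p,R,q0,x,w=.02,m=.08):
    def res(q):
        P,Q=fk(q,x,SG)
        return np.concatenate([(P-p)*5,Ro.from_matrix(Q.T@R).as_rotvec(),w*(q-q0)*.1])
    f=ls(res,np.clip(q0,LO+m+.001,HI-m-.001),bounds=(LO+m,HI-m),max_nfev=60)
    P,Q=fk(f.x,x,SG)
    return f.x,np.linalg.norm(P-p),Ro.from_matrix(Q.T@R).magnitude()
def padR(beta,theta):
    return Ro.from_euler('z',beta).as_matrix()@Ro.from_euler('y',theta).as_matrix()
def tool_on_heel(beta,theta,phi,flip):
    Rp=padR(beta,theta); y=Rp@np.array([np.sin(phi),0,-np.cos(phi)]); z=Rp@np.array([0,1.,0])*(1 if flip else -1)
    return np.stack([np.cross(y,z),y,z],1)
HG=np.array([-.112,0,.031])
E
cat > pl.py <<'E'
from kin import *
import sys
x=kx(); o=x[:24].reshape(8,3)
if 'h' in sys.argv: o[0,2]=.32; o[7,2]=o[7,2]+(.32-.0904)
M=np.array([.58,.179,.004]); T=np.array([.525,.405])
cur=np.array([.25,.67,-.53,1.71,.42,.88,2.0])
rng=np.random.default_rng(0)
seeds=[cur]+[LO+(HI-LO)*rng.random(7) for _ in range(12)]
for beta in np.radians([101,70,130,40,160,10,190]):
  for phi in np.radians([35,50,65]):
    for flip in (0,1):
      best=None
      for sd in seeds:
        q=sd; errs=[]; qs=[]
        Rp=padR(beta,0); p0=M+Rp@HG
        for th in np.radians([0,30,60,90,115]):
            Rt=tool_on_heel(beta,th,phi,flip)
            mouth=np.array([*T,.175])
            if th==0: g=p0
            else:
                gf=mouth-padR(beta,th)@(np.array([0,0,.12])-HG)
                g=gf if th>1.2 else (p0+[0,0,.2])*(1-np.degrees(th)/90)+gf*np.degrees(th)/90+[0,0,.05]
            q,e,a=ik(g-.147*Rt[:,1],Rt,q,x); errs.append(e+a*.2); qs.append(q)
            if errs[-1]>.03: break
        if len(errs)==5 and (best is None or max(errs)<best[0]): best=(max(errs),[np.round(k,2) for k in qs])
        if best and best[0]<.004: break
      print(np.degrees(beta).round(),np.degrees(phi).round(),flip, None if best is None else round(best[0],4), "" if best is None else [k.tolist() for k in (best[1][0],best[1][-1])],flush=True)
E
timeout 550 python3 pl.py h
```

```text
101.0 35.0 0 0.0 [[0.23, 1.1, -0.28, 1.64, -0.55, 0.67, 0.75], [-1.24, 1.3, 0.81, 0.99, 0.4, 1.79, -0.48]]
101.0 35.0 1 0.0014 [[0.68, 1.46, -1.39, 1.65, 0.96, 1.0, 2.58], [-1.08, 1.18, 0.2, 0.99, 0.78, 2.01, 2.38]]
101.0 50.0 0 0.0 [[0.37, 1.21, -0.41, 1.55, -0.59, 0.85, 0.83], [-1.19, 1.15, 0.64, 1.03, 0.36, 1.72, -0.57]]
101.0 50.0 1 None 
101.0 65.0 0 0.0 [[0.47, 1.33, -0.5, 1.45, -0.61, 1.04, 0.88], [-1.13, 1.01, 0.5, 1.09, 0.3, 1.6, -0.61]]
101.0 65.0 1 None 
70.0 35.0 0 0.0735 [[0.43, 1.09, -0.59, 2.03, -0.92, 0.12, 0.73], [-1.13, 1.5, 1.36, 0.8, -0.1, 2.01, -0.27]]
70.0 35.0 1 0.0787 [[0.77, 1.45, -1.39, 2.1, 1.63, 0.74, 1.44], [-1.11, 1.38, 0.96, 0.81, 0.1, 2.01, 2.58]]
70.0 50.0 0 0.0465 [[0.68, 1.27, -0.83, 2.03, -0.92, 0.12, 0.94], [-1.09, 1.31, 1.01, 0.79, -0.11, 2.01, -0.58]]
70.0 50.0 1 0.0465 [[0.77, 1.36, -1.03, 2.09, 2.05, 0.14, 1.13], [-1.09, 1.31, 1.01, 0.79, -0.11, 2.01, 2.56]]
70.0 65.0 0 0.0037 [[1.0, 1.73, -1.39, 2.05, 1.43, 0.38, -1.17], [-1.02, 1.17, 0.75, 0.79, -0.1, 2.01, -0.78]]
70.0 65.0 1 0.0037 [[0.93, 1.59, -1.18, 2.05, 1.27, 0.12, 2.1], [-1.02, 1.17,
[... 1000 characters left out ...]
 -1.21]]
160.0 35.0 1 0.0149 [[-0.02, 1.34, -0.45, 0.8, 0.1, 1.57, -2.2], [-1.64, 1.46, 1.43, 1.88, -0.52, 0.12, -2.58]]
160.0 50.0 0 0.0006 [[-0.09, 1.53, -0.23, 0.37, -0.19, 2.01, 1.02], [-1.48, 0.96, 0.78, 1.82, 1.13, 0.55, -0.82]]
160.0 50.0 1 0.0006 [[-0.08, 1.53, -0.29, 0.37, -0.14, 2.01, -2.14], [-1.61, 1.26, 1.33, 1.82, -0.39, 0.24, -2.58]]
160.0 65.0 0 None 
160.0 65.0 1 None 
10.0 35.0 0 None 
10.0 35.0 1 None 
10.0 50.0 0 None 
10.0 50.0 1 None 
10.0 65.0 0 None 
10.0 65.0 1 None 
190.0 35.0 0 0.0 [[-0.23, 1.42, -0.4, 0.54, 0.26, 1.82, 1.31], [-0.71, 0.86, -0.53, 2.22, 2.25, 1.62, -1.22]]
190.0 35.0 1 None 
190.0 50.0 0 None 
190.0 50.0 1 None 
190.0 65.0 0 None 
190.0 65.0 1 None
```

Run:
```python
from h import *
from plant import r
S=r.get_calibration("scene")
print("pot",onz(S,393.5,285,.09),onz(S,374,285,.09),onz(S,412,285,.09),"block",[onz(S,*p,.05)for p in ((336,291),(371,297),(330,314),(366,322))])
go([.579,.177,.2555],down(2.455-.448))
```

```text
pot [0.74897125 0.21824751 0.09      ] [0.74679922 0.16899451 0.09      ] [0.75102852 0.26489814 0.09      ] block [array([0.73945761, 0.07598051, 0.05      ]), array([0.7605292 , 0.16472771, 0.05      ]), array([0.80294945, 0.05434307, 0.05      ]), array([0.82814348, 0.14230042, 0.05      ])]
t 4.85 grasp now [ 0.5751 -0.0111  0.2544] d [ 0.1491 -0.0011  0.1148] w [-0.001  0.583 -0.   ] rotdeg 26.3 F [-0.1 -0.1 -5.6] op 0.183 q [ 0.25  0.67 -0.53  1.71  0.42  0.88  2.  ]
```

>>> {"name": "arm_command", "arguments": {
  "deltas": [
    {"dx": 0.006, "dy": 0, "dz": 0.005, "wx": 0, "wy": 0.05, "wz": 0},
    {"dx": 0.018, "dy": 0, "dz": 0.014, "wx": 0, "wy": 0.12, "wz": 0},
    {"dx": 0.035, "dy": 0, "dz": 0.027, "wx": 0, "wy": 0.22, "wz": 0},
    {"dx": 0.054, "dy": 0, "dz": 0.042, "wx": 0, "wy": 0.34, "wz": 0},
    {"dx": 0.074, "dy": 0, "dz": 0.057, "wx": 0, "wy": 0.46, "wz": 0}
  ]
}}

```text
clock: 5.35
tool_pos: [0.5771, 0.0828, 0.4016]
eef_rot: [-0.682, -0.185, 0.185, 0.683]
contact_force: [0.8, -1.0, -4.4]
opening: 0.185
```

Run:
```python
from h import *
go([.579,.177,.2555],down(1.745))
```

```text
t 5.35 grasp now [0.5771 0.0829 0.2546] d [ 0.0491 -0.0009  0.0803] w [-0.     0.451 -0.   ] rotdeg 20.3 F [ 0.8 -1.  -4.4] op 0.185 q [ 0.02  0.66 -0.42  1.69  0.33  0.86  1.56]
```

>>> {"name": "arm_command", "arguments": {
  "deltas": [
    {"dx": 0.013, "dy": 0, "dz": 0.021, "wx": 0, "wy": 0.12, "wz": 0},
    {"dx": 0.026, "dy": 0, "dz": 0.042, "wx": 0, "wy": 0.24, "wz": 0},
    {"dx": 0.038, "dy": 0, "dz": 0.062, "wx": 0, "wy": 0.35, "wz": 0},
    {"dx": 0.046, "dy": 0, "dz": 0.075, "wx": 0, "wy": 0.42, "wz": 0},
    {"dx": 0.049, "dy": 0, "dz": 0.08, "wx": 0, "wy": 0.45, "wz": 0}
  ]
}}

```text
clock: 5.85
tool_pos: [0.5782, 0.1788, 0.4017]
eef_rot: [-0.703, -0.064, 0.064, 0.705]
contact_force: [0.6, 0.5, -5.6]
opening: 0.185
```

>>> {"name": "arm_command", "arguments": {
  "deltas": [
    {"dx": 0, "dy": 0, "dz": 0, "wx": 0, "wy": 0, "wz": 0},
    {"dx": 0, "dy": 0, "dz": 0, "wx": 0, "wy": 0, "wz": 0},
    {"dx": 0, "dy": 0, "dz": 0, "wx": 0, "wy": 0, "wz": 0},
    {"dx": 0, "dy": 0, "dz": 0, "wx": 0, "wy": 0, "wz": 0},
    {"dx": 0, "dy": 0, "dz": 0, "wx": 0, "wy": 0, "wz": 0}
  ]
}}

```text
clock: 6.35
tool_pos: [0.5788, 0.1752, 0.4017]
eef_rot: [0.704, 0.063, -0.063, -0.704]
contact_force: [0.6, -0.2, -5.6]
opening: 0.182
```

Run:
```python
from h import *
from plant import r
go([.579,.177,.2555],down(1.745))
for n in ("scene","side"):
  cv2.imwrite(f"pics/{n}4.png",cv2.cvtColor(r.snapshot(n),cv2.COLOR_RGB2BGR))
crop("pics/scene4.png","pics/s4c.png",310,180,440,300,6)
crop("pics/side4.png","pics/d4c.png",230,120,370,220,5)
```

```text
t 6.35 grasp now [0.5788 0.1752 0.2547] d [ 0.0005 -0.0008  0.0018] w [ 0.     0.006 -0.   ] rotdeg 0.3 F [ 0.6 -0.2 -5.6] op 0.182 q [-0.2   0.67 -0.31  1.63  0.25  0.88  1.15]
```

View pics/s4c.png

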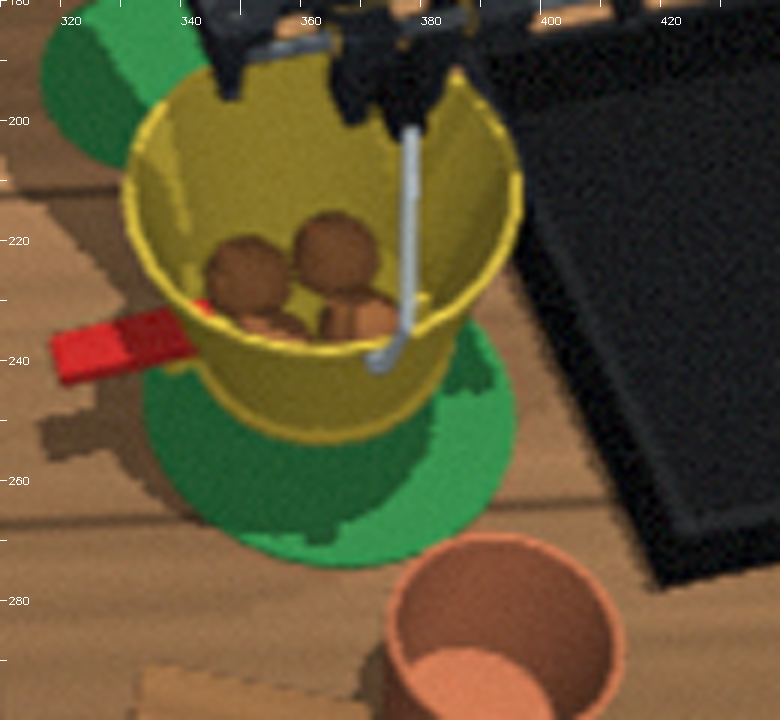

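View pics/d4c.png

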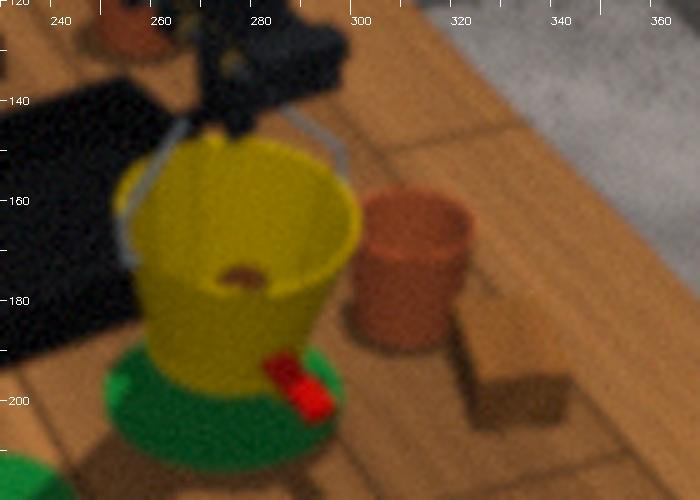

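>>> {"name": "arm_command", "arguments": {
  "deltas": [
    {"dx": 0, "dy": 0.008, "dz": 0.002, "wx": 0, "wy": 0, "wz": 0},
    {"dx": 0, "dy": 0.02, "dz": 0.002, "wx": 0, "wy": 0, "wz": 0},
    {"dx": 0, "dy": 0.033, "dz": 0.002, "wx": 0, "wy": 0, "wz": 0},
    {"dx": 0, "dy": 0.043, "dz": 0.002, "wx": 0, "wy": 0, "wz": 0},
    {"dx": 0, "dy": 0.048, "dz": 0.002, "wx": 0, "wy": 0, "wz": 0}
  ]
}}

```text
clock: 6.95
tool_pos: [0.5779, 0.1777, 0.3517]
eef_rot: [0.705, 0.062, -0.064, -0.704]
contact_force: [0.4, 1.0, -4.3]
opening: 0.189
```

>>> {"name": "arm_command", "arguments": {
  "deltas": [
    {"dx": 0, "dy": 0.001, "dz": 0, "wx": 0, "wy": 0, "wz": 0},
    {"dx": 0, "dy": 0.002, "dz": 0, "wx": 0, "wy": 0, "wz": 0},
    {"dx": 0, "dy": 0.003, "dz": 0, "wx": 0, "wy": 0, "wz": 0},
    {"dx": 0, "dy": 0.004, "dz": 0, "wx": 0, "wy": 0, "wz": 0},
    {"dx": 0, "dy": 0.004, "dz": 0, "wx": 0, "wy": 0, "wz": 0}
  ]
}}

```text
clock: 7.45
tool_pos: [0.5787, 0.1789, 0.3508]
eef_rot: [-0.704, -0.065, 0.063, 0.705]
contact_force: [-0.3, 1.1, 0.6]
opening: 0.181
```

>>> {"name": "arm_command", "arguments": {
  "deltas": [
    {"dx": 0, "dy": 0.001, "dz": 0, "wx": 0, "wy": 0, "wz": 0},
    {"dx": 0, "dy": 0.001, "dz": 0, "wx": 0, "wy": 0, "wz": 0},
    {"dx": 0, "dy": 0.001, "dz": 0, "wx": 0, "wy": 0, "wz": 0},
    {"dx": 0, "dy": 0.001, "dz": 0, "wx": 0, "wy": 0, "wz": 0},
    {"dx": 0, "dy": 0.001, "dz": 0, "wx": 0, "wy": 0, "wz": 0}
  ]
}}

```text
clock: 7.95
tool_pos: [0.5788, 0.1795, 0.3502]
eef_rot: [-0.703, -0.065, 0.062, 0.705]
contact_force: [-0.1, 4.6, 5.4]
opening: 0.187
```

>>> {"name": "arm_command", "arguments": {
  "deltas": [
    {"dx": 0, "dy": 0, "dz": 0, "wx": 0, "wy": 0, "wz": 0},
    {"dx": 0, "dy": 0, "dz": 0, "wx": 0, "wy": 0, "wz": 0},
    {"dx": 0, "dy": 0, "dz": 0, "wx": 0, "wy": 0, "wz": 0},
    {"dx": 0, "dy": 0, "dz": 0, "wx": 0, "wy": 0, "wz": 0},
    {"dx": 0, "dy": 0, "dz": 0, "wx": 0, "wy": 0, "wz": 0}
  ],
  "claw": 0.5
}}

```text
clock: 8.45
tool_pos: [0.5783, 0.1776, 0.3485]
eef_rot: [0.704, 0.063, -0.063, -0.704]
contact_force: [-1.1, -0.0, -0.6]
opening: 0.616
```

>>> {"name": "arm_command", "arguments": {
  "deltas": [
    {"dx": 0, "dy": -0.02, "dz": 0, "wx": 0, "wy": 0, "wz": 0},
    {"dx": 0, "dy": -0.05, "dz": 0, "wx": 0, "wy": 0, "wz": 0},
    {"dx": 0, "dy": -0.09, "dz": 0, "wx": 0, "wy": 0, "wz": 0},
    {"dx": 0, "dy": -0.12, "dz": 0, "wx": 0, "wy": 0, "wz": 0},
    {"dx": 0, "dy": -0.14, "dz": 0, "wx": 0, "wy": 0, "wz": 0}
  ]
}}

```text
clock: 8.95
tool_pos: [0.5785, 0.1779, 0.4913]
eef_rot: [-0.704, -0.064, 0.062, 0.705]
contact_force: [0.0, 0.4, -0.5]
opening: 0.752
```

Run:
```python
from h import *
from plant import r
go([.579,.177,.2555],down(1.745))
for n in ("scene","side"):
  cv2.imwrite(f"pics/{n}5.png",cv2.cvtColor(r.snapshot(n),cv2.COLOR_RGB2BGR))
crop("pics/scene5.png","pics/s5c.png",310,180,440,300,6)
crop("pics/side5.png","pics/d5c.png",230,140,370,240,5)
```

```text
t 8.95 grasp now [0.5789 0.1781 0.3443] d [ 0.0001  0.0888 -0.0011] w [-0.001  0.007  0.004] rotdeg 0.3 F [ 0.   0.4 -0.5] op 0.752 q [-0.19  0.58 -0.33  1.51  0.2   1.08  1.19]
```

View pics/s5c.png

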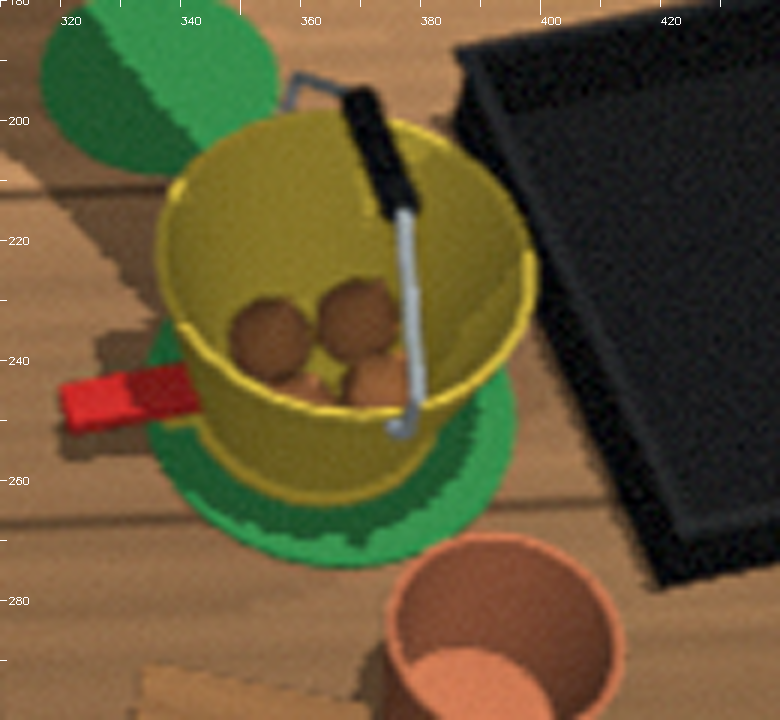

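View pics/d5c.png

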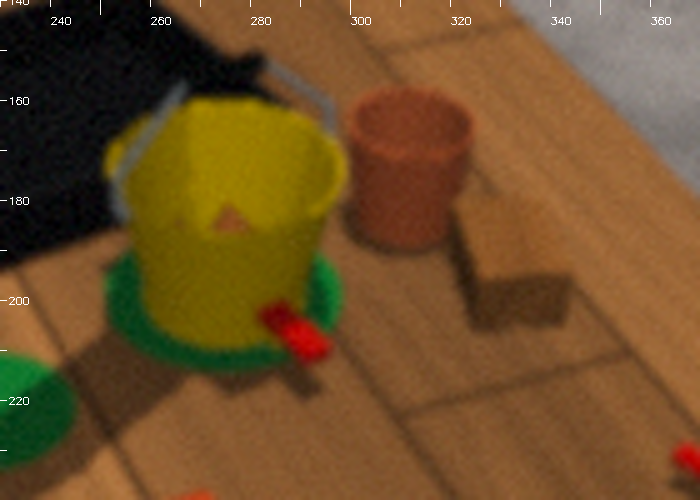

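```bash
cat > pf.py <<'E'
from h import *
from plant import r
from scipy.optimize import least_squares as ls
Rz=lambda a:Ro.from_euler('z',a).as_matrix()
th=np.linspace(0,2*np.pi,100)
def bail(a,y): return np.array([.085*np.sin(a),y,.110+.085*np.cos(a)])
def ext(c,p,Rm):
    P=np.array([proj(c,p+Rm@np.array([.085*np.cos(t),.085*np.sin(t),.12])) for t in th])
    return [P[:,0].min(),P[:,0].max(),P[:,1].min()]
def pailfit(x0,z,barS,barD,hS,hD,eS,eD):
    S=r.get_calibration("scene");D=r.get_calibration("side")
    def res(x):
        p=np.array([x[0],x[1],z]);Rm=Rz(x[2]);o=[]
        A,B=[p+Rm@bail(x[3],q*.032) for q in(-1,1)]
        if barS: o+=list(proj(S,A)-barS[0])+list(proj(S,B)-barS[1])
        if barD: o+=list(proj(D,A)-barD[0])+list(proj(D,B)-barD[1])
        h=p+Rm@np.array([-.126,0,.038])
        o+=list(proj(S,h)-np.array(hS)); o+=list(proj(D,h)-np.array(hD))
        o+=list(np.array(ext(S,p,Rm))-eS); o+=list(np.array(ext(D,p,Rm))-eD)
        return o
    f=ls(res,x0); print("pail",f.x,np.round(f.fun,1)); return f.x
E
python3 - <<'E'
from pf import *
x=pailfit([.58,.18,1.745,.1],.004,[(376,215),(368,195.5)],None,(320.5,247.5),(293.5,208),[335.3,399.3,198.3],[249.5,298.2,158.5])
E
python3 - <<'E'
from h import *
crop("pics/scene5.png","pics/s5d.png",310,220,370,270,12)
E
```

```text
pail [0.57522369 0.17290118 1.75959575 0.01612126] [ 0.1 -0.1 -0.1  0.2  0.7 -0.1  0.4  1.8  0.8  0.3 -0.9  1.1 -0.   1.8]
```

View pics/s5d.png

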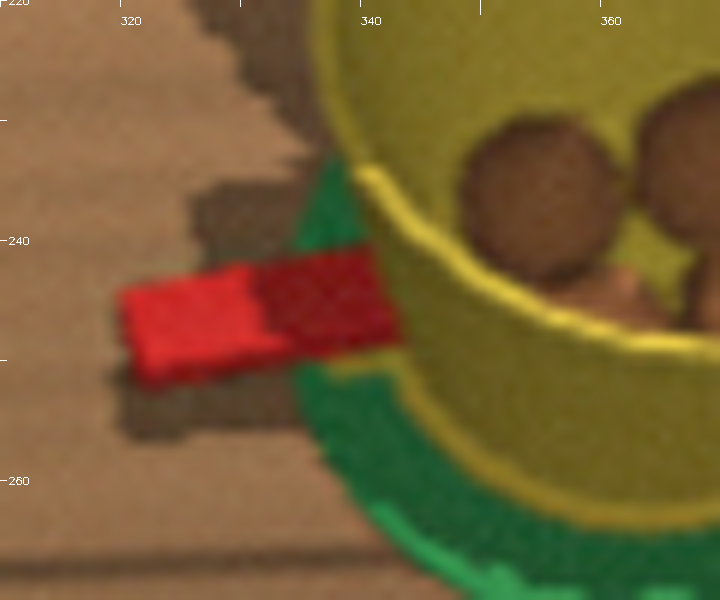

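Run:
```python
from h import *
from plant import r
S=r.get_calibration("scene")
z=.042
c=[onz(S,*p,z) for p in ((319.8,244),(322,250.8),(340.3,240.7),(342.7,248.6))]
t=(c[0]+c[1])/2;i=(c[2]+c[3])/2;d=i-t
print(t,i,np.arctan2(d[1],d[0]),np.linalg.norm(d), "axis from tip", t[:2]+.126*d[:2]/np.linalg.norm(d))
e=c[0]-c[1];print(np.linalg.norm(e))
```

```text
[0.59862291 0.04817833 0.042     ] [0.59216011 0.10693191 0.042     ] 1.6803542763293386 0.059107957968216954 axis from tip [0.58484621 0.1734229 ]
0.023154568609200173
```

```bash
cat >> h.py <<'E'
def sub(grasp,Rm,n):
    """n calls from here: print deltas of each call (each relative to previous call's end)"""
    s=st(); R0=Ro.from_quat(s["eef_rot"]); p0=np.array(s["tool_pos"])+.147*R0.as_matrix()[:,1]
    rv=(R0.inv()*Ro.from_matrix(Rm)).as_rotvec(); Rp=R0;pp=np.array(s["tool_pos"])
    print("t %.2f"%s["clock"],np.round(p0,4),"total deg",np.round(np.degrees(np.linalg.norm(rv)),1),"F",np.round(s["contact_force"],1),"q",np.round(s["q"],2))
    for k in range(1,n+1):
        Rk=R0*Ro.from_rotvec(rv*k/n); p=p0+(np.array(grasp)-p0)*k/n-.147*Rk.as_matrix()[:,1]
        print(k,"d",np.round(Rp.inv().apply(p-pp),4),"w",np.round((Rp.inv()*Rk).as_rotvec()/(np.pi/4),3)); Rp=Rk;pp=p
E
python3 - <<'E'
from kin import *
R=tool_on_heel(1.73,0,np.radians(50),0)
sub([.615,-.058,.28],R,3)
E
```

```text
t 9.05 [0.5797 0.1785 0.3447] total deg 101.4 F [ 0.8 -0.4 -0.5] q [-0.19  0.58 -0.33  1.51  0.2   1.08  1.19]
1 d [ 0.0208  0.0289 -0.1193] w [0.291 0.629 0.289]
2 d [ 0.062   0.0067 -0.1126] w [0.291 0.629 0.289]
3 d [ 0.0885 -0.0191 -0.083 ] w [0.291 0.629 0.289]
```

>>> {"name": "arm_command", "arguments": {
  "deltas": [
    {"dx": 0.002, "dy": 0.0, "dz": -0.024, "wx": 0.06, "wy": 0.125, "wz": 0.06},
    {"dx": 0.006, "dy": 0.005, "dz": -0.048, "wx": 0.12, "wy": 0.25, "wz": 0.12},
    {"dx": 0.011, "dy": 0.011, "dz": -0.072, "wx": 0.175, "wy": 0.38, "wz": 0.175},
    {"dx": 0.016, "dy": 0.02, "dz": -0.096, "wx": 0.235, "wy": 0.5, "wz": 0.23},
    {"dx": 0.021, "dy": 0.029, "dz": -0.119, "wx": 0.291, "wy": 0.629, "wz": 0.289}
  ],
  "claw": 1
}}

```text
clock: 9.55
tool_pos: [0.6203, 0.0633, 0.4578]
eef_rot: [-0.616, 0.2, -0.025, 0.761]
contact_force: [-0.1, 0.5, -0.7]
opening: 1.003
```

>>> {"name": "arm_command", "arguments": {
  "deltas": [
    {"dx": 0.01, "dy": 0.0, "dz": -0.023, "wx": 0.06, "wy": 0.125, "wz": 0.06},
    {"dx": 0.022, "dy": 0.001, "dz": -0.046, "wx": 0.12, "wy": 0.25, "wz": 0.12},
    {"dx": 0.035, "dy": 0.003, "dz": -0.069, "wx": 0.175, "wy": 0.38, "wz": 0.175},
    {"dx": 0.048, "dy": 0.005, "dz": -0.091, "wx": 0.235, "wy": 0.5, "wz": 0.23},
    {"dx": 0.062, "dy": 0.007, "dz": -0.113, "wx": 0.291, "wy": 0.629, "wz": 0.289}
  ]
}}

```text
clock: 10.05
tool_pos: [0.6383, -0.0574, 0.4161]
eef_rot: [-0.475, 0.443, -0.111, 0.752]
contact_force: [0.2, 1.1, -0.2]
opening: 1.0
```

```bash
python3 - <<'E'
from kin import *
R=tool_on_heel(1.73,0,np.radians(50),0)
sub([.615,-.058,.28],R,1)
E
python3 fitkin.py
```

```text
t 10.05 [0.6009 0.0195 0.2965] total deg 33.3 F [ 0.2  1.1 -0.2] q [ 0.26  0.81 -0.26  1.35 -0.36  1.33  0.92]
1 d [ 0.0859 -0.0233 -0.0796] w [0.297 0.616 0.284]
[ 0.3373 -0.0077 -0.0469  0.5771  0.0035  0.0019  0.3428  0.1598 -0.0088
 -0.0052]
2.2
[-0.7 -1.9  2.1] 0.0
[-0.7 -1.9  2.1] 0.0
[-0.7 -1.9  2.1] 0.0
[-0.7 -1.9  2.1] 0.0
[-0.9 -0.9  1. ] 0.0
[ 0.7  0.5 -0.2] 0.0
[ 2.   0.  -1.8] 0.0
[ 1.9 -0.  -1.8] 0.0
[ 1.8 -0.3 -1.9] 0.0
[ 2.2 -0.2 -2.2] 0.0
[ 2.2 -0.2 -2.2] 0.0
[ 0.5  0.1 -0.5] 0.0
[-0.8 -0.1  0.8] 0.0
[-1.  -0.1  0.4] 0.0
[-1.  -0.1  0.4] 0.0
[ 1.1  0.7 -0.5] 0.0
```

Kinematic model now fits (h≈0.337, L3≈0.16). Continue.

>>> {"name": "arm_command", "arguments": {
  "deltas": [
    {"dx": 0.015, "dy": -0.006, "dz": -0.017, "wx": 0.06, "wy": 0.12, "wz": 0.06},
    {"dx": 0.032, "dy": -0.011, "dz": -0.034, "wx": 0.12, "wy": 0.245, "wz": 0.115},
    {"dx": 0.05, "dy": -0.016, "dz": -0.05, "wx": 0.18, "wy": 0.37, "wz": 0.17},
    {"dx": 0.068, "dy": -0.02, "dz": -0.065, "wx": 0.24, "wy": 0.49, "wz": 0.23},
    {"dx": 0.086, "dy": -0.023, "dz": -0.08, "wx": 0.297, "wy": 0.616, "wz": 0.284}
  ]
}}

```text
clock: 10.55
tool_pos: [0.633, -0.1694, 0.3741]
eef_rot: [-0.294, 0.643, -0.188, 0.682]
contact_force: [-0.6, 0.5, 0.1]
opening: 0.999
```

```bash
python3 - <<'E'
from kin import *
R=tool_on_heel(1.73,0,np.radians(50),0)
sub([.615,-.058,.138],R,1)
E
python3 pl2.py 2>/dev/null
python3 - <<'E'
from kin import *
# feasibility with pour path, beta 1.73
x=kx(); M=np.array([.577,.174,.004]); T=np.array([.525,.405]); q=np.array([.5,1.1,-.4,1.5,-.5,.9,.85]);beta=1.73;phi=np.radians(50)
for th,mo in ((0,None),(0,'up'),(30,None),(60,None),(90,None),(110,None),(125,None),(140,None)):
    Rp=padR(beta,np.radians(th));Rt=tool_on_heel(beta,np.radians(th),phi,0)
    if th==0: g=M+[0,0,0 if mo is None else .2]+Rp@HG
    else:
        f=min(th/90,1); mouth=np.array([*(M[:2]*(1-f)+T*f),.32*(1-f)+.18*f+.06*(f<1)]); g=mouth-Rp@(np.array([0,0,.12])-HG)
    q,e,a=ik(g-.147*Rt[:,1],Rt,q,x); print(th,np.round(g,3),np.round(q,2),round(e,4),round(a,4))
E
```

```text
t 10.55 [ 0.6152 -0.0582  0.2797] total deg 0.0 F [-0.6  0.5  0.1] q [ 0.45  0.91 -0.21  1.33 -0.61  1.39  0.71]
1 d [ 1.084e-01  9.120e-02 -1.000e-04] w [-0.    -0.    -0.001]
0 [0.595 0.063 0.035] [ 0.42  1.22 -0.44  1.57 -0.56  0.81  0.82] 0.0 0.0
0 [0.595 0.063 0.235] [ 0.42  0.91 -0.44  1.58 -0.58  1.04  0.64] 0.0 0.0
30 [0.582 0.111 0.312] [ 0.02  0.62 -0.18  1.6  -0.3   0.96  0.2 ] 0.0 0.0
60 [0.563 0.197 0.339] [-0.56  0.6   0.11  1.51  0.12  1.09 -0.36] 0.0 0.0
90 [0.539 0.317 0.292] [-0.98  0.9   0.3   1.27  0.34  1.42 -0.71] 0.0 0.0
110 [0.532 0.36  0.316] [-1.1   1.09  0.4   1.02  0.45  1.76 -0.69] 0.0 0.0
125 [0.526 0.396 0.323] [-1.15  1.25  0.46  0.81  0.55  2.   -0.62] 0.0 0.0
140 [0.52  0.433 0.32 ] [-1.24  1.61  1.43  0.63  0.04  2.01 -0.13] 0.002 0.0141
```

>>> {"name": "arm_command", "arguments": {
  "deltas": [
    {"dx": 0.03, "dy": 0.025, "dz": 0, "wx": 0, "wy": 0, "wz": 0},
    {"dx": 0.06, "dy": 0.05, "dz": 0, "wx": 0, "wy": 0, "wz": 0},
    {"dx": 0.09, "dy": 0.075, "dz": 0, "wx": 0, "wy": 0, "wz": 0},
    {"dx": 0.108, "dy": 0.091, "dz": 0, "wx": 0, "wy": 0, "wz": 0},
    {"dx": 0.108, "dy": 0.091, "dz": 0, "wx": 0, "wy": 0, "wz": 0}
  ]
}}

```text
clock: 11.05
tool_pos: [0.632, -0.1678, 0.2297]
eef_rot: [-0.296, 0.644, -0.186, 0.681]
contact_force: [-0.4, -0.1, 0.4]
opening: 1.002
```

Run:
```python
from kin import *
from plant import r
R=tool_on_heel(1.73,0,np.radians(50),0)
sub([.596,.0628,.035],R,1)
W=r.get_calibration("wrist")
cv2.imwrite("pics/w6.png",cv2.cvtColor(r.snapshot("wrist"),cv2.COLOR_RGB2BGR))
print(proj(W,[.5977,.050,.042]),proj(W,[.596,.0628,.042]),proj(W,[.592,.098,.042]))
for n in ("side",):
  cv2.imwrite(f"pics/{n}6.png",cv2.cvtColor(r.snapshot(n),cv2.COLOR_RGB2BGR))
```

```text
t 11.05 [ 0.6132 -0.0566  0.1354] total deg 0.4 F [-0.4 -0.1  0.4] q [ 0.46  1.1  -0.22  1.38 -0.6   1.21  0.85]
1 d [-0.0006  0.1569  0.002 ] w [ 0.008 -0.    -0.002]
[285.4800887  207.91767234] [285.89355237 196.02255646] [287.62651993 166.24298436]
```

View pics/w6.png

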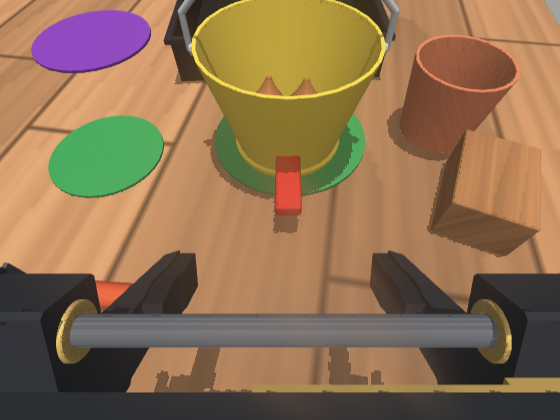

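View pics/side6.png

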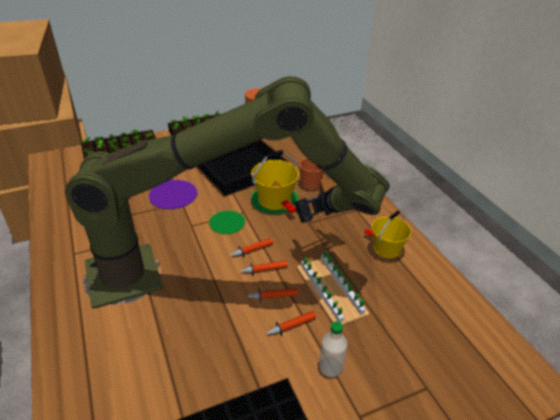

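>>> {"name": "arm_command", "arguments": {
  "deltas": [
    {"dx": 0, "dy": 0.035, "dz": 0.002, "wx": 0, "wy": 0, "wz": 0},
    {"dx": 0, "dy": 0.075, "dz": 0.002, "wx": 0, "wy": 0, "wz": 0},
    {"dx": 0, "dy": 0.11, "dz": 0.002, "wx": 0, "wy": 0, "wz": 0},
    {"dx": 0, "dy": 0.14, "dz": 0.002, "wx": 0, "wy": 0, "wz": 0},
    {"dx": 0, "dy": 0.157, "dz": 0.002, "wx": 0, "wy": 0, "wz": 0}
  ]
}}

```text
clock: 11.65
tool_pos: [0.6172, -0.0468, 0.1348]
eef_rot: [-0.295, 0.64, -0.187, 0.684]
contact_force: [0.2, -0.1, -0.4]
opening: 0.999
```

>>> {"name": "arm_command", "arguments": {
  "deltas": [
    {"dx": 0, "dy": 0, "dz": 0, "wx": 0, "wy": 0, "wz": 0},
    {"dx": 0, "dy": 0, "dz": 0, "wx": 0, "wy": 0, "wz": 0},
    {"dx": 0, "dy": 0, "dz": 0, "wx": 0, "wy": 0, "wz": 0},
    {"dx": 0, "dy": 0, "dz": 0, "wx": 0, "wy": 0, "wz": 0},
    {"dx": 0, "dy": 0, "dz": 0, "wx": 0, "wy": 0, "wz": 0}
  ]
}}

```text
clock: 12.15
tool_pos: [0.6175, -0.0501, 0.1347]
eef_rot: [-0.295, 0.64, -0.189, 0.684]
contact_force: [-0.1, 1.1, 0.4]
opening: 1.001
```

Run:
```python
from kin import *
from plant import r
R=tool_on_heel(1.73,0,np.radians(50),0)
sub([.596,.0628,.035],R,1)
W=r.get_calibration("wrist")
cv2.imwrite("pics/w7.png",cv2.cvtColor(r.snapshot("wrist"),cv2.COLOR_RGB2BGR))
```

```text
t 12.15 [0.5999 0.0608 0.0399] total deg 0.4 F [-0.1  1.1  0.4] q [ 0.35  1.2  -0.3   1.54 -0.7   0.89  0.94]
1 d [ 0.0025  0.0051 -0.0034] w [-0.002  0.009  0.003]
```

View pics/w7.png

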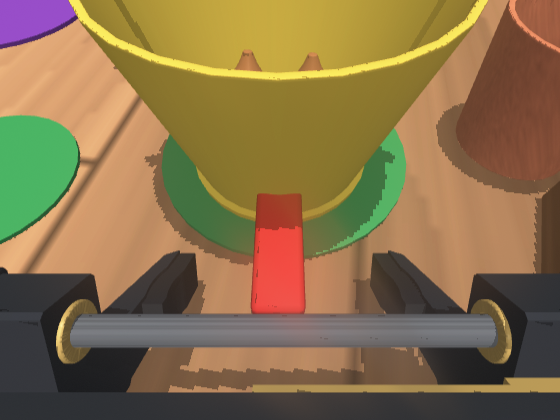

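>>> {"name": "arm_command", "arguments": {
  "deltas": [
    {"dx": 0.002, "dy": 0.005, "dz": -0.002, "wx": 0, "wy": 0, "wz": 0},
    {"dx": 0.003, "dy": 0.005, "dz": -0.002, "wx": 0, "wy": 0, "wz": 0},
    {"dx": 0.003, "dy": 0.005, "dz": -0.002, "wx": 0, "wy": 0, "wz": 0},
    {"dx": 0.003, "dy": 0.005, "dz": -0.002, "wx": 0, "wy": 0, "wz": 0},
    {"dx": 0.003, "dy": 0.005, "dz": -0.002, "wx": 0, "wy": 0, "wz": 0}
  ],
  "claw": -1,
  "grip_force": 60
}}

```text
clock: 12.7
tool_pos: [0.6149, -0.0476, 0.1285]
eef_rot: [-0.295, 0.641, -0.188, 0.684]
contact_force: [0.6, 0.2, -0.1]
opening: 0.569
```

>>> {"name": "arm_command", "arguments": {
  "deltas": [
    {"dx": 0, "dy": 0, "dz": 0, "wx": 0, "wy": 0, "wz": 0},
    {"dx": 0, "dy": 0, "dz": 0, "wx": 0, "wy": 0, "wz": 0},
    {"dx": 0, "dy": 0, "dz": 0, "wx": 0, "wy": 0, "wz": 0},
    {"dx": 0, "dy": 0, "dz": 0, "wx": 0, "wy": 0, "wz": 0},
    {"dx": 0, "dy": 0, "dz": 0, "wx": 0, "wy": 0, "wz": 0}
  ]
}}

```text
clock: 13.2
tool_pos: [0.6149, -0.0476, 0.1285]
eef_rot: [-0.295, 0.641, -0.188, 0.684]
contact_force: [-0.4, -0.4, -0.1]
opening: 0.263
```

>>> {"name": "arm_command", "arguments": {
  "deltas": [
    {"dx": 0, "dy": 0, "dz": 0, "wx": 0, "wy": 0, "wz": 0},
    {"dx": 0, "dy": 0, "dz": 0, "wx": 0, "wy": 0, "wz": 0},
    {"dx": 0, "dy": 0, "dz": 0, "wx": 0, "wy": 0, "wz": 0},
    {"dx": 0, "dy": 0, "dz": 0, "wx": 0, "wy": 0, "wz": 0},
    {"dx": 0, "dy": 0, "dz": 0, "wx": 0, "wy": 0, "wz": 0}
  ]
}}

```text
clock: 13.7
tool_pos: [0.6149, -0.0476, 0.1285]
eef_rot: [-0.295, 0.641, -0.188, 0.684]
contact_force: [0.2, 0.0, 0.2]
opening: 0.26
```

Run:
```python
from kin import *
from plant import r
R=tool_on_heel(1.73,0,np.radians(50),0)
sub([.596,.0628,.235],R,1)
W=r.get_calibration("wrist")
cv2.imwrite("pics/w8.png",cv2.cvtColor(r.snapshot("wrist"),cv2.COLOR_RGB2BGR))
```

```text
t 13.70 [0.5971 0.0634 0.0338] total deg 0.4 F [0.2 0.  0.2] q [ 0.35  1.21 -0.3   1.55 -0.7   0.88  0.95]
1 d [-0.1534 -0.1299 -0.0002] w [0.    0.009 0.002]
```

View pics/w8.png

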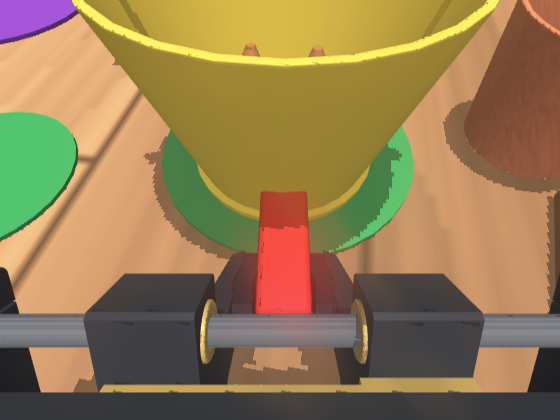

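>>> {"name": "arm_command", "arguments": {
  "deltas": [
    {"dx": -0.005, "dy": -0.004, "dz": 0, "wx": 0, "wy": 0, "wz": 0},
    {"dx": -0.018, "dy": -0.015, "dz": 0, "wx": 0, "wy": 0, "wz": 0},
    {"dx": -0.037, "dy": -0.031, "dz": 0, "wx": 0, "wy": 0, "wz": 0},
    {"dx": -0.058, "dy": -0.049, "dz": 0, "wx": 0, "wy": 0, "wz": 0},
    {"dx": -0.08, "dy": -0.067, "dz": 0, "wx": 0, "wy": 0, "wz": 0}
  ]
}}

```text
clock: 14.25
tool_pos: [0.614, -0.0484, 0.234]
eef_rot: [-0.296, 0.64, -0.189, 0.683]
contact_force: [0.1, -0.2, -5.5]
opening: 0.263
```

>>> {"name": "arm_command", "arguments": {
  "deltas": [
    {"dx": -0.022, "dy": -0.019, "dz": 0, "wx": 0, "wy": 0, "wz": 0},
    {"dx": -0.043, "dy": -0.036, "dz": 0, "wx": 0, "wy": 0, "wz": 0},
    {"dx": -0.06, "dy": -0.051, "dz": 0, "wx": 0, "wy": 0, "wz": 0},
    {"dx": -0.073, "dy": -0.062, "dz": 0, "wx": 0, "wy": 0, "wz": 0},
    {"dx": -0.078, "dy": -0.066, "dz": 0, "wx": 0, "wy": 0, "wz": 0}
  ]
}}

```text
clock: 14.75
tool_pos: [0.6139, -0.0479, 0.3372]
eef_rot: [-0.295, 0.64, -0.189, 0.684]
contact_force: [-0.0, 0.1, -5.7]
opening: 0.259
```

Run:
```python
from kin import *
from plant import r
b=1.73;ph=np.radians(50)
print("to30");sub([.582,.111,.312],tool_on_heel(b,np.radians(30),ph,0),1)
for n in ("scene",):
  cv2.imwrite(f"pics/{n}8.png",cv2.cvtColor(r.snapshot(n),cv2.COLOR_RGB2BGR))
```

```text
to30
t 14.75 [0.5963 0.063  0.2423] total deg 29.8 F [-0.   0.1 -5.7] q [ 0.34  0.89 -0.28  1.56 -0.69  1.11  0.74]
1 d [-0.1584  0.0124 -0.005 ] w [-0.004  0.01  -0.662]
```

View pics/scene8.png

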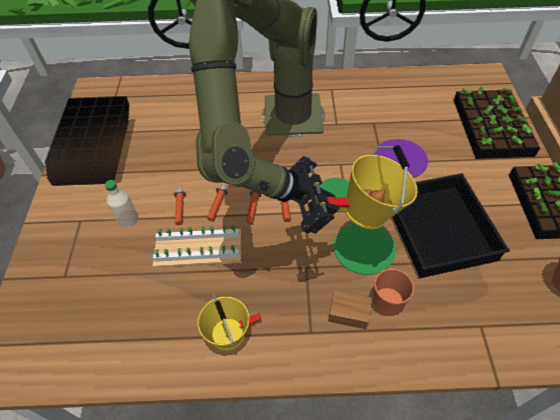

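>>> {"name": "arm_command", "arguments": {
  "deltas": [
    {"dx": -0.028, "dy": 0.002, "dz": 0, "wx": 0, "wy": 0, "wz": -0.1},
    {"dx": -0.06, "dy": 0.004, "dz": -0.001, "wx": 0, "wy": 0, "wz": -0.24},
    {"dx": -0.093, "dy": 0.006, "dz": -0.002, "wx": 0, "wy": 0.005, "wz": -0.38},
    {"dx": -0.126, "dy": 0.009, "dz": -0.004, "wx": 0, "wy": 0.01, "wz": -0.52},
    {"dx": -0.158, "dy": 0.012, "dz": -0.005, "wx": 0, "wy": 0.01, "wz": -0.662}
  ]
}}

```text
clock: 15.3
tool_pos: [0.589, 0.0618, 0.4478]
eef_rot: [-0.451, 0.546, -0.358, 0.608]
contact_force: [0.2, 0.4, -5.7]
opening: 0.266
```

Run:
```python
from kin import *
b=1.73;ph=np.radians(50)
sub([.563,.197,.345],tool_on_heel(b,np.radians(60),ph,0),1)
```

```text
t 15.30 [0.5806 0.1113 0.3096] total deg 30.0 F [ 0.2  0.4 -5.7] q [-0.08  0.61 -0.02  1.61 -0.41  0.98  0.3 ]
1 d [-0.1676  0.0162 -0.0046] w [ 0.004 -0.002 -0.666]
```

>>> {"name": "arm_command", "arguments": {
  "deltas": [
    {"dx": -0.033, "dy": 0.003, "dz": 0, "wx": 0, "wy": 0, "wz": -0.13},
    {"dx": -0.067, "dy": 0.005, "dz": -0.001, "wx": 0, "wy": 0, "wz": -0.27},
    {"dx": -0.101, "dy": 0.008, "dz": -0.002, "wx": 0, "wy": 0, "wz": -0.4},
    {"dx": -0.135, "dy": 0.012, "dz": -0.004, "wx": 0, "wy": 0, "wz": -0.53},
    {"dx": -0.168, "dy": 0.016, "dz": -0.005, "wx": 0, "wy": 0, "wz": -0.665}
  ]
}}

```text
clock: 15.8
tool_pos: [0.5578, 0.2233, 0.4896]
eef_rot: [0.577, -0.411, 0.503, -0.495]
contact_force: [0.5, 0.0, -6.7]
opening: 0.264
```

Run:
```python
from kin import *
b=1.73;ph=np.radians(50)
sub([.540,.300,.33],tool_on_heel(b,np.radians(85),ph,0),1)
```

```text
t 15.80 [0.5611 0.198  0.3448] total deg 25.0 F [ 0.5  0.  -6.7] q [-0.66  0.59  0.28  1.52  0.01  1.09 -0.27]
1 d [-0.1672  0.0103 -0.0054] w [ 0.007  0.001 -0.555]
```

>>> {"name": "arm_command", "arguments": {
  "deltas": [
    {"dx": -0.033, "dy": 0.003, "dz": 0, "wx": 0, "wy": 0, "wz": -0.11},
    {"dx": -0.067, "dy": 0.005, "dz": -0.001, "wx": 0, "wy": 0, "wz": -0.22},
    {"dx": -0.101, "dy": 0.007, "dz": -0.002, "wx": 0, "wy": 0, "wz": -0.33},
    {"dx": -0.135, "dy": 0.009, "dz": -0.004, "wx": 0, "wy": 0, "wz": -0.44},
    {"dx": -0.167, "dy": 0.01, "dz": -0.005, "wx": 0, "wy": 0, "wz": -0.555}
  ]
}}

```text
clock: 16.3
tool_pos: [0.527, 0.3839, 0.4498]
eef_rot: [0.653, -0.277, 0.597, -0.375]
contact_force: [0.7, 1.7, -6.1]
opening: 0.259
```

Run:
```python
from kin import *
from plant import r
b=1.73;ph=np.radians(50)
sub([.536,.340,.295],tool_on_heel(b,np.radians(100),ph,0),1)
for n in ("scene",):
  cv2.imwrite(f"pics/{n}9.png",cv2.cvtColor(r.snapshot(n),cv2.COLOR_RGB2BGR))
```

```text
t 16.30 [0.5396 0.3008 0.3292] total deg 15.1 F [ 0.7  1.7 -6.1] q [-1.01  0.82  0.43  1.31  0.22  1.38 -0.57]
1 d [-0.0901  0.0107  0.0022] w [ 0.006  0.004 -0.336]
```

View pics/scene9.png

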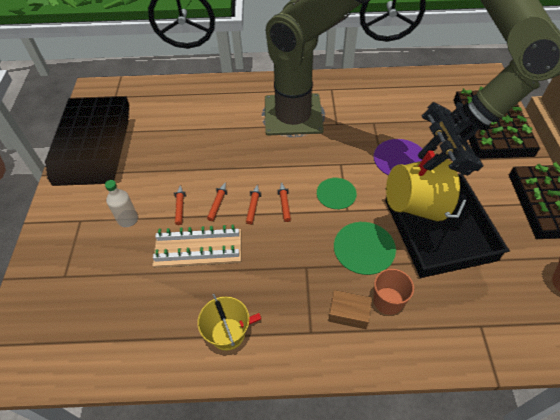

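Run:
```python
from kin import *
b=1.73;ph=np.radians(50)
sub([.541,.308,.295],tool_on_heel(b,np.radians(100),ph,0),1)
```

```text
t 16.35 [0.5372 0.3082 0.3257] total deg 15.2 F [-2.7  5.3 -7.2] q [-1.02  0.82  0.42  1.31  0.22  1.38 -0.57]
1 d [-0.0552  0.0307  0.0041] w [ 0.001  0.017 -0.336]
```

>>> {"name": "arm_command", "arguments": {
  "deltas": [
    {"dx": -0.012, "dy": 0.007, "dz": 0.002, "wx": 0, "wy": 0, "wz": -0.08},
    {"dx": -0.024, "dy": 0.013, "dz": 0.003, "wx": 0, "wy": 0, "wz": -0.16},
    {"dx": -0.036, "dy": 0.02, "dz": 0.004, "wx": 0, "wy": 0, "wz": -0.24},
    {"dx": -0.046, "dy": 0.026, "dz": 0.004, "wx": 0, "wy": 0, "wz": -0.3},
    {"dx": -0.055, "dy": 0.03, "dz": 0.004, "wx": 0, "wy": 0, "wz": -0.336}
  ]
}}

```text
clock: 16.85
tool_pos: [0.5281, 0.4102, 0.3943]
eef_rot: [0.682, -0.189, 0.642, -0.293]
contact_force: [0.1, 0.5, -4.0]
opening: 0.265
```

>>> {"name": "arm_command", "arguments": {
  "deltas": [
    {"dx": 0, "dy": 0, "dz": 0, "wx": 0, "wy": 0, "wz": 0},
    {"dx": 0, "dy": 0, "dz": 0, "wx": 0, "wy": 0, "wz": 0},
    {"dx": 0, "dy": 0, "dz": 0, "wx": 0, "wy": 0, "wz": 0},
    {"dx": 0, "dy": 0, "dz": 0, "wx": 0, "wy": 0, "wz": 0},
    {"dx": 0, "dy": 0, "dz": 0, "wx": 0, "wy": 0, "wz": 0}
  ]
}}

```text
clock: 17.35
tool_pos: [0.5291, 0.4093, 0.3973]
eef_rot: [0.681, -0.19, 0.644, -0.294]
contact_force: [0.1, 0.4, -3.8]
opening: 0.263
```

Run:
```python
from kin import *
from plant import r
b=1.73;ph=np.radians(50)
sub([.541,.308,.305],tool_on_heel(b,np.radians(120),ph,0),1)
for n in ("scene","side"):
  cv2.imwrite(f"pics/{n}10.png",cv2.cvtColor(r.snapshot(n),cv2.COLOR_RGB2BGR))
crop("pics/scene10.png","pics/s10c.png",370,90,530,290,4)
```

```text
t 17.35 [0.5468 0.2983 0.3026] total deg 20.2 F [ 0.1  0.4 -3.8] q [-1.08  0.97  0.5   1.26  0.32  1.47 -0.63]
1 d [-0.0555 -0.0006 -0.0045] w [ 0.002 -0.003 -0.448]
```

View pics/s10c.png

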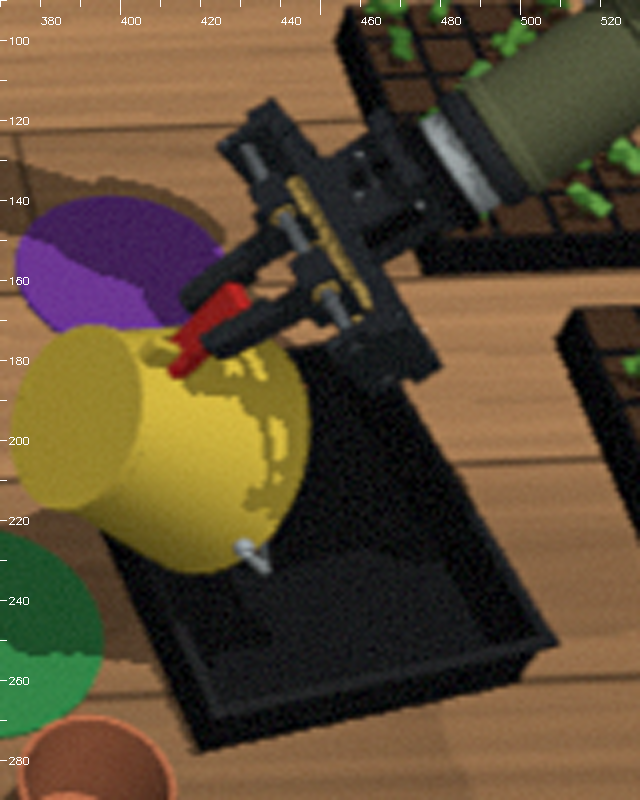

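View pics/side10.png

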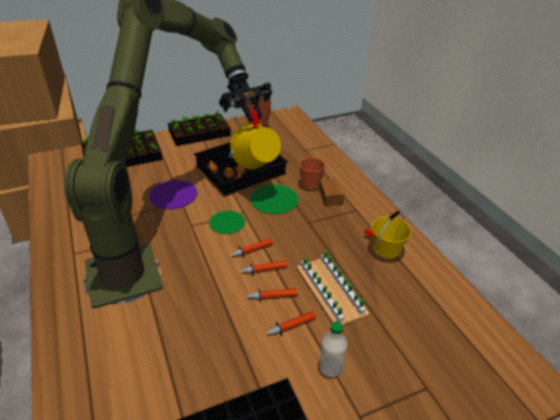

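>>> {"name": "arm_command", "arguments": {
  "deltas": [
    {"dx": -0.018, "dy": 0.0, "dz": -0.002, "wx": 0, "wy": 0, "wz": -0.12},
    {"dx": -0.036, "dy": 0.0, "dz": -0.003, "wx": 0, "wy": 0, "wz": -0.24},
    {"dx": -0.056, "dy": 0, "dz": -0.004, "wx": 0, "wy": 0, "wz": -0.36},
    {"dx": -0.066, "dy": 0, "dz": -0.004, "wx": 0, "wy": 0, "wz": -0.44},
    {"dx": -0.066, "dy": 0, "dz": -0.004, "wx": 0, "wy": 0, "wz": -0.448}
  ]
}}

```text
clock: 17.95
tool_pos: [0.5171, 0.4526, 0.343]
eef_rot: [0.705, -0.066, 0.683, -0.177]
contact_force: [-0.2, 0.9, -4.8]
opening: 0.27
```

>>> {"name": "arm_command", "arguments": {
  "deltas": [
    {"dx": -0.012, "dy": 0, "dz": 0, "wx": 0, "wy": 0, "wz": 0},
    {"dx": 0.012, "dy": 0, "dz": 0, "wx": 0, "wy": 0, "wz": 0},
    {"dx": -0.012, "dy": 0, "dz": 0, "wx": 0, "wy": 0, "wz": 0},
    {"dx": 0.012, "dy": 0, "dz": 0, "wx": 0, "wy": 0, "wz": 0},
    {"dx": 0, "dy": 0, "dz": 0, "wx": 0, "wy": 0, "wz": 0}
  ]
}}

```text
clock: 18.45
tool_pos: [0.5204, 0.4492, 0.351]
eef_rot: [0.701, -0.068, 0.688, -0.177]
contact_force: [0.6, -0.1, -2.5]
opening: 0.271
```

>>> {"name": "arm_command", "arguments": {
  "deltas": [
    {"dx": 0, "dy": 0, "dz": 0, "wx": 0, "wy": 0, "wz": 0},
    {"dx": 0, "dy": 0, "dz": 0, "wx": 0, "wy": 0, "wz": 0},
    {"dx": 0, "dy": 0, "dz": 0, "wx": 0, "wy": 0, "wz": 0},
    {"dx": 0, "dy": 0, "dz": 0, "wx": 0, "wy": 0, "wz": 0},
    {"dx": 0, "dy": 0, "dz": 0, "wx": 0, "wy": 0, "wz": 0}
  ]
}}

```text
clock: 18.95
tool_pos: [0.5183, 0.451, 0.346]
eef_rot: [0.704, -0.067, 0.685, -0.177]
contact_force: [0.3, -0.8, -2.7]
opening: 0.263
```

Run:
```python
from kin import *
from plant import r
b=1.73;ph=np.radians(50)
sub([.541,.308,.33],tool_on_heel(b,np.radians(85),ph,0),1)
W=r.get_calibration("wrist")
for n in ("side","wrist"):
  cv2.imwrite(f"pics/{n}11.png",cv2.cvtColor(r.snapshot(n),cv2.COLOR_RGB2BGR))
crop("pics/side11.png","pics/d11c.png",180,100,320,220,5)
```

```text
t 18.95 [0.54   0.3145 0.2959] total deg 35.1 F [ 0.3 -0.8 -2.7] q [-1.16  1.16  0.58  1.14  0.44  1.68 -0.66]
1 d [ 1.188e-01  2.130e-02 -1.000e-04] w [ 0.001 -0.002  0.779]
```

View pics/d11c.png

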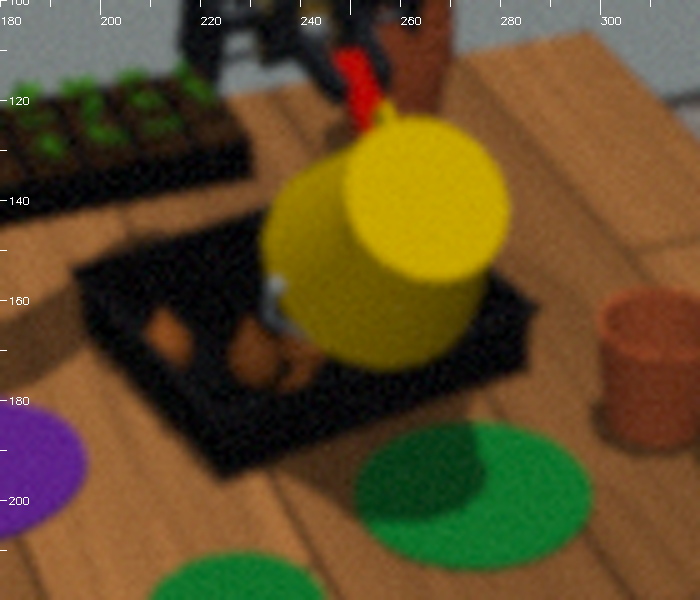

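View pics/wrist11.png

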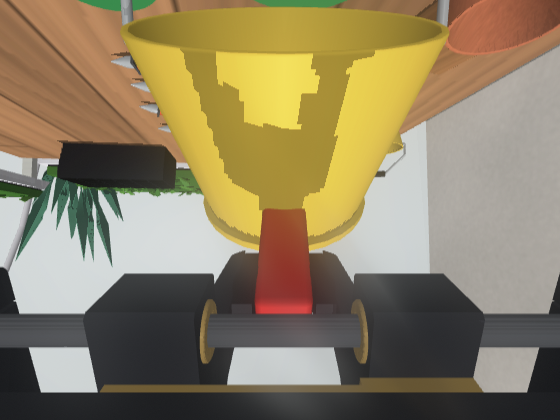

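>>> {"name": "arm_command", "arguments": {
  "deltas": [
    {"dx": 0.024, "dy": -0.002, "dz": 0, "wx": 0, "wy": 0, "wz": 0.15},
    {"dx": 0.05, "dy": 0, "dz": 0, "wx": 0, "wy": 0, "wz": 0.3},
    {"dx": 0.075, "dy": 0.006, "dz": 0, "wx": 0, "wy": 0, "wz": 0.46},
    {"dx": 0.1, "dy": 0.013, "dz": 0, "wx": 0, "wy": 0, "wz": 0.62},
    {"dx": 0.119, "dy": 0.021, "dz": 0, "wx": 0, "wy": 0, "wz": 0.779}
  ]
}}

```text
clock: 19.55
tool_pos: [0.5279, 0.3901, 0.4527]
eef_rot: [0.65, -0.277, 0.6, -0.376]
contact_force: [-0.1, -0.0, -4.0]
opening: 0.264
```

Run:
```python
from kin import *
from plant import r
b=1.73;ph=np.radians(50)
sub([.563,.198,.36],tool_on_heel(b,np.radians(55),ph,0),1)
```

```text
t 19.55 [0.5413 0.3073 0.332 ] total deg 29.8 F [-0.1 -0.  -4. ] q [-1.02  0.82  0.43  1.29  0.22  1.39 -0.58]
1 d [0.1805 0.0601 0.0048] w [-0.002 -0.004  0.663]
```

>>> {"name": "arm_command", "arguments": {
  "deltas": [
    {"dx": 0.038, "dy": 0.0, "dz": 0, "wx": 0, "wy": 0, "wz": 0.13},
    {"dx": 0.075, "dy": 0.01, "dz": 0, "wx": 0, "wy": 0, "wz": 0.26},
    {"dx": 0.112, "dy": 0.023, "dz": 0.002, "wx": 0, "wy": 0, "wz": 0.39},
    {"dx": 0.147, "dy": 0.04, "dz": 0.003, "wx": 0, "wy": 0, "wz": 0.53},
    {"dx": 0.18, "dy": 0.06, "dz": 0.005, "wx": 0, "wy": 0, "wz": 0.663}
  ]
}}

```text
clock: 20.05
tool_pos: [0.5608, 0.2098, 0.5059]
eef_rot: [0.557, -0.435, 0.483, -0.517]
contact_force: [0.8, 0.2, -4.5]
opening: 0.26
```

Run:
```python
from kin import *
from plant import r
b=1.73;ph=np.radians(50)
sub([.585,.12,.30],tool_on_heel(b,np.radians(25),ph,0),1)
for n in ("scene",):
  cv2.imwrite(f"pics/{n}12.png",cv2.cvtColor(r.snapshot(n),cv2.COLOR_RGB2BGR))
crop("pics/scene12.png","pics/s12c.png",310,130,530,290,3)
```

```text
t 20.05 [0.563  0.1969 0.3595] total deg 30.1 F [ 0.8  0.2 -4.5] q [-0.6   0.56  0.25  1.51 -0.05  1.1  -0.2 ]
1 d [0.1475 0.0862 0.0099] w [-0.002 -0.003  0.669]
```

View pics/s12c.png

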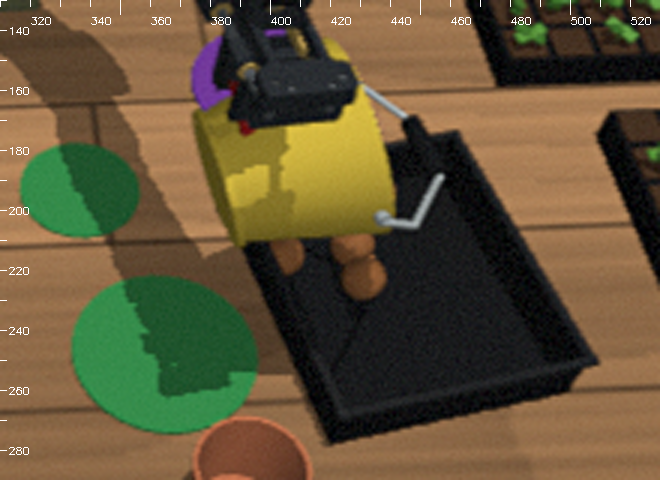

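>>> {"name": "arm_command", "arguments": {
  "deltas": [
    {"dx": 0.032, "dy": 0.006, "dz": 0.002, "wx": 0, "wy": 0, "wz": 0.13},
    {"dx": 0.063, "dy": 0.018, "dz": 0.004, "wx": 0, "wy": 0, "wz": 0.26},
    {"dx": 0.093, "dy": 0.036, "dz": 0.006, "wx": 0, "wy": 0, "wz": 0.4},
    {"dx": 0.121, "dy": 0.06, "dz": 0.008, "wx": 0, "wy": 0, "wz": 0.53},
    {"dx": 0.147, "dy": 0.086, "dz": 0.01, "wx": 0, "wy": 0, "wz": 0.669}
  ]
}}

```text
clock: 20.6
tool_pos: [0.595, 0.0593, 0.432]
eef_rot: [-0.426, 0.564, -0.332, 0.624]
contact_force: [1.4, 0.7, -4.9]
opening: 0.268
```

Run:
```python
from kin import *
from plant import r
b=1.73;ph=np.radians(50)
sub([.600,.068,.18],tool_on_heel(b,np.radians(0),ph,0),1)
for n in ("scene",):
  cv2.imwrite(f"pics/{n}13.png",cv2.cvtColor(r.snapshot(n),cv2.COLOR_RGB2BGR))
crop("pics/scene13.png","pics/s13c.png",310,130,530,290,3)
```

```text
t 20.60 [0.5853 0.1204 0.2986] total deg 25.1 F [ 1.4  0.7 -4.9] q [-0.04  0.64 -0.05  1.62 -0.49  0.98  0.38]
1 d [0.1614 0.0987 0.0065] w [-0.001 -0.002  0.558]
```

View pics/s13c.png

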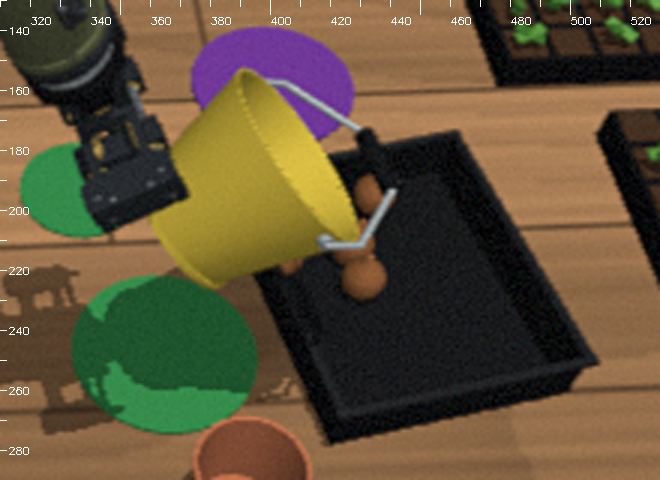

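Run:
```python
from kin import *
from plant import r
for n in ("wrist","side"):
  cv2.imwrite(f"pics/{n}14.png",cv2.cvtColor(r.snapshot(n),cv2.COLOR_RGB2BGR))
crop("pics/side14.png","pics/d14c.png",180,80,380,220,4)
```

```text
(no output)
```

View pics/wrist14.png

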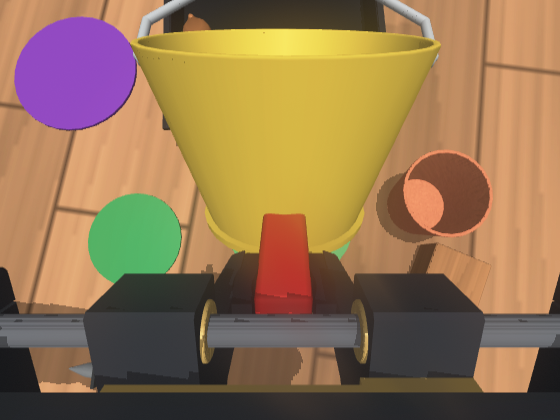

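View pics/d14c.png

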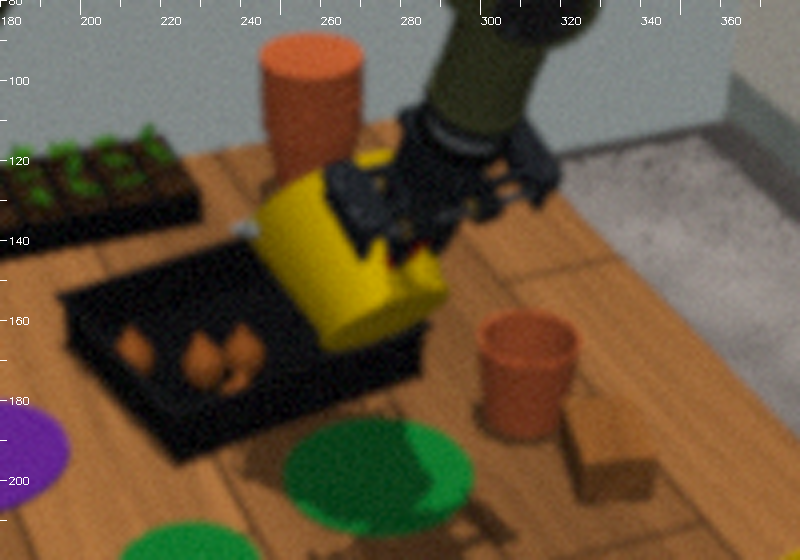

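Run:
```python
from kin import *
from plant import r
s=r.get_state();W=r.get_calibration("wrist");f,cx,cy=K(W)
R=Ro.from_quat(s["eef_rot"]).as_matrix();g=np.array(s["tool_pos"])+.147*R[:,1]
for (a,b,v) in ((133.5,440.5,43),):
    d=f*.17/(b-a)
    pc=np.array([((a+b)/2-cx)/f*d,(v-cy)/f*d,d]); X=np.array(W["R"]).T@(pc-np.array(W["t"]))
    v_=X-g; b_=1.73; e=np.array([np.cos(b_),np.sin(b_),0]); h=v_@e; z=v_[2]; lat=v_@np.array([-e[1],e[0],0])
    print("mouth",X,"rel",h,z,lat,np.hypot(h,z),"theta",np.degrees(np.arctan2(.089,.112)-np.arctan2(z,h)), "tool phi", np.degrees(np.arctan2(R[:,1]@e,-R[2,1])))
print(g)
```

```text
mouth [0.56789547 0.24718358 0.28001322] rel 0.13206954820922387 -0.016087551404963985 -0.003828995364291322 0.13304576233159726 theta 45.417211899774195 tool phi 24.569542149879236
[0.58505215 0.11617718 0.29610077]
```

Run:
```python
from kin import *
x=kx(); s=st(); q=np.array(s["q"])
for ph,z in ((40,.2),(55,.16),(62,.14),(62,.05),(68,.045)):
    Rt=tool_on_heel(1.73,0,np.radians(ph),0); q,e,a=ik(np.array([.6,.068,z])-.147*Rt[:,1],Rt,q,x); print(ph,np.round(q,2),round(e,4),round(a,4))
sub([.600,.068,.16],tool_on_heel(1.73,0,np.radians(60),0),1)
```

```text
40 [ 0.24  0.88 -0.22  1.61 -0.63  0.96  0.7 ] 0.0 0.0
55 [ 0.38  1.05 -0.34  1.56 -0.72  1.05  0.84] 0.0 0.0
62 [ 0.43  1.14 -0.38  1.53 -0.74  1.1   0.89] 0.0 0.0
62 [ 0.42  1.28 -0.38  1.48 -0.72  1.04  0.96] 0.0 0.0
68 [ 0.45  1.34 -0.41  1.44 -0.73  1.12  0.98] 0.0 0.0
t 20.75 [0.5851 0.1162 0.2961] total deg 35.4 F [ 0.6  0.4 -2.8] q [-0.04  0.65 -0.04  1.62 -0.49  0.98  0.38]
1 d [0.1871 0.1302 0.0092] w [-0.002 -0.015  0.787]
```

>>> {"name": "arm_command", "arguments": {
  "deltas": [
    {"dx": 0.036, "dy": 0.01, "dz": 0.002, "wx": 0, "wy": 0, "wz": 0.15},
    {"dx": 0.076, "dy": 0.03, "dz": 0.004, "wx": 0, "wy": 0, "wz": 0.31},
    {"dx": 0.115, "dy": 0.055, "dz": 0.006, "wx": 0, "wy": 0, "wz": 0.47},
    {"dx": 0.15, "dy": 0.085, "dz": 0.008, "wx": 0, "wy": -0.01, "wz": 0.63},
    {"dx": 0.17, "dy": 0.11, "dz": 0.009, "wx": 0, "wy": -0.015, "wz": 0.787}
  ]
}}

```text
clock: 21.25
tool_pos: [0.6213, -0.0456, 0.2582]
eef_rot: [-0.237, 0.663, -0.126, 0.698]
contact_force: [-0.5, 0.5, -4.1]
opening: 0.266
```

>>> {"name": "arm_command", "arguments": {
  "deltas": [
    {"dx": 0, "dy": 0, "dz": 0, "wx": 0, "wy": 0, "wz": 0},
    {"dx": 0, "dy": 0, "dz": 0, "wx": 0, "wy": 0, "wz": 0},
    {"dx": 0, "dy": 0, "dz": 0, "wx": 0, "wy": 0, "wz": 0},
    {"dx": 0, "dy": 0, "dz": 0, "wx": 0, "wy": 0, "wz": 0},
    {"dx": 0, "dy": 0, "dz": 0, "wx": 0, "wy": 0, "wz": 0}
  ]
}}

```text
clock: 21.75
tool_pos: [0.6216, -0.0418, 0.264]
eef_rot: [-0.237, 0.661, -0.125, 0.7]
contact_force: [-0.2, 0.7, -4.0]
opening: 0.261
```

Run:
```python
from kin import *
from plant import r
sub([.600,.068,.16],tool_on_heel(1.73,0,np.radians(60),0),1)
for n in ("wrist","side","scene"):
  cv2.imwrite(f"pics/{n}15.png",cv2.cvtColor(r.snapshot(n),cv2.COLOR_RGB2BGR))
crop("pics/side15.png","pics/d15c.png",220,120,400,250,4)
crop("pics/scene15.png","pics/s15c.png",260,140,440,290,4)
```

```text
t 21.75 [0.6011 0.0841 0.1909] total deg 0.9 F [-0.2  0.7 -4. ] q [ 0.38  1.05 -0.34  1.54 -0.77  1.13  0.86]
1 d [ 0.0341  0.0018 -0.0044] w [ 0.002  0.019 -0.004]
```

View pics/d15c.png

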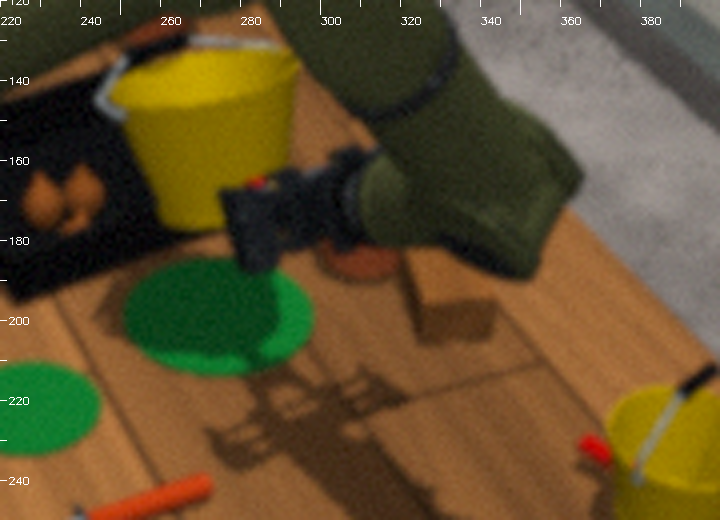

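View pics/s15c.png

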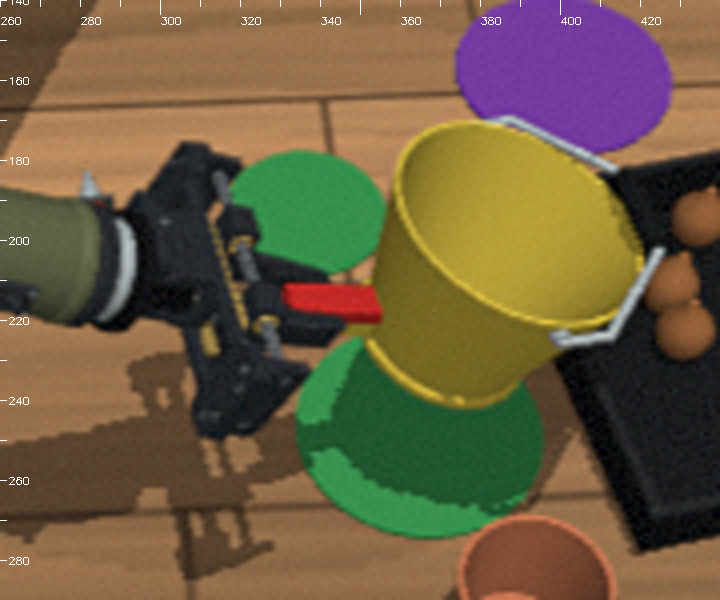

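Run:
```python
from kin import *
from plant import r
S=r.get_calibration("scene");D=r.get_calibration("side")
s=st();R=Ro.from_quat(s["eef_rot"]).as_matrix();g=np.array(s["tool_pos"])+.147*R[:,1]
t=np.linspace(0,2*np.pi,100)
def e4(c,x):
    Rp=padR(x[1],x[0]); o=g+np.array([0,0,x[2]])
    P=np.array([proj(c,o+Rp@(np.array([.085*np.cos(a),.085*np.sin(a),.12])-HG)) for a in t])
    return np.array([P[:,0].min(),P[:,0].max(),P[:,1].min(),P[:,1].max()])
f=ls(lambda x:np.concatenate([e4(S,x)-[356.5,419.5,169.8,221.8],(e4(D,x)-[246.5,294,131.5,0])[:3]*.7]),[.3,1.73,0])
print(np.degrees(f.x[0]),f.x[1:],f.fun.round(1))
```

```text
14.157794232822274 [ 1.78135572 -0.01010636] [-0.4  1.1  0.2 -0.3 -0.4  0.2  0.6]
```

Run:
```python
from kin import *
R=tool_on_heel(1.73,0,np.radians(68),0)
sub([.604,.0675,.08],R,1)
```

```text
t 21.90 [0.6007 0.0832 0.1894] total deg 7.8 F [-0.2  0.3 -3.5] q [ 0.38  1.05 -0.34  1.54 -0.77  1.13  0.86]
1 d [ 0.1227  0.0417 -0.001 ] w [0.003 0.016 0.172]
```

>>> {"name": "arm_command", "arguments": {
  "deltas": [
    {"dx": 0.02, "dy": 0.006, "dz": 0, "wx": 0, "wy": 0, "wz": 0.03},
    {"dx": 0.055, "dy": 0.018, "dz": -0.001, "wx": 0, "wy": 0, "wz": 0.08},
    {"dx": 0.09, "dy": 0.03, "dz": -0.001, "wx": 0, "wy": 0, "wz": 0.13},
    {"dx": 0.115, "dy": 0.039, "dz": -0.001, "wx": 0, "wy": 0, "wz": 0.17},
    {"dx": 0.123, "dy": 0.042, "dz": -0.001, "wx": 0, "wy": 0, "wz": 0.172}
  ]
}}

```text
clock: 22.4
tool_pos: [0.6241, -0.0686, 0.1298]
eef_rot: [-0.191, 0.679, -0.078, 0.704]
contact_force: [-0.6, 0.2, -3.5]
opening: 0.263
```

Run:
```python
from kin import *
from plant import r
R=tool_on_heel(1.73,0,np.radians(68),0)
sub([.604,.0675,.0525],R,1)
cv2.imwrite("pics/scene16.png",cv2.cvtColor(r.snapshot("scene"),cv2.COLOR_RGB2BGR))
crop("pics/scene16.png","pics/s16c.png",260,140,440,290,4)
```

```text
t 22.40 [0.602  0.0659 0.0747] total deg 0.4 F [-0.6  0.2 -3.5] q [ 0.43  1.31 -0.36  1.42 -0.76  1.17  0.98]
1 d [0.0201 0.0095 0.0016] w [ 0.004  0.007 -0.   ]
```

View pics/s16c.png

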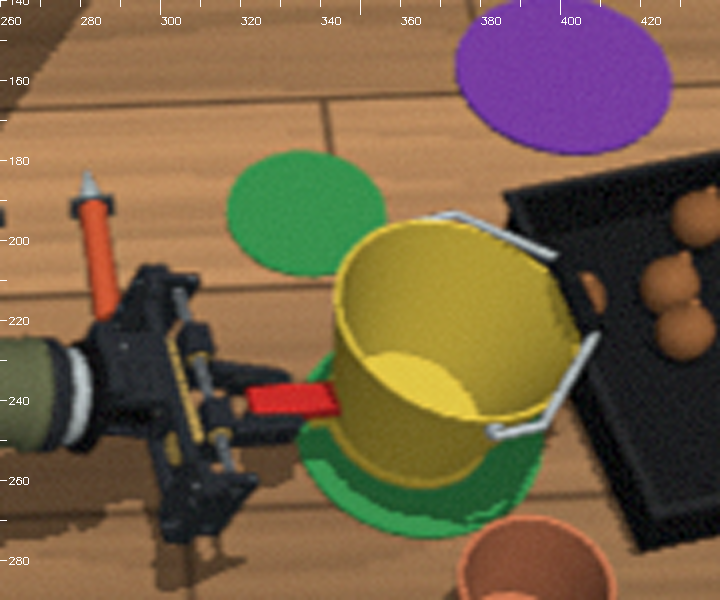

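>>> {"name": "arm_command", "arguments": {
  "deltas": [
    {"dx": 0.005, "dy": 0.002, "dz": 0.001, "wx": 0, "wy": 0, "wz": 0},
    {"dx": 0.01, "dy": 0.004, "dz": 0.002, "wx": 0, "wy": 0, "wz": 0},
    {"dx": 0.014, "dy": 0.006, "dz": 0.002, "wx": 0, "wy": 0, "wz": 0},
    {"dx": 0.018, "dy": 0.008, "dz": 0.002, "wx": 0, "wy": 0, "wz": 0},
    {"dx": 0.02, "dy": 0.009, "dz": 0.002, "wx": 0, "wy": 0, "wz": 0}
  ]
}}

```text
clock: 22.95
tool_pos: [0.6275, -0.0658, 0.1124]
eef_rot: [-0.19, 0.678, -0.076, 0.706]
contact_force: [0.4, -1.8, 1.8]
opening: 0.265
```

>>> {"name": "arm_command", "arguments": {
  "deltas": [
    {"dx": 0.002, "dy": 0.001, "dz": 0, "wx": 0, "wy": 0, "wz": 0},
    {"dx": 0.004, "dy": 0.002, "dz": 0, "wx": 0, "wy": 0, "wz": 0},
    {"dx": 0.005, "dy": 0.002, "dz": 0, "wx": 0, "wy": 0, "wz": 0},
    {"dx": 0.005, "dy": 0.002, "dz": 0, "wx": 0, "wy": 0, "wz": 0},
    {"dx": 0.005, "dy": 0.002, "dz": 0, "wx": 0, "wy": 0, "wz": 0}
  ]
}}

```text
clock: 23.45
tool_pos: [0.6276, -0.0659, 0.1074]
eef_rot: [-0.189, 0.678, -0.076, 0.706]
contact_force: [1.2, -5.8, 4.4]
opening: 0.267
```

Run:
```python
from kin import *
from plant import r
R=tool_on_heel(1.73,0,np.radians(68),0)
sub([.604,.0675,.04],R,1)
cv2.imwrite("pics/scene17.png",cv2.cvtColor(r.snapshot("side"),cv2.COLOR_RGB2BGR))
crop("pics/scene17.png","pics/s17c.png",220,120,400,250,4)
```

```text
t 23.45 [0.6056 0.0689 0.0529] total deg 0.7 F [ 1.2 -5.8  4.4] q [ 0.43  1.35 -0.36  1.39 -0.76  1.17  1.  ]
1 d [ 0.0117  0.0038 -0.0023] w [ 0.003  0.014 -0.006]
```

View pics/s17c.png

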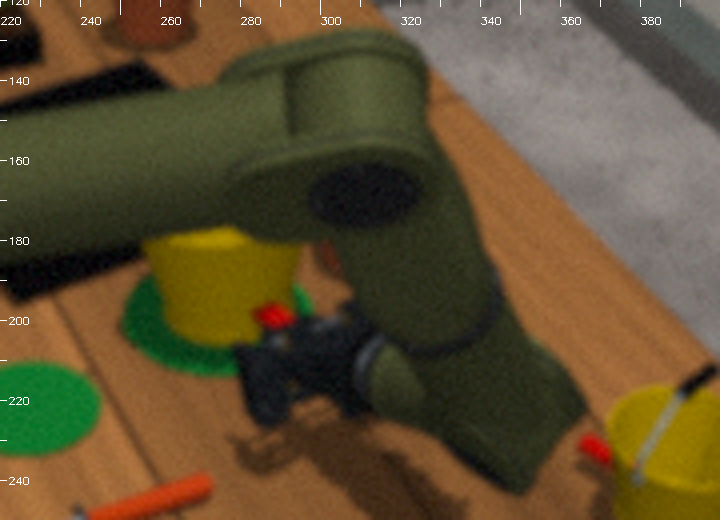

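>>> {"name": "arm_command", "arguments": {
  "deltas": [
    {"dx": 0, "dy": 0, "dz": 0, "wx": 0, "wy": 0, "wz": 0},
    {"dx": 0, "dy": 0, "dz": 0, "wx": 0, "wy": 0, "wz": 0},
    {"dx": 0, "dy": 0, "dz": 0, "wx": 0, "wy": 0, "wz": 0},
    {"dx": 0, "dy": 0, "dz": 0, "wx": 0, "wy": 0, "wz": 0},
    {"dx": 0, "dy": 0, "dz": 0, "wx": 0, "wy": 0, "wz": 0}
  ],
  "claw": 1
}}

```text
clock: 24.0
tool_pos: [0.6271, -0.0657, 0.106]
eef_rot: [-0.191, 0.678, -0.077, 0.706]
contact_force: [-1.0, 0.8, -0.6]
opening: 0.697
```

>>> {"name": "arm_command", "arguments": {
  "deltas": [
    {"dx": 0, "dy": 0, "dz": 0, "wx": 0, "wy": 0, "wz": 0},
    {"dx": 0, "dy": 0, "dz": 0, "wx": 0, "wy": 0, "wz": 0},
    {"dx": 0, "dy": 0, "dz": 0, "wx": 0, "wy": 0, "wz": 0},
    {"dx": 0, "dy": 0, "dz": 0, "wx": 0, "wy": 0, "wz": 0},
    {"dx": 0, "dy": 0, "dz": 0, "wx": 0, "wy": 0, "wz": 0}
  ]
}}

```text
clock: 24.5
tool_pos: [0.6272, -0.0659, 0.1062]
eef_rot: [-0.191, 0.678, -0.077, 0.706]
contact_force: [-0.2, -0.1, 0.9]
opening: 1.004
```

Run:
```python
from kin import *
from plant import r
R=tool_on_heel(1.73,0,np.radians(50),0)
sub([.62,-.05,.2],R,1)
cv2.imwrite("pics/wrist18.png",cv2.cvtColor(r.snapshot("wrist"),cv2.COLOR_RGB2BGR))
```

```text
t 24.50 [0.6052 0.0686 0.0513] total deg 18.1 F [-0.2 -0.1  0.9] q [ 0.43  1.35 -0.36  1.39 -0.76  1.16  1.  ]
1 d [-0.139  -0.1591 -0.0037] w [ 0.002  0.014 -0.402]
```

View pics/wrist18.png

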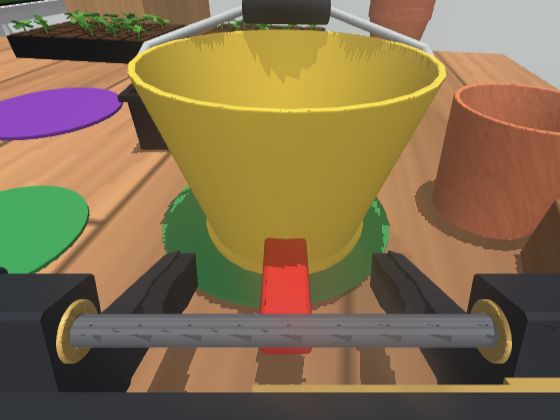

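>>> {"name": "arm_command", "arguments": {
  "deltas": [
    {"dx": 0, "dy": -0.02, "dz": 0, "wx": 0, "wy": 0, "wz": 0},
    {"dx": -0.003, "dy": -0.05, "dz": 0, "wx": 0, "wy": 0, "wz": 0},
    {"dx": -0.03, "dy": -0.08, "dz": 0, "wx": 0, "wy": 0, "wz": -0.05},
    {"dx": -0.07, "dy": -0.1, "dz": 0, "wx": 0, "wy": 0, "wz": -0.15},
    {"dx": -0.11, "dy": -0.11, "dz": 0, "wx": 0, "wy": 0, "wz": -0.25}
  ]
}}

```text
clock: 25.05
tool_pos: [0.6361, -0.1287, 0.2503]
eef_rot: [-0.256, 0.656, -0.149, 0.694]
contact_force: [1.2, -0.2, 0.3]
opening: 1.001
```

Run:
```python
from h import *
sub([.58,-.10,.30],down(.16),2)
```

```text
t 25.05 [ 0.617  -0.0075  0.1693] total deg 56.6 F [ 1.2 -0.2  0.3] q [ 0.44  1.09 -0.26  1.4  -0.68  1.24  0.85]
1 d [-0.1009 -0.0541 -0.0246] w [-0.004  0.004 -0.629]
2 d [-0.0631 -0.0603 -0.0249] w [-0.004  0.004 -0.629]
```

>>> {"name": "arm_command", "arguments": {
  "deltas": [
    {"dx": -0.02, "dy": -0.011, "dz": -0.005, "wx": 0, "wy": 0, "wz": -0.126},
    {"dx": -0.04, "dy": -0.022, "dz": -0.01, "wx": 0, "wy": 0, "wz": -0.25},
    {"dx": -0.06, "dy": -0.033, "dz": -0.015, "wx": 0, "wy": 0, "wz": -0.377},
    {"dx": -0.08, "dy": -0.044, "dz": -0.02, "wx": 0, "wy": 0, "wz": -0.5},
    {"dx": -0.101, "dy": -0.054, "dz": -0.025, "wx": 0, "wy": 0, "wz": -0.629}
  ]
}}

```text
clock: 25.55
tool_pos: [0.6084, -0.1208, 0.3643]
eef_rot: [-0.41, 0.573, -0.312, 0.638]
contact_force: [-0.5, 0.5, 0.3]
opening: 0.997
```

Run:
```python
from h import *
sub([.50,-.20,.33],down(1.61),3)
sub([.50,-.20,.33],down(1.61-np.pi),3)
```

```text
t 25.55 [ 0.598  -0.0518  0.2349] total deg 86.5 F [-0.5  0.5  0.3] q [ 0.27  0.79 -0.06  1.55 -0.48  1.05  0.68]
1 d [ 0.0001 -0.0465 -0.0275] w [-0.154 -0.599 -0.169]
2 d [-0.0161 -0.0387 -0.0402] w [-0.154 -0.599 -0.169]
3 d [-0.037  -0.0325 -0.0431] w [-0.154 -0.599 -0.169]
t 25.55 [ 0.598  -0.0518  0.2349] total deg 100.4 F [-0.5  0.5  0.3] q [ 0.27  0.79 -0.06  1.55 -0.48  1.05  0.68]
1 d [ 0.0001 -0.0463 -0.0542] w [ 0.175  0.705 -0.16 ]
2 d [ 0.0218 -0.0458 -0.0281] w [ 0.175  0.705 -0.16 ]
3 d [ 0.0261 -0.0394  0.005 ] w [ 0.175  0.705 -0.16 ]
```

```bash
python3 fitkin.py | head -2
python3 - <<'E'
from kin import *
x=kx(); q0=np.array(st()["q"])
for jy in (1.61,1.61-np.pi):
  q=q0
  for p in ([.5,-.2,.33],[.40,-.05,.05],[.40,-.37,.05],[.565,-.40,.06],[.558,-.21,.06]):
    Rt=down(jy); q,e,a=ik(np.array(p)-.147*Rt[:,1],Rt,q,x); print(p,np.round(q,2),round(e,4),round(a,4))
from plant import r
S=r.get_calibration("scene");D=r.get_calibration("side")
print("bottle cap",tri(S,(110.5,185),D,(336.5,326)))
E
```

```text
[ 0.3516 -0.0025 -0.0456  0.5541  0.0209  0.0013  0.3431  0.1403  0.0056
 -0.0117]
[0.5, -0.2, 0.33] [ 0.47  0.49 -0.27  1.73  0.16  0.94  1.74] 0.0 0.0
[0.4, -0.05, 0.05] [ 0.56  1.06 -0.96  2.35  1.57  0.8  -0.01] 0.0 0.0
[0.4, -0.37, 0.05] [ 1.2   1.11 -0.98  1.93  1.25  0.9   1.14] 0.0 0.0
[0.565, -0.4, 0.06] [ 1.02  1.21 -1.04  1.45  1.1   1.13  1.39] 0.0 0.0
[0.558, -0.21, 0.06] [ 0.82  1.14 -1.05  1.77  1.19  1.01  0.89] 0.0 0.0
[0.5, -0.2, 0.33] [-0.14  0.62  0.77  1.73 -0.5   1.   -0.71] 0.0 0.0
[0.4, -0.05, 0.05] [-0.03  0.93  0.11  2.26 -0.92  0.12 -0.57] 0.0129 0.1176
[0.4, -0.37, 0.05] [ 0.54  0.98  0.23  1.91 -0.65  0.32 -0.24] 0.0 0.0
[0.565, -0.4, 0.06] [ 0.37  1.1   0.41  1.44 -0.57  0.72 -0.53] 0.0 0.0
[0.558, -0.21, 0.06] [ 0.1   1.02  0.35  1.76 -0.67  0.49 -0.63] 0.0 0.0
bottle cap (array([ 0.4461751 , -0.52948876,  0.1688197 ]), np.float64(0.002918473155664818))
```

>>> {"name": "arm_command", "arguments": {
  "deltas": [
    {"dx": 0, "dy": -0.009, "dz": -0.005, "wx": -0.03, "wy": -0.12, "wz": -0.034},
    {"dx": 0, "dy": -0.018, "dz": -0.011, "wx": -0.06, "wy": -0.24, "wz": -0.068},
    {"dx": 0, "dy": -0.027, "dz": -0.016, "wx": -0.09, "wy": -0.36, "wz": -0.1},
    {"dx": 0, "dy": -0.036, "dz": -0.022, "wx": -0.12, "wy": -0.48, "wz": -0.135},
    {"dx": 0, "dy": -0.046, "dz": -0.028, "wx": -0.154, "wy": -0.599, "wz": -0.169}
  ]
}}

```text
clock: 26.05
tool_pos: [0.5841, -0.1469, 0.4036]
eef_rot: [-0.545, 0.397, -0.212, 0.707]
contact_force: [-0.1, 1.0, -0.4]
opening: 1.003
```

>>> {"name": "arm_command", "arguments": {
  "deltas": [
    {"dx": -0.002, "dy": -0.008, "dz": -0.008, "wx": -0.03, "wy": -0.12, "wz": -0.034},
    {"dx": -0.005, "dy": -0.016, "dz": -0.016, "wx": -0.06, "wy": -0.24, "wz": -0.068},
    {"dx": -0.008, "dy": -0.024, "dz": -0.024, "wx": -0.09, "wy": -0.36, "wz": -0.1},
    {"dx": -0.012, "dy": -0.032, "dz": -0.032, "wx": -0.12, "wy": -0.48, "wz": -0.135},
    {"dx": -0.016, "dy": -0.039, "dz": -0.04, "wx": -0.154, "wy": -0.599, "wz": -0.169}
  ]
}}

```text
clock: 26.55
tool_pos: [0.5479, -0.1715, 0.442]
eef_rot: [-0.646, 0.197, -0.102, 0.731]
contact_force: [-0.1, -0.0, -0.2]
opening: 1.004
```

>>> {"name": "arm_command", "arguments": {
  "deltas": [
    {"dx": -0.007, "dy": -0.007, "dz": -0.009, "wx": -0.03, "wy": -0.12, "wz": -0.034},
    {"dx": -0.014, "dy": -0.014, "dz": -0.018, "wx": -0.06, "wy": -0.24, "wz": -0.068},
    {"dx": -0.021, "dy": -0.02, "dz": -0.027, "wx": -0.09, "wy": -0.36, "wz": -0.1},
    {"dx": -0.029, "dy": -0.026, "dz": -0.035, "wx": -0.12, "wy": -0.48, "wz": -0.135},
    {"dx": -0.037, "dy": -0.033, "dz": -0.043, "wx": -0.154, "wy": -0.599, "wz": -0.169}
  ]
}}

```text
clock: 27.05
tool_pos: [0.4997, -0.2, 0.4763]
eef_rot: [-0.706, -0.016, 0.016, 0.708]
contact_force: [0.5, 0.1, -0.1]
opening: 1.0
```

>>> {"name": "arm_command", "arguments": {
  "deltas": [
    {"dx": 0, "dy": 0, "dz": 0, "wx": 0, "wy": 0, "wz": 0},
    {"dx": 0, "dy": 0, "dz": 0, "wx": 0, "wy": 0, "wz": 0},
    {"dx": 0, "dy": 0, "dz": 0, "wx": 0, "wy": 0, "wz": 0},
    {"dx": 0, "dy": 0, "dz": 0, "wx": 0, "wy": 0, "wz": 0},
    {"dx": 0, "dy": 0, "dz": 0, "wx": 0, "wy": 0, "wz": 0}
  ]
}}

```text
clock: 27.55
tool_pos: [0.5007, -0.1998, 0.4757]
eef_rot: [-0.705, -0.014, 0.015, 0.709]
contact_force: [0.4, 0.4, -0.2]
opening: 1.002
```

Run:
```python
from h import *
from plant import r
sub([.50,-.20,.33],down(1.61),1)
import pickle
W=r.get_calibration("wrist");pickle.dump(W,open("W20.pkl","wb"))
for n in ("wrist","scene","side"):
  cv2.imwrite(f"pics/{n}20.png",cv2.cvtColor(r.snapshot(n),cv2.COLOR_RGB2BGR))
print(np.round(W["R"],3),W["t"])
```

```text
t 27.55 [ 0.5006 -0.1991  0.3287] total deg 0.3 F [ 0.4  0.4 -0.2] q [ 0.46  0.49 -0.25  1.73  0.14  0.94  1.76]
1 d [-0.0007 -0.0013 -0.0002] w [-0.006  0.001 -0.001]
[[-0.041  0.999  0.004]
 [ 0.958  0.038  0.286]
 [ 0.285  0.016 -0.958]] [ 0.21708529 -0.53190852  0.31791169]
```

View pics/wrist20.png

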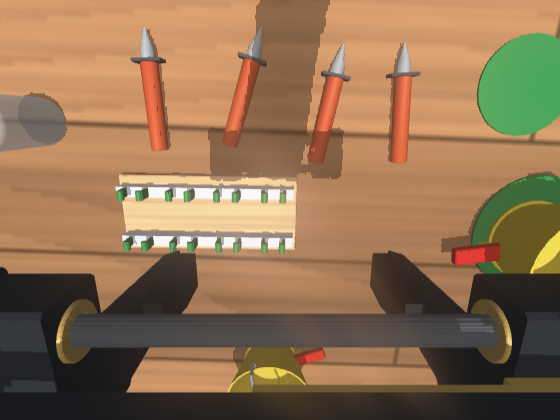

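View pics/scene20.png

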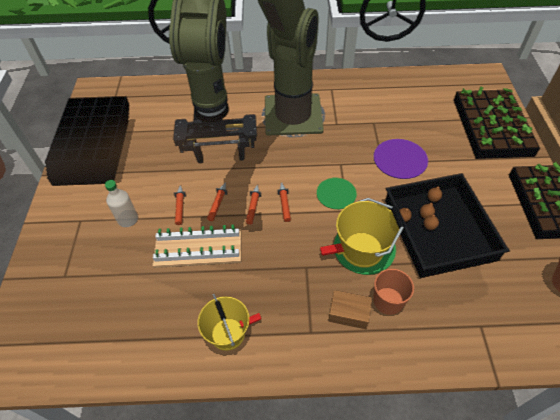

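Run:
```python
from h import *
crop("pics/wrist20.png","pics/w20a.png",110,20,310,170,4)
crop("pics/wrist20.png","pics/w20b.png",290,20,450,180,4)
crop("pics/wrist20.png","pics/w20c.png",110,160,310,260,4)
```

```text
(no output)
```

View pics/w20a.png

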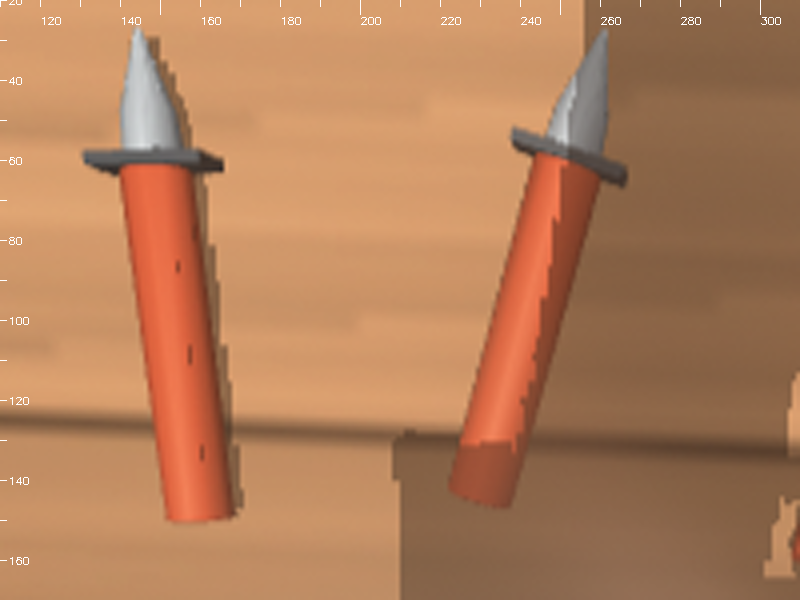

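View pics/w20b.png

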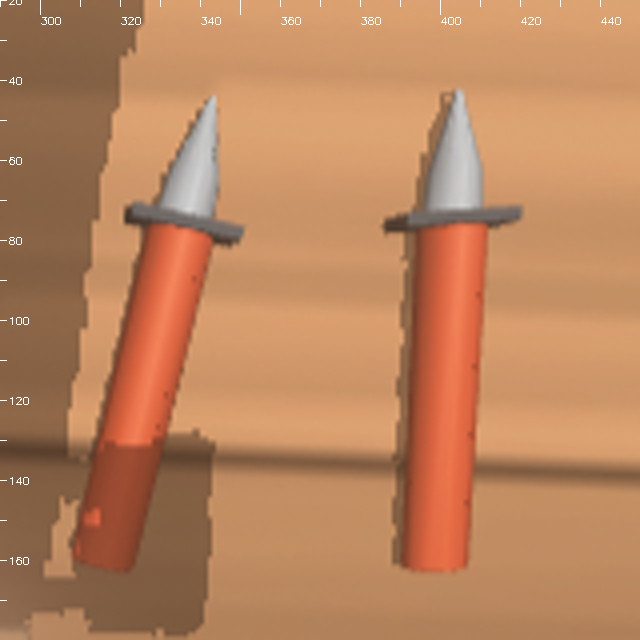

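View pics/w20c.png

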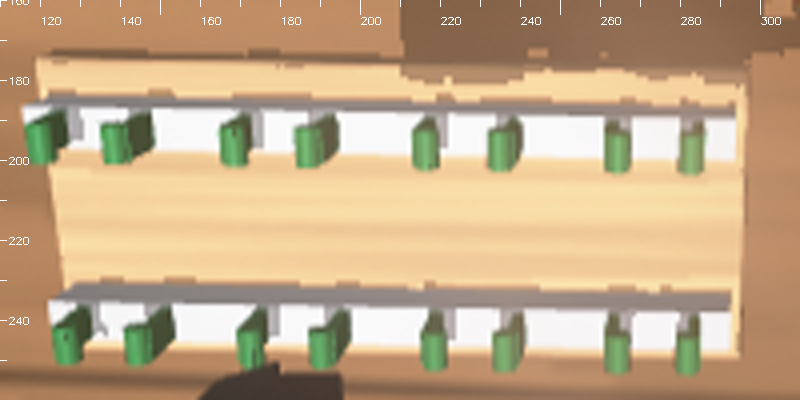

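Run:
```python
from h import *
import pickle
W=pickle.load(open("W20.pkl","rb"))
print("cam",-W["R"].T@W["t"])
for z in (.058,):
  for a,b in (((117,191),(136,191)),((166,192),(185,192)),((214,192),(234,192)),((262,194),(281,194)),((124,241),(142,242)),((171,242),(190,242)),((216,243),(235,244)),((262,244),(280,244))):
    A=onz(W,*a,z);B=onz(W,*b,z);print(np.round(A,4),np.round(B,4),"mid",np.round((A+B)/2,4))
print("rail edges far L,R top/bot", [np.round(onz(W,*p,.034),4) for p in ((116,186.5),(294,188),(116,198),(294,200.5))])
print("near",[np.round(onz(W,*p,.034),4) for p in ((122.5,235.5),(293,237))])
print("board",[np.round(onz(W,*p,.014),4) for p in ((119.5,174.5),(296.5,181.5),(295,249))])
for n,b,t,gl,gr in (("d0",(159.5,150),(144,27),(130.5,59.5),(165.5,61.5)),("d1",(230,144),(261,27),(238,53),(267,65)),("d2",(315.5,160.5),(343.5,44),(321.5,73),(350.5,78.5)),("d3",(399,162),(404.5,42.5),(386,76.5),(420,73))):
    B=onz(W,*b,.012);T=onz(W,*t,.011);G=(onz(W,*gl,.011+.005)+onz(W,*gr,.016))/2; d=B-T;L=np.linalg.norm(d);d/=L
    # butt end is seen at top edge? origin 96..100 mm from tip
    print(n,"butt",np.round(B,4),"tip",np.round(T,4),"L",round(L,4),"guard",np.round(G,4),"orig from tip",np.round(T+d*.100,4),"from butt",np.round(B-d*.05,4),"yaw",round(np.arctan2(-d[1],-d[0]),4))
```

```text
cam [ 0.42750236 -0.20182933  0.45566128]
[ 0.5266 -0.4081  0.058 ] [ 0.5256 -0.384   0.058 ] mid [ 0.5261 -0.3961  0.058 ]
[ 0.5254 -0.346   0.058 ] [ 0.5244 -0.3219  0.058 ] mid [ 0.5249 -0.3339  0.058 ]
[ 0.523 -0.285  0.058] [ 0.522  -0.2595  0.058 ] mid [ 0.5225 -0.2722  0.058 ]
[ 0.5232 -0.2238  0.058 ] [ 0.5222 -0.1995  0.058 ] mid [ 0.5227 -0.2116  0.058 ]
[ 0.5948 -0.4062  0.058 ] [ 0.5953 -0.3824  0.058 ] mid [ 0.595  -0.3943  0.058 ]
[ 0.5938 -0.3437  0.058 ] [ 0.5928 -0.3184  0.058 ] mid [ 0.5933 -0.3311  0.058 ]
[ 0.5929 -0.2838  0.058 ] [ 0.5933 -0.2584  0.058 ] mid [ 0.5931 -0.2711  0.058 ]
[ 0.5919 -0.2223  0.058 ] [ 0.591  -0.1982  0.058 ] mid [ 0.5914 -0.2102  0.058 ]
rail edges far L,R top/bot [array([ 0.5264, -0.4212,  0.034 ]), array([ 0.5189, -0.1822,  0.034 ]), array([ 0.5424, -0.423 ,  0.034 ]), array([ 0.5363, -0.1813,  0.034 ])]
near [array([ 0.5966, -0.4198,  0.034 ]), array([ 0.5895, -0.18  ,  0.034 ])]
board [array([ 0.5137, -0.4249,  0.014 ]), array([ 0.5138, -0.1782,  0.014 ]), array([ 0.6162, -0.1751,  0.014 ])]
d0 butt [ 0.478  -0.3678  0.012 ] tip [ 0.3281 -0.3768  0.011 ] L 0.1501 guard [ 0.3667 -0.3729  0.016 ] orig from tip [ 0.428  -0.3708  0.0117] from butt [ 0.4281 -0.3708  0.0117] yaw -3.0817
d1 butt [ 0.466  -0.2714  0.012 ] tip [ 0.3221 -0.2321  0.011 ] L 0.1492 guard [ 0.3596 -0.2416  0.016 ] orig from tip [ 0.4186 -0.2584  0.0117] from butt [ 0.4178 -0.2582  0.0117] yaw 2.8755
d2 butt [ 0.4837 -0.1533  0.012 ] tip [ 0.3368 -0.1281  0.011 ] L 0.149 guard [ 0.3747 -0.135   0.016 ] orig from tip [ 0.4354 -0.145   0.0117] from butt [ 0.4344 -0.1449  0.0117] yaw 2.9716
d3 butt [ 0.4811 -0.0373  0.012 ] tip [ 0.332  -0.0516  0.011 ] L 0.1499 guard [ 0.37   -0.0497  0.016 ] orig from tip [ 0.4315 -0.0421  0.0117] from butt [ 0.4314 -0.0421  0.0117] yaw -3.0462
```

Run:
```python
from h import *
sub([.428,-.372,.14],down(1.631),1)
```

```text
t 27.70 [ 0.5004 -0.1994  0.3289] total deg 1.2 F [0.5 0.6 0.3] q [ 0.46  0.49 -0.25  1.73  0.14  0.94  1.76]
1 d [-0.0792  0.1882 -0.1698] w [-0.005 -0.025 -0.001]
```

>>> {"name": "arm_command", "arguments": {
  "deltas": [
    {"dx": -0.015, "dy": 0.02, "dz": -0.034, "wx": 0, "wy": 0, "wz": 0},
    {"dx": -0.03, "dy": 0.05, "dz": -0.068, "wx": 0, "wy": 0, "wz": 0},
    {"dx": -0.047, "dy": 0.085, "dz": -0.1, "wx": 0, "wy": 0, "wz": 0},
    {"dx": -0.063, "dy": 0.12, "dz": -0.135, "wx": 0, "wy": 0, "wz": 0},
    {"dx": -0.079, "dy": 0.15, "dz": -0.17, "wx": -0.005, "wy": -0.025, "wz": 0}
  ]
}}

```text
clock: 28.2
tool_pos: [0.4281, -0.3725, 0.3248]
eef_rot: [-0.707, -0.022, 0.022, 0.707]
contact_force: [0.2, 0.3, 1.2]
opening: 0.998
```

>>> {"name": "arm_command", "arguments": {
  "deltas": [
    {"dx": 0, "dy": 0.02, "dz": 0, "wx": 0, "wy": 0, "wz": 0},
    {"dx": 0, "dy": 0.038, "dz": 0, "wx": 0, "wy": 0, "wz": 0},
    {"dx": 0, "dy": 0.038, "dz": 0, "wx": 0, "wy": 0, "wz": 0},
    {"dx": 0, "dy": 0.038, "dz": 0, "wx": 0, "wy": 0, "wz": 0},
    {"dx": 0, "dy": 0.038, "dz": 0, "wx": 0, "wy": 0, "wz": 0}
  ]
}}

```text
clock: 28.7
tool_pos: [0.4291, -0.3716, 0.2892]
eef_rot: [0.707, 0.022, -0.021, -0.706]
contact_force: [-0.3, 0.2, 0.0]
opening: 0.998
```

Run:
```python
from h import *
from plant import r
import pickle
sub([.428,-.372,.022],down(1.631),1)
W=r.get_calibration("wrist");pickle.dump(W,open("W21.pkl","wb"))
for n in ("wrist",):
  cv2.imwrite(f"pics/{n}21.png",cv2.cvtColor(r.snapshot(n),cv2.COLOR_RGB2BGR))
print(proj(W,[.478,-.3678,.011]),proj(W,[.328,-.3768,.011]),proj(W,[.428,-.3708,.022]))
```

```text
t 28.70 [ 0.4293 -0.3718  0.1422] total deg 0.1 F [-0.3  0.2  0. ] q [ 0.75  0.78 -0.19  1.84  0.27  0.54  2.01]
1 d [-0.0013  0.1202 -0.0002] w [0.001 0.    0.002]
[283.98219188 260.14115912] [284.23298589  76.72127018] [284.05958645 209.25060523]
```

View pics/wrist21.png

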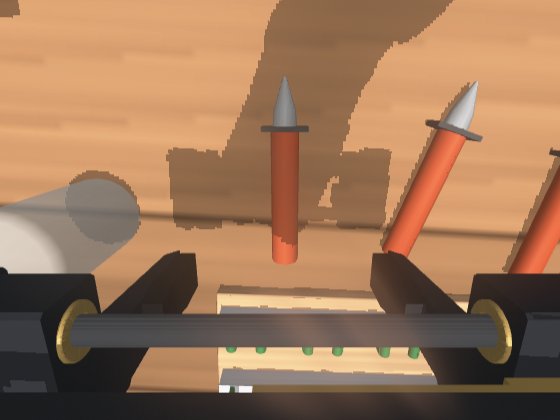

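>>> {"name": "arm_command", "arguments": {
  "deltas": [
    {"dx": -0.001, "dy": 0.03, "dz": 0, "wx": 0, "wy": 0, "wz": 0},
    {"dx": -0.001, "dy": 0.065, "dz": 0, "wx": 0, "wy": 0, "wz": 0},
    {"dx": -0.001, "dy": 0.095, "dz": 0, "wx": 0, "wy": 0, "wz": 0},
    {"dx": -0.001, "dy": 0.115, "dz": 0, "wx": 0, "wy": 0, "wz": 0},
    {"dx": -0.001, "dy": 0.12, "dz": 0, "wx": 0, "wy": 0, "wz": 0}
  ]
}}

```text
clock: 29.25
tool_pos: [0.4274, -0.3712, 0.167]
eef_rot: [-0.706, -0.021, 0.022, 0.707]
contact_force: [0.5, 0.1, 0.4]
opening: 0.997
```

>>> {"name": "arm_command", "arguments": {
  "deltas": [
    {"dx": 0, "dy": 0, "dz": 0, "wx": 0, "wy": 0, "wz": 0},
    {"dx": 0, "dy": 0, "dz": 0, "wx": 0, "wy": 0, "wz": 0},
    {"dx": 0, "dy": 0, "dz": 0, "wx": 0, "wy": 0, "wz": 0},
    {"dx": 0, "dy": 0, "dz": 0, "wx": 0, "wy": 0, "wz": 0},
    {"dx": 0, "dy": 0, "dz": 0, "wx": 0, "wy": 0, "wz": 0}
  ],
  "claw": -1,
  "grip_force": 60
}}

```text
clock: 29.75
tool_pos: [0.4277, -0.3719, 0.1689]
eef_rot: [0.707, 0.021, -0.021, -0.707]
contact_force: [0.1, -0.6, -0.3]
opening: 0.57
```

>>> {"name": "arm_command", "arguments": {
  "deltas": [
    {"dx": 0, "dy": 0, "dz": 0, "wx": 0, "wy": 0, "wz": 0},
    {"dx": 0, "dy": 0, "dz": 0, "wx": 0, "wy": 0, "wz": 0},
    {"dx": 0, "dy": 0, "dz": 0, "wx": 0, "wy": 0, "wz": 0},
    {"dx": 0, "dy": 0, "dz": 0, "wx": 0, "wy": 0, "wz": 0},
    {"dx": 0, "dy": 0, "dz": 0, "wx": 0, "wy": 0, "wz": 0}
  ]
}}

```text
clock: 30.25
tool_pos: [0.4275, -0.3717, 0.1681]
eef_rot: [-0.707, -0.021, 0.021, 0.707]
contact_force: [-0.7, -0.5, -0.2]
opening: 0.242
```

Run:
```python
from h import *
sub([.428,-.372,.022],down(1.631),1)
```

```text
t 30.25 [ 0.4274 -0.3717  0.0211] total deg 0.0 F [-0.7 -0.5 -0.2] q [ 0.7   0.98 -0.11  1.87  0.32  0.3   1.96]
1 d [ 0.0005 -0.0009 -0.0004] w [-0.    -0.    -0.001]
```

>>> {"name": "arm_command", "arguments": {
  "deltas": [
    {"dx": 0, "dy": -0.02, "dz": 0, "wx": 0, "wy": 0, "wz": 0},
    {"dx": 0, "dy": -0.05, "dz": 0, "wx": 0, "wy": 0, "wz": 0},
    {"dx": 0, "dy": -0.085, "dz": 0, "wx": 0, "wy": 0, "wz": 0},
    {"dx": 0, "dy": -0.115, "dz": 0, "wx": 0, "wy": 0, "wz": 0},
    {"dx": 0, "dy": -0.13, "dz": 0, "wx": 0, "wy": 0, "wz": 0}
  ]
}}

```text
clock: 30.75
tool_pos: [0.4279, -0.3721, 0.3006]
eef_rot: [0.707, 0.022, -0.02, -0.706]
contact_force: [0.1, -0.4, -0.7]
opening: 0.24
```

Run:
```python
from h import *
sub([.565,-.3965,.14],down(1.604),1)
```

```text
t 30.75 [ 0.4282 -0.3723  0.1536] total deg 1.5 F [ 0.1 -0.4 -0.7] q [ 0.75  0.76 -0.2   1.84  0.26  0.57  2.01]
1 d [ 0.1354  0.014  -0.0325] w [0.003 0.034 0.003]
```

>>> {"name": "arm_command", "arguments": {
  "deltas": [
    {"dx": 0.025, "dy": 0, "dz": -0.006, "wx": 0, "wy": 0.01, "wz": 0},
    {"dx": 0.06, "dy": 0, "dz": -0.014, "wx": 0, "wy": 0.02, "wz": 0},
    {"dx": 0.1, "dy": 0.005, "dz": -0.024, "wx": 0, "wy": 0.034, "wz": 0},
    {"dx": 0.128, "dy": 0.01, "dz": -0.031, "wx": 0, "wy": 0.034, "wz": 0},
    {"dx": 0.135, "dy": 0.014, "dz": -0.0325, "wx": 0, "wy": 0.034, "wz": 0}
  ]
}}

```text
clock: 31.25
tool_pos: [0.5672, -0.3952, 0.2836]
eef_rot: [-0.707, -0.014, 0.011, 0.707]
contact_force: [0.4, -0.1, -1.1]
opening: 0.239
```

>>> {"name": "arm_command", "arguments": {
  "deltas": [
    {"dx": 0, "dy": 0, "dz": 0, "wx": 0, "wy": 0, "wz": 0},
    {"dx": 0, "dy": 0, "dz": 0, "wx": 0, "wy": 0, "wz": 0},
    {"dx": 0, "dy": 0, "dz": 0, "wx": 0, "wy": 0, "wz": 0},
    {"dx": 0, "dy": 0, "dz": 0, "wx": 0, "wy": 0, "wz": 0},
    {"dx": 0, "dy": 0, "dz": 0, "wx": 0, "wy": 0, "wz": 0}
  ]
}}

```text
clock: 31.75
tool_pos: [0.5636, -0.3964, 0.2845]
eef_rot: [0.707, 0.011, -0.012, -0.707]
contact_force: [0.8, 0.0, -1.3]
opening: 0.238
```

Run:
```python
from h import *
from plant import r
import pickle
sub([.565,-.3965,.14],down(1.604),1)
W=r.get_calibration("wrist");pickle.dump(W,open("W22.pkl","wb"))
for n in ("wrist","scene"):
  cv2.imwrite(f"pics/{n}22.png",cv2.cvtColor(r.snapshot(n),cv2.COLOR_RGB2BGR))
crop("pics/scene22.png","pics/s22c.png",110,150,310,290,4)
```

```text
t 31.75 [ 0.5635 -0.3964  0.1375] total deg 0.1 F [ 0.8  0.  -1.3] q [ 0.65  0.92 -0.2   1.45  0.22  0.8   1.97]
1 d [ 0.0014 -0.0025 -0.0002] w [ 0.    -0.001 -0.001]
```

View pics/wrist22.png

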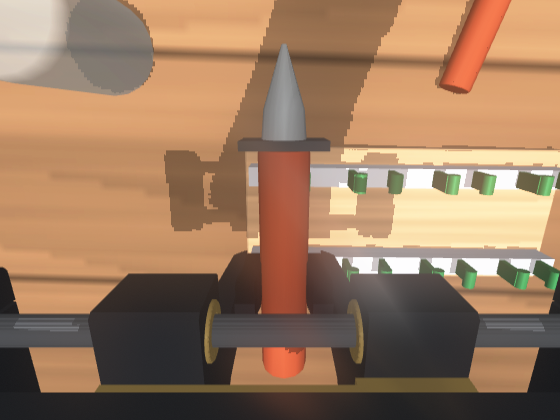

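View pics/s22c.png

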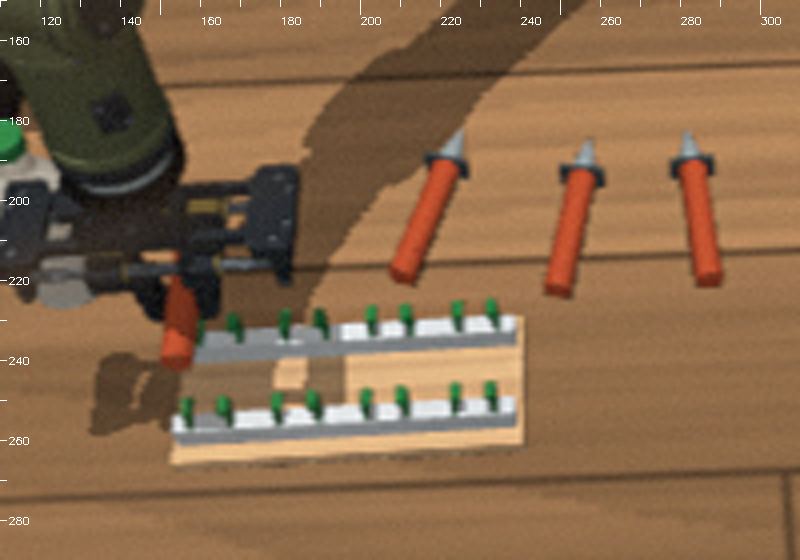

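Run:
```python
from h import *
import pickle
W=pickle.load(open("W22.pkl","rb"))
crop("pics/wrist22.png","pics/w22c.png",310,140,480,300,4)
for z in (.05,.058):
    print([np.round(onz(W,*p,z),4) for p in ((355,183),(392,181),(441,183),(480,182))])
```

```text
[array([ 0.5322, -0.3478,  0.05  ]), array([ 0.53  , -0.3227,  0.05  ]), array([ 0.5303, -0.2891,  0.05  ]), array([ 0.5287, -0.2627,  0.05  ])]
[array([ 0.5307, -0.3497,  0.058 ]), array([ 0.5285, -0.3255,  0.058 ]), array([ 0.5288, -0.2932,  0.058 ]), array([ 0.5273, -0.2677,  0.058 ])]
```

View pics/w22c.png

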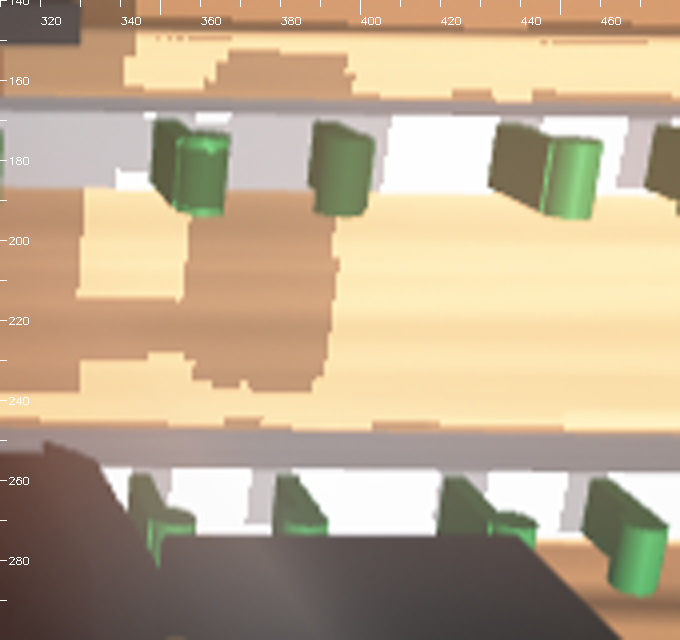

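Run:
```python
from h import *
import pickle
W=pickle.load(open("W22.pkl","rb"))
print([np.round(onz(W,*p,.058),4) for p in ((359,174),(394,174),(376.5,174),(454,175))])
W=pickle.load(open("W20.pkl","rb"))
print([np.round(onz(W,*p,.058),4) for p in ((119.5,191),(138,191),(167.5,192),(187,192),(215.5,192),(234.5,192),(263.5,193),(282,193))])
print([np.round(onz(W,*p,.058),4) for p in ((127,242),(144,243),(173,242),(190,243),(218,243),(236,244),(263.5,244),(281,244))])
```

```text
[array([ 0.5246, -0.3476,  0.058 ]), array([ 0.5239, -0.3248,  0.058 ]), array([ 0.5243, -0.3362,  0.058 ]), array([ 0.5232, -0.2856,  0.058 ])]
[array([ 0.5264, -0.4049,  0.058 ]), array([ 0.5255, -0.3815,  0.058 ]), array([ 0.5253, -0.3441,  0.058 ]), array([ 0.5243, -0.3193,  0.058 ]), array([ 0.5229, -0.283 ,  0.058 ]), array([ 0.5219, -0.2589,  0.058 ]), array([ 0.5218, -0.2219,  0.058 ]), array([ 0.5208, -0.1983,  0.058 ])]
[array([ 0.596 , -0.4023,  0.058 ]), array([ 0.5966, -0.3798,  0.058 ]), array([ 0.5937, -0.3411,  0.058 ]), array([ 0.5942, -0.3185,  0.058 ]), array([ 0.5928, -0.2811,  0.058 ]), array([ 0.5933, -0.2571,  0.058 ]), array([ 0.5918, -0.2203,  0.058 ]), array([ 0.5909, -0.1969,  0.058 ])]
```

>>> {"name": "arm_command", "arguments": {
  "deltas": [
    {"dx": 0.003, "dy": 0.01, "dz": 0.001, "wx": 0, "wy": 0, "wz": 0},
    {"dx": 0.003, "dy": 0.03, "dz": 0.001, "wx": 0, "wy": 0, "wz": 0},
    {"dx": 0.003, "dy": 0.05, "dz": 0.001, "wx": 0, "wy": 0, "wz": 0},
    {"dx": 0.003, "dy": 0.06, "dz": 0.001, "wx": 0, "wy": 0, "wz": 0},
    {"dx": 0.003, "dy": 0.063, "dz": 0.001, "wx": 0, "wy": 0, "wz": 0}
  ]
}}

```text
clock: 32.35
tool_pos: [0.5668, -0.3953, 0.2202]
eef_rot: [0.707, 0.011, -0.012, -0.707]
contact_force: [-2.6, 0.2, 6.1]
opening: 0.24
```

>>> {"name": "arm_command", "arguments": {
  "deltas": [
    {"dx": 0, "dy": 0.003, "dz": 0, "wx": 0, "wy": 0, "wz": 0},
    {"dx": 0, "dy": 0.005, "dz": 0, "wx": 0, "wy": 0, "wz": 0},
    {"dx": 0, "dy": 0.008, "dz": 0, "wx": 0, "wy": 0, "wz": 0},
    {"dx": 0, "dy": 0.01, "dz": 0, "wx": 0, "wy": 0, "wz": 0},
    {"dx": 0, "dy": 0.01, "dz": 0, "wx": 0, "wy": 0, "wz": 0}
  ]
}}

```text
clock: 32.85
tool_pos: [0.5678, -0.3954, 0.2128]
eef_rot: [0.707, 0.012, -0.011, -0.707]
contact_force: [-0.8, 0.3, 4.1]
opening: 0.243
```

Run:
```python
from h import *
sub([.567,-.3955,.054],down(1.604),1)
```

```text
t 32.85 [ 0.5681 -0.3955  0.0658] total deg 0.1 F [-0.8  0.3  4.1] q [ 0.63  1.02 -0.18  1.46  0.24  0.68  1.95]
1 d [-0.0008  0.0118 -0.0001] w [ 0.002 -0.001  0.003]
```

>>> {"name": "arm_command", "arguments": {
  "deltas": [
    {"dx": 0, "dy": 0.003, "dz": 0, "wx": 0, "wy": 0, "wz": 0},
    {"dx": 0, "dy": 0.006, "dz": 0, "wx": 0, "wy": 0, "wz": 0},
    {"dx": 0, "dy": 0.009, "dz": 0, "wx": 0, "wy": 0, "wz": 0},
    {"dx": 0, "dy": 0.012, "dz": 0, "wx": 0, "wy": 0, "wz": 0},
    {"dx": 0, "dy": 0.012, "dz": 0, "wx": 0, "wy": 0, "wz": 0}
  ]
}}

```text
clock: 33.35
tool_pos: [0.5679, -0.3951, 0.202]
eef_rot: [0.707, 0.012, -0.011, -0.707]
contact_force: [-3.3, 3.0, 17.8]
opening: 0.244
```

>>> {"name": "arm_command", "arguments": {
  "deltas": [
    {"dx": 0, "dy": 0.001, "dz": 0, "wx": 0, "wy": 0, "wz": 0},
    {"dx": 0, "dy": 0.002, "dz": 0, "wx": 0, "wy": 0, "wz": 0},
    {"dx": 0, "dy": 0.003, "dz": 0, "wx": 0, "wy": 0, "wz": 0},
    {"dx": 0, "dy": 0.003, "dz": 0, "wx": 0, "wy": 0, "wz": 0},
    {"dx": 0, "dy": 0.003, "dz": 0, "wx": 0, "wy": 0, "wz": 0}
  ]
}}

```text
clock: 33.85
tool_pos: [0.5679, -0.3951, 0.2019]
eef_rot: [0.708, 0.012, -0.011, -0.706]
contact_force: [-8.7, 6.1, 35.2]
opening: 0.242
```

>>> {"name": "arm_command", "arguments": {
  "deltas": [
    {"dx": 0, "dy": -0.002, "dz": 0, "wx": 0, "wy": 0, "wz": 0},
    {"dx": 0, "dy": -0.003, "dz": 0, "wx": 0, "wy": 0, "wz": 0},
    {"dx": 0, "dy": -0.003, "dz": 0, "wx": 0, "wy": 0, "wz": 0},
    {"dx": 0, "dy": -0.003, "dz": 0, "wx": 0, "wy": 0, "wz": 0},
    {"dx": 0, "dy": -0.003, "dz": 0, "wx": 0, "wy": 0, "wz": 0}
  ],
  "claw": -0.1
}}

```text
clock: 34.35
tool_pos: [0.567, -0.3948, 0.1983]
eef_rot: [-0.707, -0.011, 0.012, 0.707]
contact_force: [1.0, -0.2, -0.5]
opening: 0.451
```

>>> {"name": "arm_command", "arguments": {
  "deltas": [
    {"dx": 0, "dy": -0.02, "dz": 0, "wx": 0, "wy": 0, "wz": 0},
    {"dx": 0, "dy": -0.05, "dz": 0, "wx": 0, "wy": 0, "wz": 0},
    {"dx": 0, "dy": -0.085, "dz": 0, "wx": 0, "wy": 0, "wz": 0},
    {"dx": 0, "dy": -0.12, "dz": 0, "wx": 0, "wy": 0, "wz": 0},
    {"dx": 0, "dy": -0.15, "dz": 0, "wx": 0, "wy": 0, "wz": 0}
  ]
}}

```text
clock: 34.85
tool_pos: [0.5673, -0.3951, 0.3506]
eef_rot: [0.707, 0.012, -0.012, -0.707]
contact_force: [0.2, 0.5, -1.3]
opening: 0.448
```

Run:
```python
from h import *
from plant import r
import pickle
sub([.46,-.26,.25],down(1.4),1)
W=r.get_calibration("wrist");pickle.dump(W,open("W23.pkl","wb"))
for n in ("wrist","scene","side"):
  cv2.imwrite(f"pics/{n}23.png",cv2.cvtColor(r.snapshot(n),cv2.COLOR_RGB2BGR))
crop("pics/scene23.png","pics/s23c.png",110,150,310,290,4)
crop("pics/side23.png","pics/d23c.png",220,230,380,350,5)
```

```text
t 34.85 [ 0.5673 -0.3951  0.2036] total deg 11.7 F [ 0.2  0.5 -1.3] q [ 0.65  0.84 -0.21  1.39  0.2   0.93  1.99]
1 d [-0.1027 -0.0464  0.1385] w [0.   0.26 0.  ]
```

View pics/s23c.png

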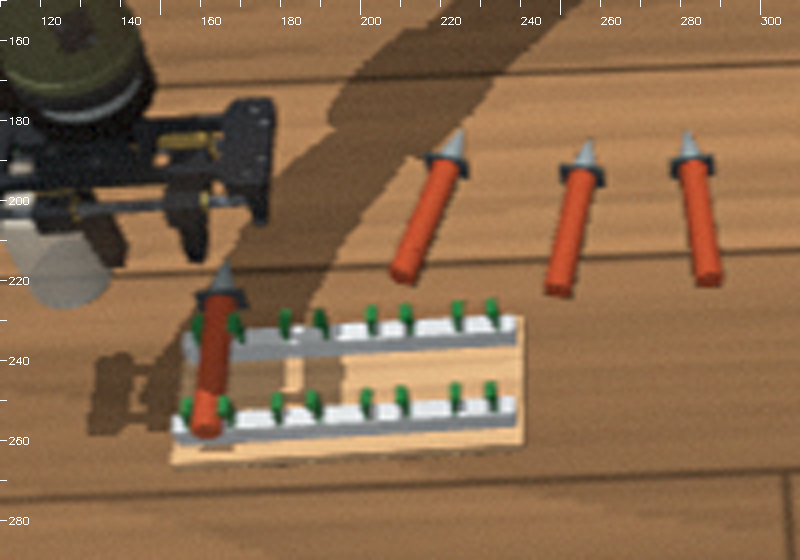

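View pics/d23c.png

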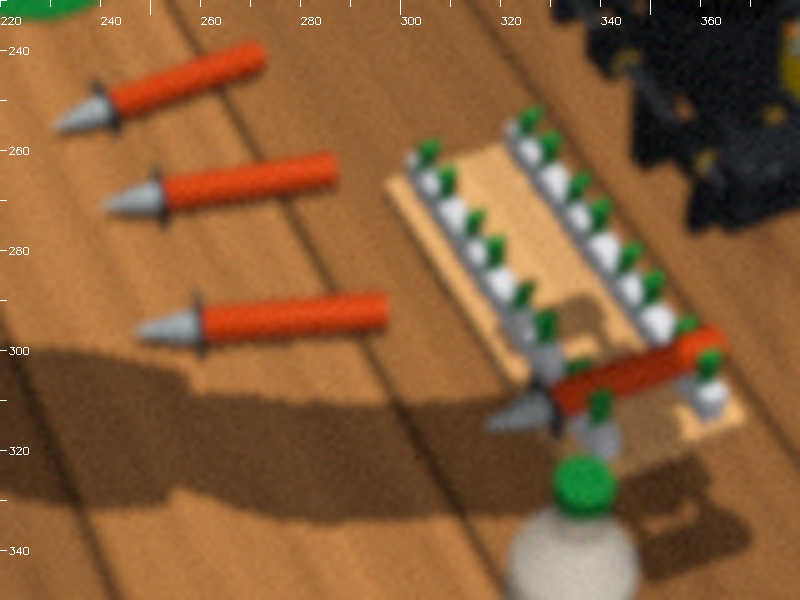

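View pics/wrist23.png

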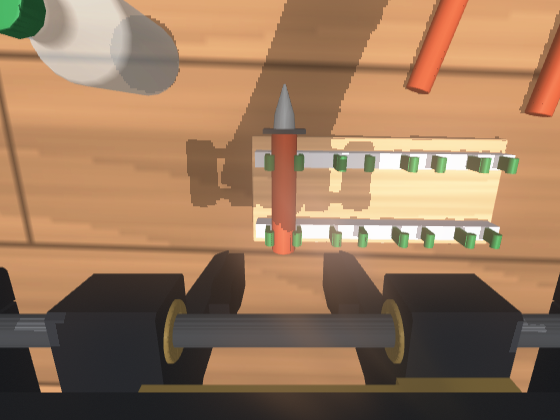

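Run:
```python
from h import *
sub([.418,-.2583,.12],down(1.305),1)
```

```text
t 35.00 [ 0.5683 -0.3957  0.2042] total deg 17.1 F [-0.5  0.  -0.6] q [ 0.65  0.84 -0.21  1.39  0.2   0.92  1.99]
1 d [-0.1455  0.0834  0.1421] w [0.002 0.38  0.005]
```

>>> {"name": "arm_command", "arguments": {
  "deltas": [
    {"dx": -0.03, "dy": 0.01, "dz": 0.03, "wx": 0, "wy": 0.07, "wz": 0},
    {"dx": -0.062, "dy": 0.03, "dz": 0.06, "wx": 0, "wy": 0.15, "wz": 0},
    {"dx": -0.095, "dy": 0.05, "dz": 0.092, "wx": 0, "wy": 0.23, "wz": 0},
    {"dx": -0.122, "dy": 0.068, "dz": 0.12, "wx": 0, "wy": 0.31, "wz": 0},
    {"dx": -0.1455, "dy": 0.083, "dz": 0.142, "wx": 0, "wy": 0.38, "wz": 0}
  ],
  "claw": 1
}}

```text
clock: 35.5
tool_pos: [0.4144, -0.2559, 0.2646]
eef_rot: [-0.7, 0.096, -0.093, 0.701]
contact_force: [0.1, 0.5, -0.8]
opening: 0.878
```

>>> {"name": "arm_command", "arguments": {
  "deltas": [
    {"dx": 0, "dy": 0, "dz": 0, "wx": 0, "wy": 0, "wz": 0},
    {"dx": 0, "dy": 0, "dz": 0, "wx": 0, "wy": 0, "wz": 0},
    {"dx": 0, "dy": 0, "dz": 0, "wx": 0, "wy": 0, "wz": 0},
    {"dx": 0, "dy": 0, "dz": 0, "wx": 0, "wy": 0, "wz": 0},
    {"dx": 0, "dy": 0, "dz": 0, "wx": 0, "wy": 0, "wz": 0}
  ]
}}

```text
clock: 36.0
tool_pos: [0.4177, -0.2585, 0.2663]
eef_rot: [0.701, -0.093, 0.094, -0.701]
contact_force: [0.7, -0.1, 0.2]
opening: 1.001
```

Run:
```python
from h import *
from plant import r
sub([.418,-.2583,.021],down(1.305),1)
W=r.get_calibration("wrist")
cv2.imwrite("pics/wrist24.png",cv2.cvtColor(r.snapshot("wrist"),cv2.COLOR_RGB2BGR))
print(proj(W,[.466,-.2714,.012]),proj(W,[.3221,-.2321,.011]))
```

```text
t 36.00 [ 0.4178 -0.2586  0.1193] total deg 0.1 F [ 0.7 -0.1  0.2] q [ 0.5   0.76 -0.07  2.08  0.16  0.31  1.6 ]
1 d [0.0002 0.0983 0.0003] w [0.    0.    0.001]
[282.73970088 274.35032916] [282.84577371  76.60562013]
```

View pics/wrist24.png

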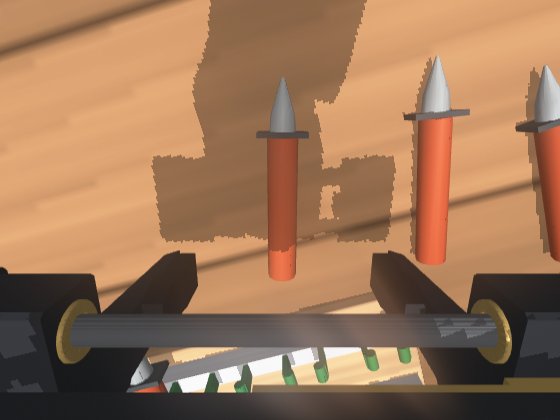

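>>> {"name": "arm_command", "arguments": {
  "deltas": [
    {"dx": 0, "dy": 0.025, "dz": 0, "wx": 0, "wy": 0, "wz": 0},
    {"dx": 0, "dy": 0.055, "dz": 0, "wx": 0, "wy": 0, "wz": 0},
    {"dx": 0, "dy": 0.08, "dz": 0, "wx": 0, "wy": 0, "wz": 0},
    {"dx": 0, "dy": 0.095, "dz": 0, "wx": 0, "wy": 0, "wz": 0},
    {"dx": 0, "dy": 0.098, "dz": 0, "wx": 0, "wy": 0, "wz": 0}
  ]
}}

```text
clock: 36.55
tool_pos: [0.4169, -0.2578, 0.1667]
eef_rot: [-0.701, 0.094, -0.093, 0.701]
contact_force: [0.1, -0.5, -0.4]
opening: 0.997
```

>>> {"name": "arm_command", "arguments": {
  "deltas": [
    {"dx": 0, "dy": 0, "dz": 0, "wx": 0, "wy": 0, "wz": 0},
    {"dx": 0, "dy": 0, "dz": 0, "wx": 0, "wy": 0, "wz": 0},
    {"dx": 0, "dy": 0, "dz": 0, "wx": 0, "wy": 0, "wz": 0},
    {"dx": 0, "dy": 0, "dz": 0, "wx": 0, "wy": 0, "wz": 0},
    {"dx": 0, "dy": 0, "dz": 0, "wx": 0, "wy": 0, "wz": 0}
  ],
  "claw": -1
}}

```text
clock: 37.05
tool_pos: [0.4172, -0.258, 0.1687]
eef_rot: [0.701, -0.093, 0.094, -0.701]
contact_force: [-0.3, 0.1, -0.4]
opening: 0.571
```

>>> {"name": "arm_command", "arguments": {
  "deltas": [
    {"dx": 0, "dy": 0, "dz": 0, "wx": 0, "wy": 0, "wz": 0},
    {"dx": 0, "dy": 0, "dz": 0, "wx": 0, "wy": 0, "wz": 0},
    {"dx": 0, "dy": 0, "dz": 0, "wx": 0, "wy": 0, "wz": 0},
    {"dx": 0, "dy": 0, "dz": 0, "wx": 0, "wy": 0, "wz": 0},
    {"dx": 0, "dy": 0, "dz": 0, "wx": 0, "wy": 0, "wz": 0}
  ]
}}

```text
clock: 37.55
tool_pos: [0.417, -0.2579, 0.1682]
eef_rot: [0.701, -0.094, 0.093, -0.701]
contact_force: [-0.2, 0.4, 0.5]
opening: 0.242
```

Run:
```python
from h import *
sub([.418,-.2583,.021],down(1.305),1)
sub([.567,-.3335,.14],down(1.604),2)
```

```text
t 37.55 [ 0.417  -0.2579  0.0212] total deg 0.0 F [-0.2  0.4  0.5] q [ 0.47  0.96 -0.02  2.1   0.19  0.08  1.58]
1 d [ 0.001   0.0002 -0.0001] w [ 0.     0.001 -0.   ]
t 37.55 [ 0.417  -0.2579  0.0212] total deg 17.1 F [-0.2  0.4  0.5] q [ 0.47  0.96 -0.02  2.1   0.19  0.08  1.58]
1 d [ 0.0823 -0.0594 -0.0168] w [ 0.   -0.19 -0.  ]
2 d [ 0.0789 -0.0594 -0.0288] w [ 0.   -0.19 -0.  ]
```

>>> {"name": "arm_command", "arguments": {
  "deltas": [
    {"dx": 0, "dy": -0.025, "dz": 0, "wx": 0, "wy": 0, "wz": 0},
    {"dx": 0, "dy": -0.065, "dz": 0, "wx": 0, "wy": 0, "wz": 0},
    {"dx": 0.005, "dy": -0.1, "dz": 0, "wx": 0, "wy": -0.05, "wz": 0},
    {"dx": 0.04, "dy": -0.119, "dz": -0.008, "wx": 0, "wy": -0.12, "wz": 0},
    {"dx": 0.082, "dy": -0.119, "dz": -0.017, "wx": 0, "wy": -0.19, "wz": 0}
  ]
}}

```text
clock: 38.05
tool_pos: [0.4921, -0.2963, 0.2904]
eef_rot: [0.706, -0.04, 0.041, -0.705]
contact_force: [1.8, -1.0, -1.0]
opening: 0.241
```

>>> {"name": "arm_command", "arguments": {
  "deltas": [
    {"dx": 0.035, "dy": 0, "dz": -0.012, "wx": 0, "wy": -0.08, "wz": 0},
    {"dx": 0.065, "dy": 0, "dz": -0.023, "wx": 0, "wy": -0.15, "wz": 0},
    {"dx": 0.079, "dy": 0, "dz": -0.029, "wx": 0, "wy": -0.19, "wz": 0},
    {"dx": 0.079, "dy": 0, "dz": -0.029, "wx": 0, "wy": -0.19, "wz": 0},
    {"dx": 0.079, "dy": 0, "dz": -0.029, "wx": 0, "wy": -0.19, "wz": 0}
  ]
}}

```text
clock: 38.55
tool_pos: [0.5659, -0.3333, 0.2864]
eef_rot: [-0.707, -0.011, 0.012, 0.707]
contact_force: [-0.0, -0.3, -0.6]
opening: 0.236
```

Run:
```python
from h import *
from plant import r
import pickle
sub([.567,-.3335,.075],down(1.604),1)
W=r.get_calibration("wrist")
cv2.imwrite("pics/wrist25.png",cv2.cvtColor(r.snapshot("wrist"),cv2.COLOR_RGB2BGR))
```

```text
t 38.55 [ 0.5655 -0.3331  0.1394] total deg 0.2 F [-0.  -0.3 -0.6] q [ 0.57  0.88 -0.21  1.56  0.24  0.74  1.86]
1 d [ 0.0013  0.0644 -0.0003] w [-0.002 -0.001 -0.003]
```

View pics/wrist25.png

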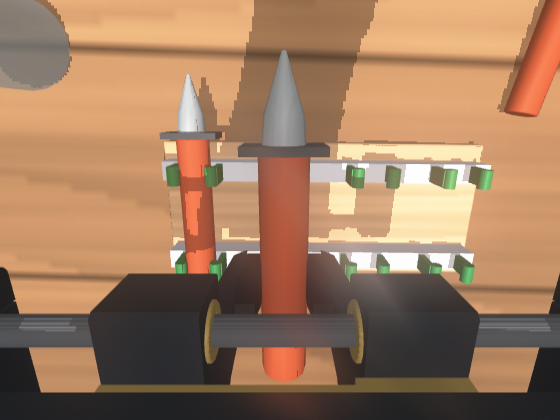

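>>> {"name": "arm_command", "arguments": {
  "deltas": [
    {"dx": 0.001, "dy": 0.015, "dz": 0, "wx": 0, "wy": 0, "wz": 0},
    {"dx": 0.001, "dy": 0.035, "dz": 0, "wx": 0, "wy": 0, "wz": 0},
    {"dx": 0.001, "dy": 0.055, "dz": 0, "wx": 0, "wy": 0, "wz": 0},
    {"dx": 0.001, "dy": 0.064, "dz": 0, "wx": 0, "wy": 0, "wz": 0},
    {"dx": 0.001, "dy": 0.068, "dz": 0, "wx": 0, "wy": 0, "wz": 0}
  ]
}}

```text
clock: 39.1
tool_pos: [0.5666, -0.334, 0.2192]
eef_rot: [0.707, 0.01, -0.013, -0.707]
contact_force: [-6.4, -0.2, 20.5]
opening: 0.242
```

>>> {"name": "arm_command", "arguments": {
  "deltas": [
    {"dx": 0, "dy": 0.004, "dz": 0, "wx": 0, "wy": 0, "wz": 0},
    {"dx": 0, "dy": 0.008, "dz": 0, "wx": 0, "wy": 0, "wz": 0},
    {"dx": 0, "dy": 0.012, "dz": 0, "wx": 0, "wy": 0, "wz": 0},
    {"dx": 0, "dy": 0.015, "dz": 0, "wx": 0, "wy": 0, "wz": 0},
    {"dx": 0, "dy": 0.017, "dz": 0, "wx": 0, "wy": 0, "wz": 0}
  ]
}}

```text
clock: 39.6
tool_pos: [0.5678, -0.3335, 0.2021]
eef_rot: [-0.707, -0.012, 0.012, 0.707]
contact_force: [-2.4, 1.9, 21.1]
opening: 0.243
```

>>> {"name": "arm_command", "arguments": {
  "deltas": [
    {"dx": 0, "dy": 0, "dz": 0, "wx": 0, "wy": 0, "wz": 0},
    {"dx": 0, "dy": 0.001, "dz": 0, "wx": 0, "wy": 0, "wz": 0},
    {"dx": 0, "dy": 0.001, "dz": 0, "wx": 0, "wy": 0, "wz": 0},
    {"dx": 0, "dy": 0.001, "dz": 0, "wx": 0, "wy": 0, "wz": 0},
    {"dx": 0, "dy": 0.001, "dz": 0, "wx": 0, "wy": 0, "wz": 0}
  ]
}}

```text
clock: 40.1
tool_pos: [0.5678, -0.3335, 0.2022]
eef_rot: [-0.707, -0.012, 0.012, 0.707]
contact_force: [-1.3, 2.6, 9.3]
opening: 0.241
```

>>> {"name": "arm_command", "arguments": {
  "deltas": [
    {"dx": 0, "dy": 0.001, "dz": 0, "wx": 0, "wy": 0, "wz": 0},
    {"dx": 0, "dy": 0.002, "dz": 0, "wx": 0, "wy": 0, "wz": 0},
    {"dx": 0, "dy": 0.002, "dz": 0, "wx": 0, "wy": 0, "wz": 0},
    {"dx": 0, "dy": 0.002, "dz": 0, "wx": 0, "wy": 0, "wz": 0},
    {"dx": 0, "dy": 0.002, "dz": 0, "wx": 0, "wy": 0, "wz": 0}
  ]
}}

```text
clock: 40.6
tool_pos: [0.5679, -0.3335, 0.2021]
eef_rot: [0.707, 0.012, -0.012, -0.707]
contact_force: [-6.0, 4.2, 21.9]
opening: 0.24
```

>>> {"name": "arm_command", "arguments": {
  "deltas": [
    {"dx": 0, "dy": -0.002, "dz": 0, "wx": 0, "wy": 0, "wz": 0},
    {"dx": 0, "dy": -0.003, "dz": 0, "wx": 0, "wy": 0, "wz": 0},
    {"dx": 0, "dy": -0.003, "dz": 0, "wx": 0, "wy": 0, "wz": 0},
    {"dx": 0, "dy": -0.003, "dz": 0, "wx": 0, "wy": 0, "wz": 0},
    {"dx": 0, "dy": -0.003, "dz": 0, "wx": 0, "wy": 0, "wz": 0}
  ],
  "claw": -0.1
}}

```text
clock: 41.1
tool_pos: [0.5677, -0.3337, 0.2016]
eef_rot: [-0.707, -0.011, 0.012, 0.707]
contact_force: [-0.3, 0.8, 0.4]
opening: 0.449
```

>>> {"name": "arm_command", "arguments": {
  "deltas": [
    {"dx": 0, "dy": -0.02, "dz": 0, "wx": 0, "wy": 0, "wz": 0},
    {"dx": 0, "dy": -0.05, "dz": 0, "wx": 0, "wy": 0, "wz": 0},
    {"dx": 0, "dy": -0.085, "dz": 0, "wx": 0, "wy": 0, "wz": 0},
    {"dx": 0, "dy": -0.12, "dz": 0, "wx": 0, "wy": 0, "wz": 0},
    {"dx": 0, "dy": -0.15, "dz": 0, "wx": 0, "wy": 0, "wz": 0}
  ]
}}

```text
clock: 41.6
tool_pos: [0.5679, -0.3338, 0.3537]
eef_rot: [0.707, 0.012, -0.012, -0.707]
contact_force: [0.8, 0.1, -0.2]
opening: 0.452
```

```bash
python3 - <<'E'
from h import *
from plant import r
import pickle
sub([.4350,-.145,.14],down(1.401),1)
W=r.get_calibration("wrist")
for n in ("wrist","scene"):
  cv2.imwrite(f"pics/{n}26.png",cv2.cvtColor(r.snapshot(n),cv2.COLOR_RGB2BGR))
crop("pics/scene26.png","pics/s26c.png",110,150,310,290,4)
E
python3 fitkin.py|head -2
```

```text
t 41.60 [ 0.5679 -0.3338  0.2067] total deg 11.6 F [ 0.8  0.1 -0.2] q [ 0.58  0.8  -0.23  1.5   0.22  0.87  1.88]
1 d [-0.1266  0.0667  0.1931] w [0.    0.258 0.   ]
[ 3.463e-01  1.100e-03 -4.530e-02  5.634e-01  5.200e-03  5.000e-04
  3.422e-01  1.544e-01  3.000e-04 -1.100e-03]
```

View pics/s26c.png

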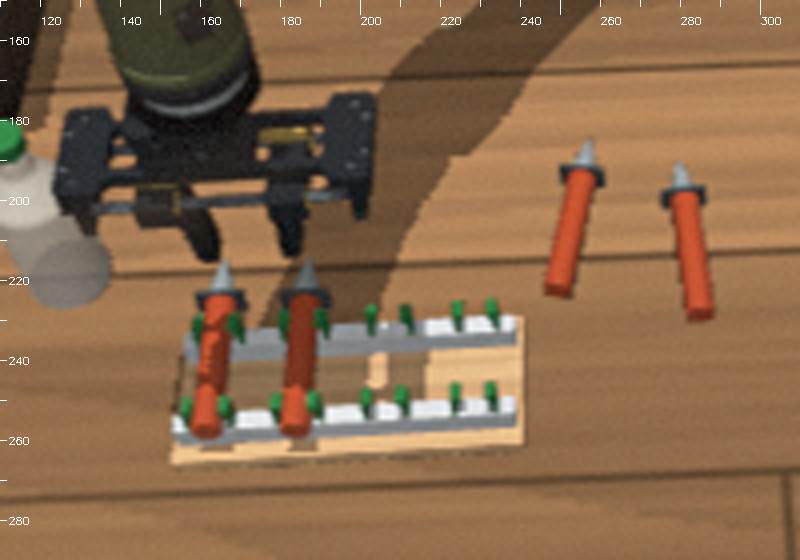

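View pics/wrist26.png

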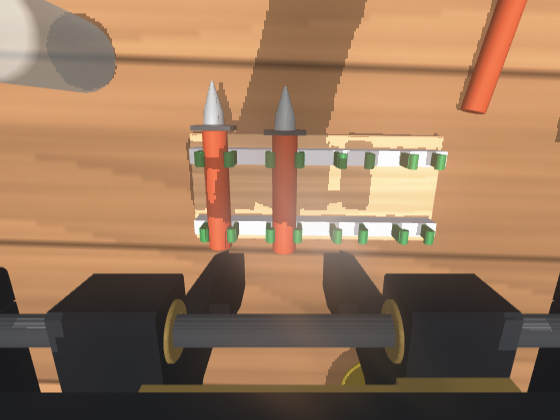

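```bash
cat >> h.py <<'E'
def downt(jaw,tilt):
    """down with tool tilted about jaw axis; tilt>0: fingers point toward -(x of tool)=> computed"""
    R=down(jaw); return R@Ro.from_euler('z',tilt).as_matrix()
E
python3 - <<'E'
from kin import *
x=kx(); q0=np.array(st()["q"])
print(downt(1.4,.2)[:,1])
for t in (0,.1,.2,.3):
  q=q0
  for p in ([.435,-.145,.14],[.435,-.145,.06],[.435,-.145,.021]):
    Rt=downt(1.401,t); q,e,a=ik(np.array(p)-.147*Rt[:,1],Rt,q,x,m=.01)
  print(t,np.round(q,2),round(e,4),round(a,4))
E
```

```text
[-0.19577864  0.03376726 -0.98006658]
0 [ 0.44  0.97 -0.37  2.2   1.55  0.3   0.08] 0.0 0.0001
0.1 [ 0.23  0.97 -0.02  2.1   0.13  0.17  1.49] 0.0 0.0
0.2 [ 0.25  0.98 -0.05  2.01  0.15  0.35  1.46] 0.0 0.0
0.3 [ 0.26  1.01 -0.08  1.92  0.16  0.52  1.46] 0.0 0.0
```

Run:
```python
from h import *
sub([.435,-.145,.12],downt(1.401,.15),1)
```

```text
t 41.70 [ 0.5704 -0.3349  0.2097] total deg 14.7 F [-0.1 -0.6 -0.6] q [ 0.58  0.79 -0.23  1.5   0.22  0.87  1.88]
1 d [-0.1071  0.0898  0.1896] w [0.023 0.257 0.2  ]
```

>>> {"name": "arm_command", "arguments": {
  "deltas": [
    {"dx": -0.022, "dy": 0.01, "dz": 0.038, "wx": 0, "wy": 0.05, "wz": 0.04},
    {"dx": -0.044, "dy": 0.03, "dz": 0.077, "wx": 0, "wy": 0.1, "wz": 0.08},
    {"dx": -0.065, "dy": 0.05, "dz": 0.115, "wx": 0.01, "wy": 0.15, "wz": 0.12},
    {"dx": -0.087, "dy": 0.07, "dz": 0.155, "wx": 0.015, "wy": 0.2, "wz": 0.16},
    {"dx": -0.104, "dy": 0.087, "dz": 0.189, "wx": 0.02, "wy": 0.257, "wz": 0.2}
  ],
  "claw": 1
}}

```text
clock: 42.2
tool_pos: [0.4556, -0.1464, 0.264]
eef_rot: [-0.697, 0.117, -0.003, 0.707]
contact_force: [0.3, 0.9, -0.6]
opening: 0.881
```

>>> {"name": "arm_command", "arguments": {
  "deltas": [
    {"dx": 0, "dy": 0, "dz": 0, "wx": 0, "wy": 0, "wz": 0},
    {"dx": 0, "dy": 0, "dz": 0, "wx": 0, "wy": 0, "wz": 0},
    {"dx": 0, "dy": 0, "dz": 0, "wx": 0, "wy": 0, "wz": 0},
    {"dx": 0, "dy": 0, "dz": 0, "wx": 0, "wy": 0, "wz": 0},
    {"dx": 0, "dy": 0, "dz": 0, "wx": 0, "wy": 0, "wz": 0}
  ]
}}

```text
clock: 42.7
tool_pos: [0.458, -0.1493, 0.2654]
eef_rot: [-0.698, 0.115, -0.005, 0.707]
contact_force: [0.0, -0.2, -0.5]
opening: 0.999
```

Run:
```python
from h import *
from plant import r
import pickle
sub([.435,-.145,.022],downt(1.401,.15),1)
W=r.get_calibration("wrist");pickle.dump(W,open("W27.pkl","wb"))
for n in ("wrist","scene"):
  cv2.imwrite(f"pics/{n}27.png",cv2.cvtColor(r.snapshot(n),cv2.COLOR_RGB2BGR))
print(proj(W,[.4837,-.1533,.012]),proj(W,[.3368,-.1281,.011]))
```

```text
t 42.70 [ 0.4354 -0.1455  0.1202] total deg 0.4 F [ 0.  -0.2 -0.5] q [ 0.29  0.77 -0.11  2.04  0.17  0.5   1.44]
1 d [0.0139 0.0971 0.0004] w [ 0.001 -0.001 -0.008]
[283.12998739 296.30910296] [282.99008924 104.37563627]
```

View pics/wrist27.png

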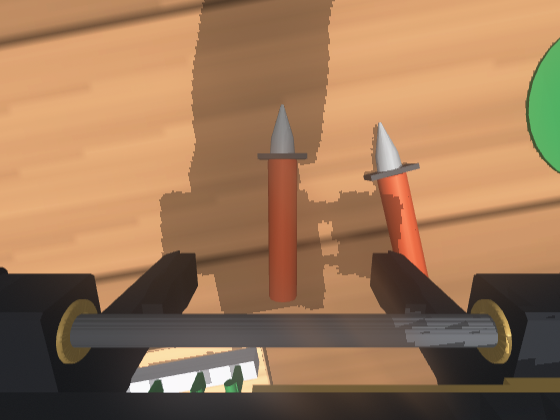

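Run:
```python
from h import *
import pickle
from plant import r
W=pickle.load(open("W27.pkl","rb"));S=r.get_calibration("scene")
T=onz(W,378,122,.011);G=(onz(W,364.5,177,.016)+onz(W,419,166,.016))/2
print(T,G)
crop("pics/scene27.png","pics/s27c.png",230,170,310,250,8)
```

```text
[ 0.36144768 -0.06011257  0.011     ] [ 0.39941552 -0.05625254  0.016     ]
```

View pics/s27c.png

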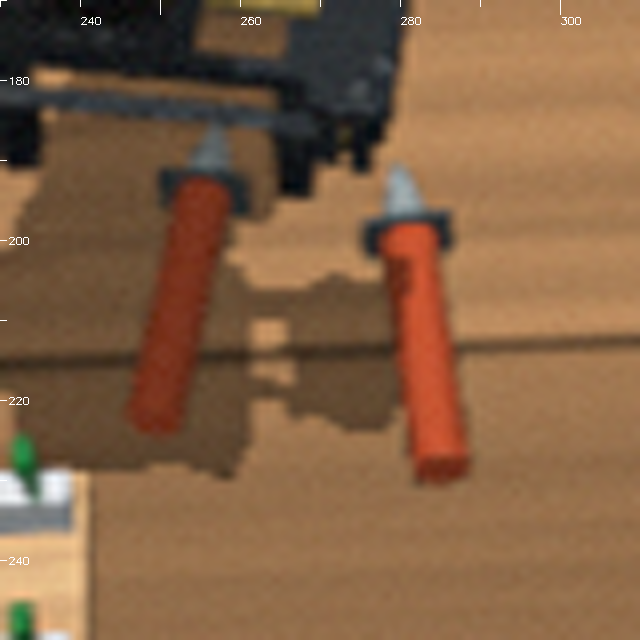

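>>> {"name": "arm_command", "arguments": {
  "deltas": [
    {"dx": 0.003, "dy": 0.024, "dz": 0, "wx": 0, "wy": 0, "wz": 0},
    {"dx": 0.007, "dy": 0.055, "dz": 0, "wx": 0, "wy": 0, "wz": 0},
    {"dx": 0.011, "dy": 0.08, "dz": 0, "wx": 0, "wy": 0, "wz": 0},
    {"dx": 0.014, "dy": 0.095, "dz": 0, "wx": 0, "wy": 0, "wz": 0},
    {"dx": 0.014, "dy": 0.097, "dz": 0, "wx": 0, "wy": 0, "wz": 0}
  ]
}}

```text
clock: 43.3
tool_pos: [0.4562, -0.1482, 0.1659]
eef_rot: [-0.698, 0.116, -0.004, 0.707]
contact_force: [0.2, -0.9, -0.2]
opening: 0.999
```

>>> {"name": "arm_command", "arguments": {
  "deltas": [
    {"dx": 0, "dy": 0, "dz": 0, "wx": 0, "wy": 0, "wz": 0},
    {"dx": 0, "dy": 0, "dz": 0, "wx": 0, "wy": 0, "wz": 0},
    {"dx": 0, "dy": 0, "dz": 0, "wx": 0, "wy": 0, "wz": 0},
    {"dx": 0, "dy": 0, "dz": 0, "wx": 0, "wy": 0, "wz": 0},
    {"dx": 0, "dy": 0, "dz": 0, "wx": 0, "wy": 0, "wz": 0}
  ],
  "claw": -1
}}

```text
clock: 43.8
tool_pos: [0.4563, -0.1481, 0.1676]
eef_rot: [-0.698, 0.115, -0.004, 0.707]
contact_force: [-0.3, 0.0, -0.2]
opening: 0.571
```

>>> {"name": "arm_command", "arguments": {
  "deltas": [
    {"dx": 0, "dy": 0, "dz": 0, "wx": 0, "wy": 0, "wz": 0},
    {"dx": 0, "dy": 0, "dz": 0, "wx": 0, "wy": 0, "wz": 0},
    {"dx": 0, "dy": 0, "dz": 0, "wx": 0, "wy": 0, "wz": 0},
    {"dx": 0, "dy": 0, "dz": 0, "wx": 0, "wy": 0, "wz": 0},
    {"dx": 0, "dy": 0, "dz": 0, "wx": 0, "wy": 0, "wz": 0}
  ]
}}

```text
clock: 44.3
tool_pos: [0.4562, -0.1481, 0.1672]
eef_rot: [-0.698, 0.115, -0.004, 0.707]
contact_force: [0.3, 0.1, 0.6]
opening: 0.236
```

Run:
```python
from h import *
sub([.435,-.145,.14],downt(1.401,.15),1)
sub([.566,-.2715,.14],downt(1.604,.15),2)
```

```text
t 44.30 [ 0.4334 -0.1443  0.022 ] total deg 0.5 F [0.3 0.1 0.6] q [ 0.25  0.96 -0.06  2.06  0.21  0.28  1.41]
1 d [-0.018  -0.1168 -0.0006] w [ 0.001  0.001 -0.01 ]
t 44.30 [ 0.4334 -0.1443  0.022 ] total deg 11.6 F [0.3 0.1 0.6] q [ 0.25  0.96 -0.06  2.06  0.21  0.28  1.41]
1 d [ 0.0651 -0.0702 -0.0493] w [-0.02  -0.127 -0.005]
2 d [ 0.0599 -0.0691 -0.0567] w [-0.02  -0.127 -0.005]
```

>>> {"name": "arm_command", "arguments": {
  "deltas": [
    {"dx": -0.004, "dy": -0.024, "dz": 0, "wx": 0, "wy": 0, "wz": 0},
    {"dx": -0.01, "dy": -0.065, "dz": 0, "wx": 0, "wy": 0, "wz": 0},
    {"dx": -0.012, "dy": -0.1, "dz": -0.005, "wx": 0, "wy": -0.02, "wz": 0},
    {"dx": 0.01, "dy": -0.12, "dz": -0.025, "wx": -0.01, "wy": -0.07, "wz": 0},
    {"dx": 0.045, "dy": -0.128, "dz": -0.048, "wx": -0.02, "wy": -0.127, "wz": -0.005}
  ]
}}

```text
clock: 44.8
tool_pos: [0.5118, -0.2061, 0.2891]
eef_rot: [-0.703, 0.077, 0.031, 0.706]
contact_force: [0.7, -0.7, -1.6]
opening: 0.241
```

Run:
```python
from h import *
sub([.566,-.2715,.14],downt(1.604,.155),1)
```

```text
t 44.80 [ 0.4894 -0.2047  0.1439] total deg 5.6 F [ 0.7 -0.7 -1.6] q [ 0.38  0.79 -0.16  1.82  0.22  0.7   1.59]
1 d [ 0.0806 -0.0085 -0.0595] w [-0.019 -0.123  0.003]
```

>>> {"name": "arm_command", "arguments": {
  "deltas": [
    {"dx": 0.035, "dy": -0.004, "dz": -0.026, "wx": -0.01, "wy": -0.05, "wz": 0},
    {"dx": 0.065, "dy": -0.007, "dz": -0.048, "wx": -0.015, "wy": -0.1, "wz": 0},
    {"dx": 0.081, "dy": -0.008, "dz": -0.0595, "wx": -0.019, "wy": -0.123, "wz": 0.003},
    {"dx": 0.081, "dy": -0.008, "dz": -0.0595, "wx": -0.019, "wy": -0.123, "wz": 0.003},
    {"dx": 0.081, "dy": -0.008, "dz": -0.0595, "wx": -0.019, "wy": -0.123, "wz": 0.003}
  ]
}}

```text
clock: 45.3
tool_pos: [0.5881, -0.2706, 0.2813]
eef_rot: [0.705, -0.046, -0.066, -0.704]
contact_force: [0.6, 0.7, -0.6]
opening: 0.236
```

>>> {"name": "arm_command", "arguments": {
  "deltas": [
    {"dx": 0, "dy": 0, "dz": 0, "wx": 0, "wy": 0, "wz": 0},
    {"dx": 0, "dy": 0, "dz": 0, "wx": 0, "wy": 0, "wz": 0},
    {"dx": 0, "dy": 0, "dz": 0, "wx": 0, "wy": 0, "wz": 0},
    {"dx": 0, "dy": 0, "dz": 0, "wx": 0, "wy": 0, "wz": 0},
    {"dx": 0, "dy": 0, "dz": 0, "wx": 0, "wy": 0, "wz": 0}
  ]
}}

```text
clock: 45.8
tool_pos: [0.5887, -0.271, 0.2822]
eef_rot: [0.706, -0.045, -0.066, -0.704]
contact_force: [0.7, -0.2, -0.7]
opening: 0.24
```

Run:
```python
from h import *
from plant import r
sub([.566,-.2715,.075],downt(1.604,.155),1)
for n in ("wrist","side"):
  cv2.imwrite(f"pics/{n}28.png",cv2.cvtColor(r.snapshot(n),cv2.COLOR_RGB2BGR))
crop("pics/side28.png","pics/d28c.png",220,200,400,340,4)
```

```text
t 45.80 [ 0.5659 -0.2716  0.1369] total deg 0.2 F [ 0.7 -0.2 -0.7] q [ 0.44  0.9  -0.18  1.51  0.25  0.9   1.74]
1 d [0.0096 0.0612 0.0002] w [-0.001 -0.004 -0.002]
```

View pics/wrist28.png

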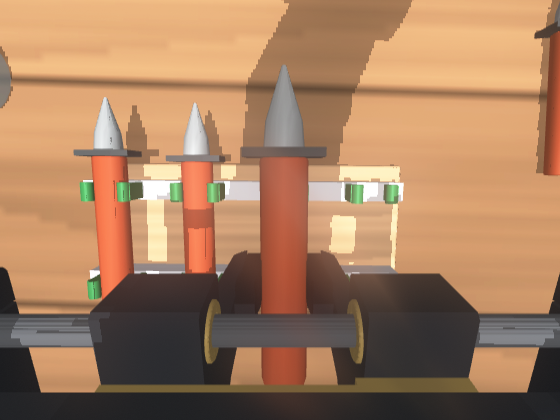

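View pics/d28c.png

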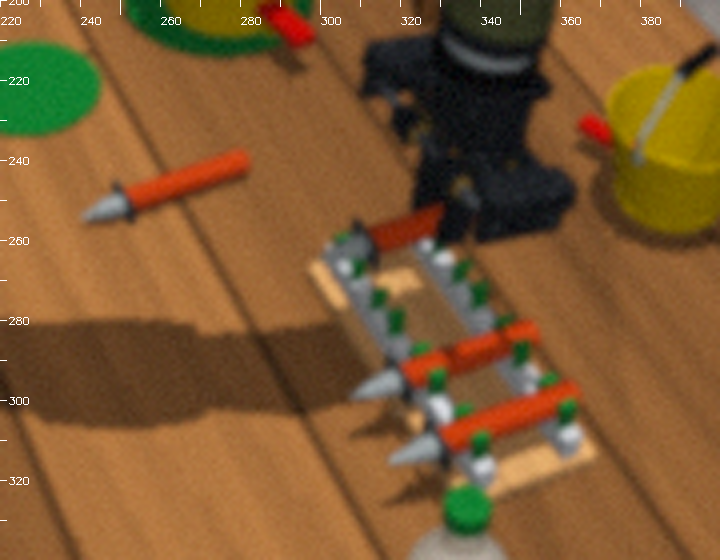

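>>> {"name": "arm_command", "arguments": {
  "deltas": [
    {"dx": 0.002, "dy": 0.015, "dz": 0, "wx": 0, "wy": 0, "wz": 0},
    {"dx": 0.005, "dy": 0.035, "dz": 0, "wx": 0, "wy": 0, "wz": 0},
    {"dx": 0.008, "dy": 0.052, "dz": 0, "wx": 0, "wy": 0, "wz": 0},
    {"dx": 0.01, "dy": 0.061, "dz": 0, "wx": 0, "wy": 0, "wz": 0},
    {"dx": 0.01, "dy": 0.064, "dz": 0, "wx": 0, "wy": 0, "wz": 0}
  ]
}}

```text
clock: 46.4
tool_pos: [0.5884, -0.2713, 0.2168]
eef_rot: [0.706, -0.046, -0.066, -0.704]
contact_force: [-3.2, 0.7, 18.1]
opening: 0.237
```

>>> {"name": "arm_command", "arguments": {
  "deltas": [
    {"dx": 0.001, "dy": 0.004, "dz": 0, "wx": 0, "wy": 0, "wz": 0},
    {"dx": 0.001, "dy": 0.008, "dz": 0, "wx": 0, "wy": 0, "wz": 0},
    {"dx": 0.002, "dy": 0.012, "dz": 0, "wx": 0, "wy": 0, "wz": 0},
    {"dx": 0.002, "dy": 0.016, "dz": 0, "wx": 0, "wy": 0, "wz": 0},
    {"dx": 0.003, "dy": 0.018, "dz": 0, "wx": 0, "wy": 0, "wz": 0}
  ]
}}

```text
clock: 46.9
tool_pos: [0.5892, -0.271, 0.201]
eef_rot: [0.706, -0.045, -0.066, -0.704]
contact_force: [-5.5, 3.7, 31.2]
opening: 0.236
```

>>> {"name": "arm_command", "arguments": {
  "deltas": [
    {"dx": 0, "dy": 0.001, "dz": 0, "wx": 0, "wy": 0, "wz": 0},
    {"dx": 0, "dy": 0.001, "dz": 0, "wx": 0, "wy": 0, "wz": 0},
    {"dx": 0, "dy": 0.002, "dz": 0, "wx": 0, "wy": 0, "wz": 0},
    {"dx": 0, "dy": 0.002, "dz": 0, "wx": 0, "wy": 0, "wz": 0},
    {"dx": 0, "dy": 0.002, "dz": 0, "wx": 0, "wy": 0, "wz": 0}
  ]
}}

```text
clock: 47.4
tool_pos: [0.589, -0.2709, 0.201]
eef_rot: [0.706, -0.045, -0.065, -0.704]
contact_force: [-4.9, 3.8, 28.5]
opening: 0.242
```

Run:
```python
from h import *
sub([.566,-.2715,.055],downt(1.604,.155),1)
```

```text
t 47.40 [ 0.5662 -0.2717  0.0558] total deg 0.3 F [-4.9  3.8 28.5] q [ 0.43  1.01 -0.16  1.54  0.28  0.77  1.72]
1 d [-0.0002  0.0008  0.0002] w [ 0.    -0.005 -0.001]
```

>>> {"name": "arm_command", "arguments": {
  "deltas": [
    {"dx": 0, "dy": -0.002, "dz": 0, "wx": 0, "wy": 0, "wz": 0},
    {"dx": 0, "dy": -0.003, "dz": 0, "wx": 0, "wy": 0, "wz": 0},
    {"dx": 0, "dy": -0.003, "dz": 0, "wx": 0, "wy": 0, "wz": 0},
    {"dx": 0, "dy": -0.003, "dz": 0, "wx": 0, "wy": 0, "wz": 0},
    {"dx": 0, "dy": -0.003, "dz": 0, "wx": 0, "wy": 0, "wz": 0}
  ],
  "claw": -0.1
}}

```text
clock: 47.9
tool_pos: [0.5889, -0.2711, 0.1993]
eef_rot: [0.706, -0.045, -0.066, -0.704]
contact_force: [-0.4, 0.0, 0.3]
opening: 0.449
```

>>> {"name": "arm_command", "arguments": {
  "deltas": [
    {"dx": -0.003, "dy": -0.02, "dz": 0, "wx": 0, "wy": 0, "wz": 0},
    {"dx": -0.008, "dy": -0.05, "dz": 0, "wx": 0, "wy": 0, "wz": 0},
    {"dx": -0.013, "dy": -0.085, "dz": 0, "wx": 0, "wy": 0, "wz": 0},
    {"dx": -0.019, "dy": -0.12, "dz": 0, "wx": 0, "wy": 0, "wz": 0},
    {"dx": -0.023, "dy": -0.15, "dz": 0, "wx": 0, "wy": 0, "wz": 0}
  ]
}}

```text
clock: 48.4
tool_pos: [0.5896, -0.2712, 0.3533]
eef_rot: [0.706, -0.045, -0.065, -0.704]
contact_force: [1.0, 0.4, 0.2]
opening: 0.453
```

Run:
```python
from h import *
from plant import r
sub([.461,-.05,.16],downt(1.67,.155),1)
for n in ("wrist","scene"):
  cv2.imwrite(f"pics/{n}29.png",cv2.cvtColor(r.snapshot(n),cv2.COLOR_RGB2BGR))
crop("pics/scene29.png","pics/s29c.png",130,150,330,290,4)
```

```text
t 48.40 [ 0.5668 -0.2719  0.2081] total deg 4.0 F [1.  0.4 0.2] q [ 0.45  0.81 -0.2   1.46  0.22  1.04  1.77]
1 d [-0.0908  0.0629  0.2265] w [-0.013 -0.088 -0.001]
```

View pics/s29c.png

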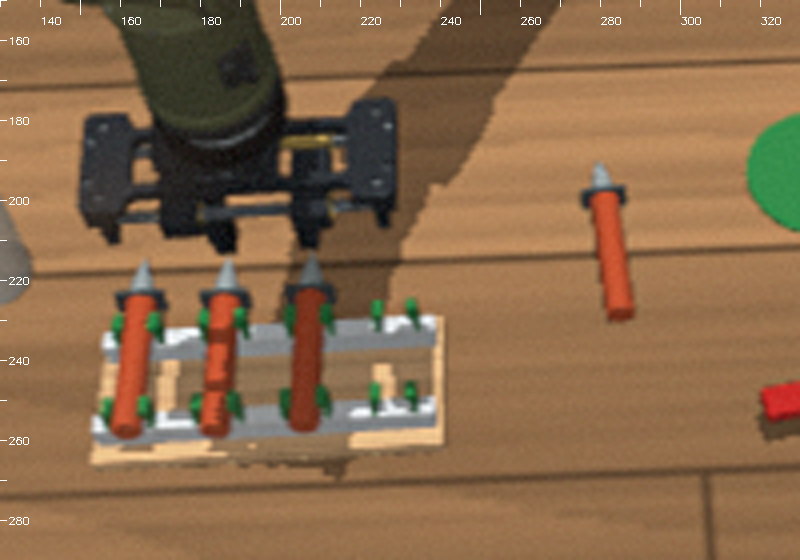

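View pics/wrist29.png

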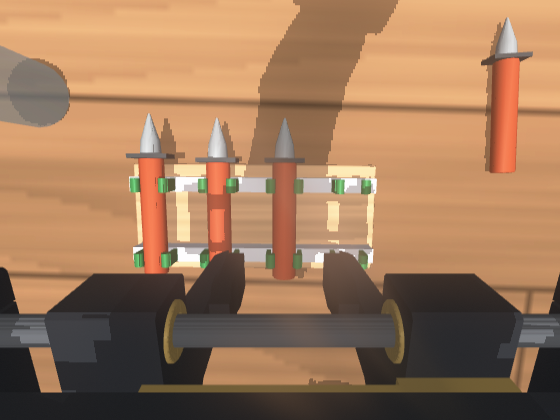

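>>> {"name": "arm_command", "arguments": {
  "deltas": [
    {"dx": -0.019, "dy": 0.012, "dz": 0.047, "wx": 0, "wy": -0.02, "wz": 0},
    {"dx": -0.037, "dy": 0.025, "dz": 0.093, "wx": 0, "wy": -0.04, "wz": 0},
    {"dx": -0.055, "dy": 0.038, "dz": 0.138, "wx": 0, "wy": -0.06, "wz": 0},
    {"dx": -0.073, "dy": 0.05, "dz": 0.183, "wx": -0.01, "wy": -0.08, "wz": 0},
    {"dx": -0.091, "dy": 0.063, "dz": 0.2265, "wx": -0.013, "wy": -0.088, "wz": 0}
  ],
  "claw": 1
}}

```text
clock: 49.0
tool_pos: [0.483, -0.048, 0.3033]
eef_rot: [0.706, -0.02, -0.09, -0.702]
contact_force: [1.0, 1.2, 0.3]
opening: 0.879
```

>>> {"name": "arm_command", "arguments": {
  "deltas": [
    {"dx": 0, "dy": 0, "dz": 0, "wx": 0, "wy": 0, "wz": 0},
    {"dx": 0, "dy": 0, "dz": 0, "wx": 0, "wy": 0, "wz": 0},
    {"dx": 0, "dy": 0, "dz": 0, "wx": 0, "wy": 0, "wz": 0},
    {"dx": 0, "dy": 0, "dz": 0, "wx": 0, "wy": 0, "wz": 0},
    {"dx": 0, "dy": 0, "dz": 0, "wx": 0, "wy": 0, "wz": 0}
  ]
}}

```text
clock: 49.5
tool_pos: [0.4847, -0.0508, 0.3041]
eef_rot: [0.707, -0.021, -0.089, -0.701]
contact_force: [-0.6, 0.6, 0.6]
opening: 0.999
```

Run:
```python
from h import *
from plant import r
import pickle
sub([.461,-.05,.022],downt(1.67,.155),1)
W=r.get_calibration("wrist");pickle.dump(W,open("W30.pkl","wb"))
cv2.imwrite("pics/wrist30.png",cv2.cvtColor(r.snapshot("wrist"),cv2.COLOR_RGB2BGR))
print(proj(W,[.511,-.045,.012]),proj(W,[.3614,-.060,.011]))
```

```text
t 49.50 [ 0.462  -0.053   0.1589] total deg 0.1 F [-0.6  0.6  0.6] q [ 0.12  0.71 -0.19  2.    0.24  0.61  1.43]
1 d [0.0204 0.1353 0.0032] w [-0.    -0.003 -0.001]
[286.21311652 280.11531292] [285.94031288 112.17466671]
```

View pics/wrist30.png

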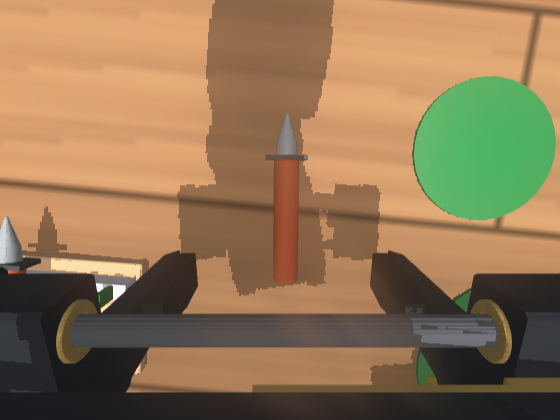

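>>> {"name": "arm_command", "arguments": {
  "deltas": [
    {"dx": 0.006, "dy": 0.04, "dz": 0.003, "wx": 0, "wy": 0, "wz": 0},
    {"dx": 0.012, "dy": 0.08, "dz": 0.003, "wx": 0, "wy": 0, "wz": 0},
    {"dx": 0.017, "dy": 0.115, "dz": 0.003, "wx": 0, "wy": 0, "wz": 0},
    {"dx": 0.02, "dy": 0.132, "dz": 0.003, "wx": 0, "wy": 0, "wz": 0},
    {"dx": 0.02, "dy": 0.135, "dz": 0.003, "wx": 0, "wy": 0, "wz": 0}
  ]
}}

```text
clock: 50.05
tool_pos: [0.4824, -0.0469, 0.1658]
eef_rot: [0.707, -0.021, -0.091, -0.702]
contact_force: [-0.6, 0.4, 1.7]
opening: 1.002
```

>>> {"name": "arm_command", "arguments": {
  "deltas": [
    {"dx": 0, "dy": 0, "dz": 0, "wx": 0, "wy": 0, "wz": 0},
    {"dx": 0, "dy": 0, "dz": 0, "wx": 0, "wy": 0, "wz": 0},
    {"dx": 0, "dy": 0, "dz": 0, "wx": 0, "wy": 0, "wz": 0},
    {"dx": 0, "dy": 0, "dz": 0, "wx": 0, "wy": 0, "wz": 0},
    {"dx": 0, "dy": 0, "dz": 0, "wx": 0, "wy": 0, "wz": 0}
  ],
  "claw": -1
}}

```text
clock: 50.55
tool_pos: [0.4829, -0.0466, 0.1682]
eef_rot: [0.707, -0.02, -0.09, -0.702]
contact_force: [-0.6, -1.1, -0.4]
opening: 0.57
```

>>> {"name": "arm_command", "arguments": {
  "deltas": [
    {"dx": 0, "dy": 0, "dz": 0, "wx": 0, "wy": 0, "wz": 0},
    {"dx": 0, "dy": 0, "dz": 0, "wx": 0, "wy": 0, "wz": 0},
    {"dx": 0, "dy": 0, "dz": 0, "wx": 0, "wy": 0, "wz": 0},
    {"dx": 0, "dy": 0, "dz": 0, "wx": 0, "wy": 0, "wz": 0},
    {"dx": 0, "dy": 0, "dz": 0, "wx": 0, "wy": 0, "wz": 0}
  ]
}}

```text
clock: 51.05
tool_pos: [0.4827, -0.0467, 0.1676]
eef_rot: [0.707, -0.02, -0.09, -0.701]
contact_force: [-0.2, 0.3, 0.7]
opening: 0.242
```

>>> {"name": "arm_command", "arguments": {
  "deltas": [
    {"dx": -0.004, "dy": -0.024, "dz": 0, "wx": 0, "wy": 0, "wz": 0},
    {"dx": -0.01, "dy": -0.06, "dz": 0, "wx": 0, "wy": 0, "wz": 0},
    {"dx": -0.015, "dy": -0.095, "dz": 0, "wx": 0, "wy": 0, "wz": 0},
    {"dx": -0.019, "dy": -0.12, "dz": 0, "wx": 0, "wy": 0, "wz": 0},
    {"dx": -0.02, "dy": -0.13, "dz": 0, "wx": 0, "wy": 0, "wz": 0}
  ]
}}

```text
clock: 51.55
tool_pos: [0.4835, -0.0466, 0.3012]
eef_rot: [0.707, -0.019, -0.089, -0.702]
contact_force: [0.0, 0.4, -0.5]
opening: 0.238
```

Run:
```python
from h import *
sub([.564,-.2095,.14],downt(1.604,.155),1)
```

```text
t 51.55 [ 0.4612 -0.0488  0.1559] total deg 3.8 F [ 0.   0.4 -0.5] q [ 0.12  0.71 -0.2   2.01  0.25  0.6   1.41]
1 d [ 0.088   0.0025 -0.1716] w [0.012 0.083 0.002]
```

>>> {"name": "arm_command", "arguments": {
  "deltas": [
    {"dx": 0.02, "dy": 0, "dz": -0.04, "wx": 0, "wy": 0.02, "wz": 0},
    {"dx": 0.042, "dy": 0, "dz": -0.085, "wx": 0, "wy": 0.04, "wz": 0},
    {"dx": 0.065, "dy": 0, "dz": -0.13, "wx": 0.01, "wy": 0.06, "wz": 0},
    {"dx": 0.082, "dy": 0.002, "dz": -0.16, "wx": 0.012, "wy": 0.083, "wz": 0},
    {"dx": 0.088, "dy": 0.0025, "dz": -0.1716, "wx": 0.012, "wy": 0.083, "wz": 0.002}
  ]
}}

```text
clock: 52.05
tool_pos: [0.5869, -0.2132, 0.281]
eef_rot: [0.707, -0.046, -0.066, -0.703]
contact_force: [-1.1, -0.2, -0.3]
opening: 0.242
```

>>> {"name": "arm_command", "arguments": {
  "deltas": [
    {"dx": 0, "dy": 0, "dz": 0, "wx": 0, "wy": 0, "wz": 0},
    {"dx": 0, "dy": 0, "dz": 0, "wx": 0, "wy": 0, "wz": 0},
    {"dx": 0, "dy": 0, "dz": 0, "wx": 0, "wy": 0, "wz": 0},
    {"dx": 0, "dy": 0, "dz": 0, "wx": 0, "wy": 0, "wz": 0},
    {"dx": 0, "dy": 0, "dz": 0, "wx": 0, "wy": 0, "wz": 0}
  ]
}}

```text
clock: 52.55
tool_pos: [0.5862, -0.2077, 0.2831]
eef_rot: [0.706, -0.043, -0.068, -0.704]
contact_force: [0.6, 0.1, -0.0]
opening: 0.241
```

Run:
```python
from h import *
from plant import r
sub([.564,-.2095,.075],downt(1.604,.155),1)
cv2.imwrite("pics/wrist31.png",cv2.cvtColor(r.snapshot("wrist"),cv2.COLOR_RGB2BGR))
```

```text
t 52.55 [ 0.5631 -0.2085  0.1379] total deg 0.2 F [ 0.6  0.1 -0. ] q [ 0.36  0.87 -0.2   1.6   0.25  0.85  1.64]
1 d [ 0.0103  0.062  -0.001 ] w [ 0.     0.002 -0.004]
```

View pics/wrist31.png

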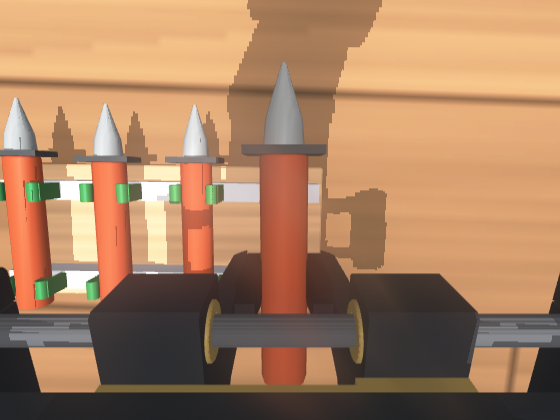

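>>> {"name": "arm_command", "arguments": {
  "deltas": [
    {"dx": 0.002, "dy": 0.015, "dz": -0.001, "wx": 0, "wy": 0, "wz": 0},
    {"dx": 0.005, "dy": 0.035, "dz": -0.001, "wx": 0, "wy": 0, "wz": 0},
    {"dx": 0.008, "dy": 0.052, "dz": -0.001, "wx": 0, "wy": 0, "wz": 0},
    {"dx": 0.01, "dy": 0.061, "dz": -0.001, "wx": 0, "wy": 0, "wz": 0},
    {"dx": 0.01, "dy": 0.065, "dz": -0.001, "wx": 0, "wy": 0, "wz": 0}
  ]
}}

```text
clock: 53.1
tool_pos: [0.5858, -0.2097, 0.2174]
eef_rot: [0.706, -0.045, -0.068, -0.704]
contact_force: [-4.2, 0.8, 29.2]
opening: 0.243
```

>>> {"name": "arm_command", "arguments": {
  "deltas": [
    {"dx": 0.001, "dy": 0.004, "dz": 0, "wx": 0, "wy": 0, "wz": 0},
    {"dx": 0.001, "dy": 0.008, "dz": 0, "wx": 0, "wy": 0, "wz": 0},
    {"dx": 0.002, "dy": 0.012, "dz": 0, "wx": 0, "wy": 0, "wz": 0},
    {"dx": 0.002, "dy": 0.016, "dz": 0, "wx": 0, "wy": 0, "wz": 0},
    {"dx": 0.003, "dy": 0.018, "dz": 0, "wx": 0, "wy": 0, "wz": 0}
  ]
}}

```text
clock: 53.6
tool_pos: [0.5864, -0.2094, 0.2013]
eef_rot: [0.706, -0.044, -0.068, -0.704]
contact_force: [-6.0, 2.8, 35.7]
opening: 0.239
```

>>> {"name": "arm_command", "arguments": {
  "deltas": [
    {"dx": 0, "dy": 0.001, "dz": 0, "wx": 0, "wy": 0, "wz": 0},
    {"dx": 0, "dy": 0.001, "dz": 0, "wx": 0, "wy": 0, "wz": 0},
    {"dx": 0, "dy": 0.002, "dz": 0, "wx": 0, "wy": 0, "wz": 0},
    {"dx": 0, "dy": 0.002, "dz": 0, "wx": 0, "wy": 0, "wz": 0},
    {"dx": 0, "dy": 0.002, "dz": 0, "wx": 0, "wy": 0, "wz": 0}
  ]
}}

```text
clock: 54.1
tool_pos: [0.5863, -0.2093, 0.2014]
eef_rot: [0.706, -0.044, -0.067, -0.704]
contact_force: [-5.0, 2.1, 34.9]
opening: 0.242
```

Run:
```python
from h import *
sub([.564,-.2095,.055],downt(1.604,.155),1)
```

```text
t 54.10 [ 0.5632 -0.2102  0.0562] total deg 0.1 F [-5.   2.1 34.9] q [ 0.35  0.99 -0.17  1.62  0.29  0.71  1.61]
1 d [0.0006 0.0011 0.0005] w [ 0.001 -0.    -0.003]
```

Home. Release, retreat high, and take final checks.

>>> {"name": "arm_command", "arguments": {
  "deltas": [
    {"dx": 0, "dy": -0.002, "dz": 0, "wx": 0, "wy": 0, "wz": 0},
    {"dx": 0, "dy": -0.003, "dz": 0, "wx": 0, "wy": 0, "wz": 0},
    {"dx": 0, "dy": -0.003, "dz": 0, "wx": 0, "wy": 0, "wz": 0},
    {"dx": 0, "dy": -0.003, "dz": 0, "wx": 0, "wy": 0, "wz": 0},
    {"dx": 0, "dy": -0.003, "dz": 0, "wx": 0, "wy": 0, "wz": 0}
  ],
  "claw": -0.1
}}

```text
clock: 54.6
tool_pos: [0.5861, -0.2098, 0.1992]
eef_rot: [0.706, -0.044, -0.068, -0.704]
contact_force: [0.1, 0.7, 0.4]
opening: 0.448
```

>>> {"name": "arm_command", "arguments": {
  "deltas": [
    {"dx": -0.004, "dy": -0.025, "dz": 0, "wx": 0, "wy": 0, "wz": 0},
    {"dx": -0.01, "dy": -0.065, "dz": 0, "wx": 0, "wy": 0, "wz": 0},
    {"dx": -0.017, "dy": -0.11, "dz": 0, "wx": 0, "wy": 0, "wz": 0},
    {"dx": -0.024, "dy": -0.155, "dz": 0, "wx": 0, "wy": 0, "wz": 0},
    {"dx": -0.03, "dy": -0.2, "dz": 0, "wx": 0, "wy": 0, "wz": 0}
  ]
}}

```text
clock: 55.1
tool_pos: [0.5878, -0.2097, 0.4035]
eef_rot: [0.706, -0.044, -0.068, -0.704]
contact_force: [0.5, 0.8, -0.7]
opening: 0.447
```

>>> {"name": "arm_command", "arguments": {
  "deltas": [
    {"dx": -0.04, "dy": 0, "dz": 0, "wx": 0, "wy": 0, "wz": 0},
    {"dx": -0.08, "dy": 0, "dz": 0, "wx": 0, "wy": 0, "wz": 0},
    {"dx": -0.1, "dy": 0, "dz": 0, "wx": 0, "wy": 0, "wz": 0},
    {"dx": -0.1, "dy": 0, "dz": 0, "wx": 0, "wy": 0, "wz": 0},
    {"dx": -0.1, "dy": 0, "dz": 0, "wx": 0, "wy": 0, "wz": 0}
  ]
}}

```text
clock: 55.6
tool_pos: [0.4899, -0.213, 0.4179]
eef_rot: [0.706, -0.044, -0.067, -0.704]
contact_force: [0.6, 0.9, -0.3]
opening: 0.449
```

Run:
```python
from h import *
from plant import r
s=st();print(s["clock"],s["tool_pos"])
for n in ("wrist","scene","side"):
  cv2.imwrite(f"pics/{n}32.png",cv2.cvtColor(r.snapshot(n),cv2.COLOR_RGB2BGR))
crop("pics/scene32.png","pics/s32a.png",310,160,510,310,4)
crop("pics/scene32.png","pics/s32b.png",130,190,270,280,5)
crop("pics/side32.png","pics/d32.png",190,130,390,340,3)
```

```text
55.6 [ 0.48993832 -0.21298683  0.41786316]
```

View pics/s32a.png

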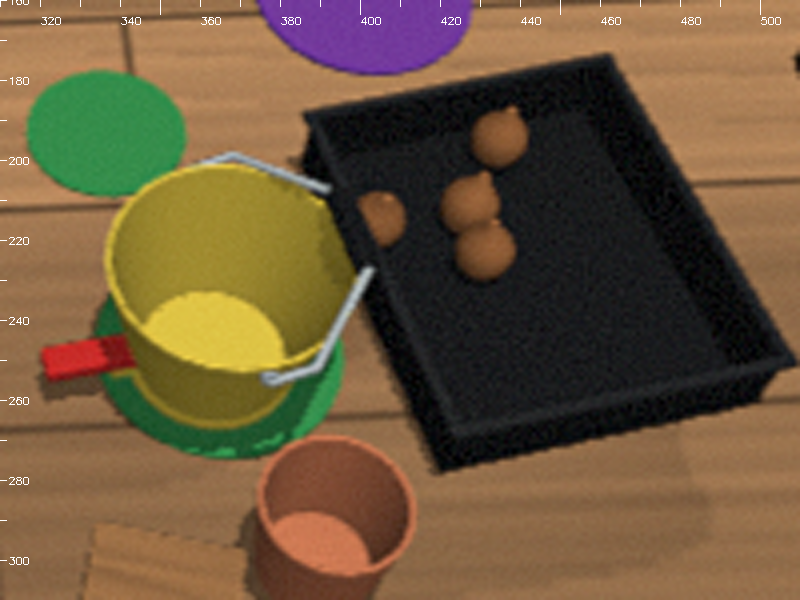

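View pics/s32b.png

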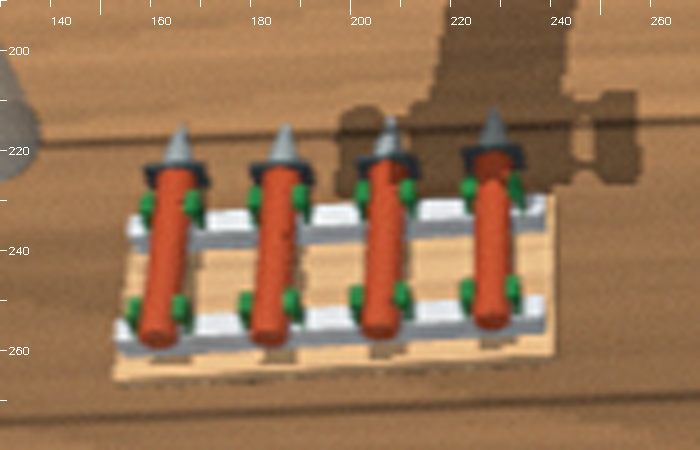

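View pics/d32.png

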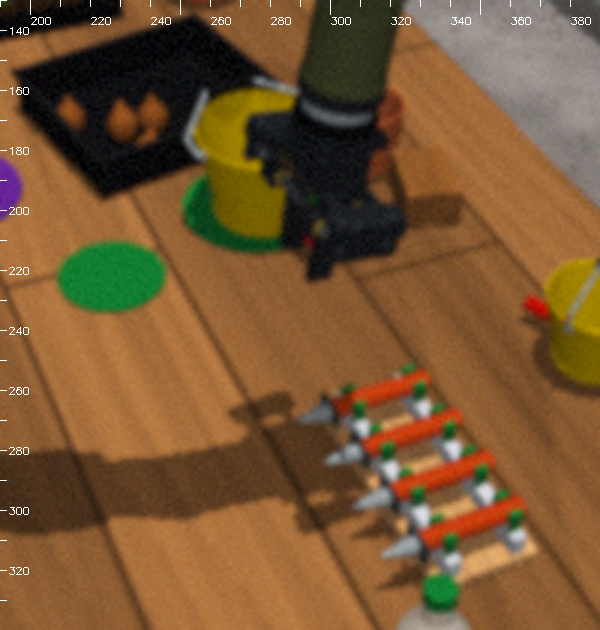

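View pics/scene32.png

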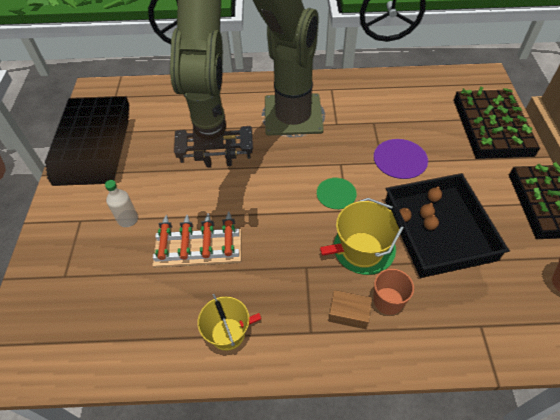

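Run:
```python
from h import *
from kin import padR
from plant import r
from scipy.optimize import least_squares as ls
S=r.get_calibration("scene")
t=np.linspace(0,2*np.pi,200)
def ex(x,rad,z):
    R=Ro.from_euler('xy',x[2:4]).as_matrix(); P=np.array([proj(S,np.array([x[0],x[1],.004])+R@np.array([rad*np.cos(a),rad*np.sin(a),z])) for a in t])
    return np.array([P[:,0].min(),P[:,0].max(),P[:,1].min(),P[:,1].max()])
f=ls(lambda x:np.concatenate([ex(x,.085,.12)-[336,400,200.8,253.2],(ex(x,.055,0)-[0,0,0,266.5])[3:]]),[.58,.18,0,0]);print(f.x,f.fun.round(2))
im=cv2.imread("pics/scene32.png")
for n,u,v in (("b",404,215),("b",425,210),("b",428.5,222),("b",432,194)):
    p=onz(S,u,v,.026); d=p[:2]-[.525,.405]; ex_=np.array([-.19,.982]); print(np.round(p,3),"tray x %.3f y %.3f"%(d@ex_, d@np.array([-.982,-.19])))
```

```text
[ 0.58848961  0.17285761  0.01232534 -0.00233084] [ 0.   -0.    0.27 -0.04 -0.21]
[0.486 0.307 0.026] tray x -0.089 y 0.057
[0.471 0.373 0.026] tray x -0.021 y 0.059
[0.515 0.374 0.026] tray x -0.029 y 0.015
[0.411 0.408 0.026] tray x 0.025 y 0.112
```

```bash
python3 -c "
from plant import r
print(r.get_state()['clock']); print(r.finish_job())"
```

```text
55.75
the job is handed in; nothing more can be done
None
```

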